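Index and pin the tread-sample drums

TASK

Load every tread-sample drum from the rack into a V-groove station of the fixture, roll it there until you feel its flat drop home on the far groove wall, and lock it with one of the pins, pushed fully home through the drum's upright cross-hole into the slot below. Lay the photo scale flat in its place on the fixture's far ledge, inside the corner lips. Do not knock over the jar.

Things in the scene. Friction and masses are not known exactly. Their poses are not given: they have to be found in the camera images.
- fixture: fixed aluminium base 350 x 160 x 12 mm; origin at the underside, +x away from the robot. Three V-groove stations in a row at y = -115, 0, +115 mm, grooves along y, apex line at x = 0. Each has two white slippery saddles (friction 0.12) 18 mm wide, centred 36 mm either side of the station's middle, 54 mm free between for fingers; walls at 45 degrees, apex 30 mm, tops 53 mm above the table
- rack: fixed grey transport rack, base 280 x 120 x 6 mm with three black V places 90 mm apart along its x, drum axes along its y; origin under its centre. Saddles 16 mm wide, centred 34 mm either side of the middle line, tops 29 mm high; a drum's axis lies 39 mm above the table
- ledge (a point): centre of the scale's place on the fixture's far edge: 12 mm above the table, 77 mm from the groove line towards +x; a place 170 x 40 mm, long side along the fixture's y, framed at its ends and four corners by dark lips 5 mm high; axes are the fixture's
- pin_block: fixed black block 172 x 50 x 40 mm, origin under its centre, with four 12 mm square holes 42 mm apart along its x, each 30 mm deep, in which the pins stand
- scale: white photo scale with black checks, 150 x 26 x 10 mm, 50 g, lying loose on the table; origin at the underside's centre, x along its length
- slot_right (a point): mouth of the right station's pin slot (y = -115 mm on the fixture), 26 mm above the table: dark block with a slot 14 mm in x by 22 mm in y, 14 mm deep, straight below a locked drum's cross-hole. If a drum's flat lies on the near (-x) wall instead, its hole lies level
- slot_middle (a point): mouth of the middle station's pin slot (y = 0 mm on the fixture), 26 mm above the table: dark block with a slot 14 mm in x by 22 mm in y, 14 mm deep, straight below a locked drum's cross-hole. A drum lying here on its round side has its axis at fixture x = 0, 61 mm up; once its flat drops on the far (+x) wall it sinks and locks: axis at x = +3.5 mm, 57.6 mm up, hole upright
- slot_left (a point): mouth of the left station's pin slot (y = 115 mm on the fixture), 26 mm above the table: dark block with a slot 14 mm in x by 22 mm in y, 14 mm deep, straight below a locked drum's cross-hole. A drum keeps its +y end towards fixture +y
- drum_a: aluminium tread-sample drum (not in every run): 44 mm diameter, 90 mm long, 0.2 kg, dark rubber bands, one flat along its length, 17 mm from the axis, 28 mm wide, and a 13 mm square cross-hole through its middle. Origin: its centre; y = its axis, z = the cross-hole; the flat faces halfway between +x and -z. Starts in the rack, flat at any angle from far side over the top to near side
- drum_a_top (a point): mouth of that drum's cross-hole on its +z side, 22 mm from the axis, where the pin's head comes to rest
- drum_b: aluminium tread-sample drum (not in every run): 44 mm diameter, 90 mm long, 0.2 kg, dark rubber bands, one flat along its length, 17 mm from the axis, 28 mm wide, and a 13 mm square cross-hole through its middle. Origin: its centre; y = its axis, z = the cross-hole; the flat faces halfway between +x and -z. Starts in the rack, flat at any angle from far side over the top to near side
- drum_b_top (a point): mouth of that drum's cross-hole on its +z side, 22 mm from the axis, where the pin's head comes to rest
- drum_c: aluminium tread-sample drum (not in every run): 44 mm diameter, 90 mm long, 0.2 kg, dark rubber bands, one flat along its length, 17 mm from the axis, 28 mm wide, and a 13 mm square cross-hole through its middle. Origin: its centre; y = its axis, z = the cross-hole; the flat faces halfway between +x and -z. Starts in the rack, flat at any angle from far side over the top to near side
- drum_c_top (a point): mouth of that drum's cross-hole on its +z side, 22 mm from the axis, where the pin's head comes to rest
- pin_0: steel lock pin: shaft 10 mm diameter, 66 mm long with a tapered tip, knurled round head 20 mm diameter and 24 mm high on top, 60 g; origin at the tip, z along the pin to the head. Starts upright in the pin block, its tip 10 mm above the table
- pin_0_shoulder (a point): underside of that pin's head, 66 mm from the tip
- pin_1: steel lock pin: shaft 10 mm diameter, 66 mm long with a tapered tip, knurled round head 20 mm diameter and 24 mm high on top, 60 g; origin at the tip, z along the pin to the head. Starts upright in the pin block, its tip 10 mm above the table
- pin_1_shoulder (a point): underside of that pin's head, 66 mm from the tip
- pin_2: steel lock pin: shaft 10 mm diameter, 66 mm long with a tapered tip, knurled round head 20 mm diameter and 24 mm high on top, 60 g; origin at the tip, z along the pin to the head. Starts upright in the pin block, its tip 10 mm above the table
- pin_2_shoulder (a point): underside of that pin's head, 66 mm from the tip
- pin_3: steel lock pin: shaft 10 mm diameter, 66 mm long with a tapered tip, knurled round head 20 mm diameter and 24 mm high on top, 60 g; origin at the tip, z along the pin to the head. Starts upright in the pin block, its tip 10 mm above the table
- pin_3_shoulder (a point): underside of that pin's head, 66 mm from the tip
- jar: bystander: glass jar with black lid, 60 mm diameter, 85 mm high, origin under its centre
Mind the look-alikes: they are no part of the job. What is shaped like the pin_2 but blue is not meant.

How it is judged:
By the outcome, as a careful person would: the job done as asked, in the order asked, and still so for the second after the job is handed in, with the robot touching nothing.
Of drum_a, drum_b, drum_c only 2 to 3 are there at a start; the rules pass over those that are not, and their reading is None.
At some moment in a run one of scale may be knocked a few centimetres aside while the robot is not near it.
Once in a run the grip may slacken for a moment while it holds something.
It also fails if it takes over 210 s, if anything falls off the work surface, if the arm or the gripper's body presses on something with over 40 N, if the wrist force passes 120 N, or if a joint passes its speed limit or range.

ROBOT

A 6-joint arm with a two-finger parallel gripper is mounted at the origin on the work surface. World frame = base frame: x ahead of the robot, y to its left, z up, the work surface at z = 0. Lengths are in m, angles in rad, forces in N, time in s.
With the tool pointing down it reaches from about 0.35 to 0.775 m from the base axis. Payload 5.5 kg.
Tool frame: the origin (TCP) lies on the centre line of the jaws, within the pads' length; the fingertips stand 11 mm ahead of it and the grasp point (between the pads) lies 8 mm behind it (env.nose_length is the distance from the TCP to the fingertips, in m); x points along the fingers, z is the direction in which the jaws open and shut, and the axes are right-handed (so a half turn about x gives the same grasp; the last joint's range is limited). The gripper opens to 85 mm and grips with 20 to 120 N. Pads are 22 mm wide; open, the fingers measure 114 mm over their backs; the gripper's body (76 mm by 85 mm) begins 54 mm behind the grasp point. The pads swing forward as they close: fully open they stand 13 mm farther back than shut.
Start: joints at [1.204, 0.313, 0.046, 1.304, 0, 1.431], TCP at [0.129, 0.56, 0.242] pointing down, gripper open.
Joint ranges: [-2.76, 2.76], [-0.86, 1.69], [-1.03, 1.26], [-2.2, 2.34], [-1.47, 1.5], [-3.14, 3.14]. Speed limits (rad/s): [2.57, 2.57, 3.14, 3.14, 3.14, 3.14].

INTERFACE

Orientations are given as a unit quaternion [w, x, y, z].
In Python, from workcell import env gives the robot as it stands. The module is installed in compiled form; this text tells all that it offers.
- The arm moves only by the tool step_arm, never from a script. Its argument "moves" is a list that holds one entry, the list of rows, each a list of 7 numbers: the turn, a rotation vector about the tool's x, y, z in rad, then the shift along the tool's x, y, z in m, then the opening, from 0 (shut) to 1 (fully open). In form: [[[rx, ry, rz, tx, ty, tz, grip], ...]]. A call has 1 to 12 rows; each row is the pose to reach, as a shift and turn from the pose measured when the call began, along the tool's axes at that moment; what a row does not reach only later rows make up. A row lasts 1/10 s, in which the tool goes at most 50 mm and 8.59 degrees, less where a joint would pass 70% of its speed; a pose out of reach is approached as far as the arm can. A call with a gripper value outside its range is refused whole. The fingers move at their own pace and stop on an object; "force" is the grip in N (left out, the last holds). Time passes only in rows, so rows that repeat a pose let the fingers close. It gives the time, the measured TCP pose, the force and the opening at its end, in the units of the state.
- env.get_state(): the state, without advancing time (a new reading comes with each control period).
- env.read_camera(name): name is "side" or "top"; returns (picture, depth): 480x640x3 uint8, red, green, blue; 480x640 float32, m along the optical axis (not along the pixel's ray), 0 where there is no reading.
- env.get_calibration(name): a dict with "mtx" (3x3 intrinsics, pixels), "distortion" ([k1, k2, p1, p2, k3] as OpenCV has them; the pictures are not rectified), "camera_from_world" (4x4, takes a point from world to camera coordinates). Camera axes: x right, y down, z forward; pixel columns grow to the right and rows downward; lengths in m; the calibration is good to about 2 mm. A picture is of the moment at which its call begins. get_calibration takes no time and is no camera call.
- env.hand_in(): hands the job in, once; it reports no verdict.
Trained networks look in the newest picture that a camera, given by its name, has taken for a name from the list of things; names that differ only in an ending like _2 or _b are one class to them, and where a whole thing is asked for, a point or a joint stands for the part that bears it (a point fixed in the world has none). Each returns a list of dicts, best first, with "confidence" (0 to 1); they miss things now and then, are a little off and sometimes report something else, mostly with a low value. They report only what shows in the picture. A call takes as long as a camera call. They do not tell look-alikes from the thing itself.
- env.boxes_of(camera, thing): "uv" ([column, row] in pixels, amid what is visible of it).
- env.silhouettes(camera, thing): "mask" (480x640 bool, what is visible of it) and "uv" ([column, row] in pixels, amid what is visible of it).
The state is a dict: "clock": time; "joint_pos": joint angles; "qvel": joint speeds; "tau": joint torques, N m; "tcp_pos": TCP position; "orientation": TCP orientation; "wrist_force": force on the tool from outside, world axes, zero at the start; "ft_torque": the same for the moment, N m; "finger_gap": finger opening in m.
Only numpy, scipy, OpenCV 4.12 (cv2) and the standard library are available. Lean on these libraries where they do the work, as an engineer would, in place of code of your own. Each camera call takes 0.05 s, during which the arm holds its last target.

## Working session

There is one attempt and no reset: what is moved stays moved. The work goes in short steps, Python scripts to look and compute and a tool call to move; the robot and the scene stay as the last step left them, time stands still between calls to the robot, and variables do not carry over. Pictures are saved under pics/ and viewed, and the job is handed in when it is done.

Besides the shell and the picture viewer there is one more tool, called after "Call:" as name(argument=value, ...), one argument or row to a line, values as JSON. step_arm: Moves the arm, as the interface text tells. Its arguments: {"type":"object","properties":{"moves":{"type":"array","items":{"type":"array","items":{"type":"array","items":{"type":"number"}}}},"force":{"type":"number"}},"required":["moves"]}

```bash
mkdir -p pics; ls
python3 - <<'E'
from workcell import env
import cv2, numpy as np
s=env.get_state(); print({k:np.round(v,4).tolist() for k,v in s.items()}, env.nose_length)
for n in ("side","top"):
    im,d=env.read_camera(n); cv2.imwrite(f"pics/{n}0.png",im[:,:,::-1]); np.save(f"{n}0_d.npy",d)
    c=env.get_calibration(n); print(n,np.round(c["mtx"],1).tolist(),np.round(c["distortion"],4),np.round(c["camera_from_world"],4).tolist())
E
```

```text
pics
{'clock': 0.0, 'joint_pos': [1.2044, 0.314, 0.045, 1.3036, -0.0, 1.4312], 'qvel': [-0.001, 0.0002, -0.0013, -0.0011, 0.0005, -0.0002], 'tau': [0.0006, -48.0624, 29.8533, 0.0191, -0.0001, 0.0], 'tcp_pos': [0.1291, 0.5598, 0.2414], 'orientation': [0.5528, -0.4405, 0.5539, 0.4399], 'wrist_force': [0.4093, 0.3281, -0.3081], 'ft_torque': [0.0333, 0.0012, 0.0083], 'finger_gap': 0.0853} 0.011
side [[520.9, 0.0, 318.0], [0.0, 520.9, 242.7], [0.0, 0.0, 1.0]] [-0.0584  0.      0.      0.      0.    ] [[-0.9968, -0.079, -0.0078, 0.5367], [-0.0357, 0.5328, -0.8455, 0.0676], [0.071, -0.8426, -0.5339, 1.0336], [0.0, 0.0, 0.0, 1.0]]
top [[561.0, 0.0, 321.8], [0.0, 561.0, 239.4], [0.0, 0.0, 1.0]] [-0.0845  0.      0.      0.      0.    ] [[0.0251, -0.9993, 0.0274, 0.0153], [-0.998, -0.0267, -0.0578, 0.5291], [0.0585, -0.0259, -0.998, 1.1388], [0.0, 0.0, 0.0, 1.0]]
```

View pics/top0.png

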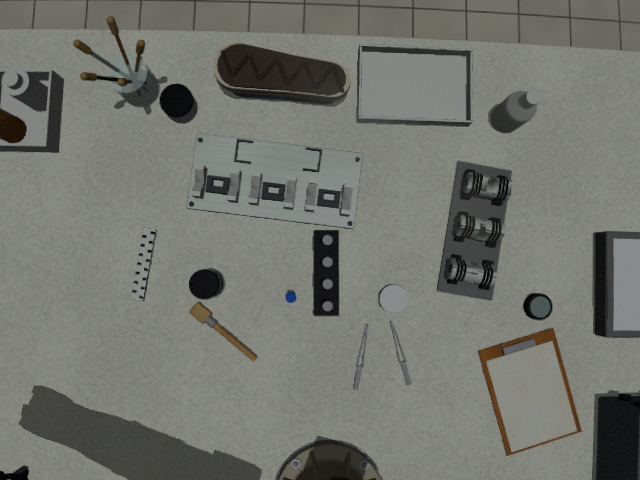

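View pics/side0.png

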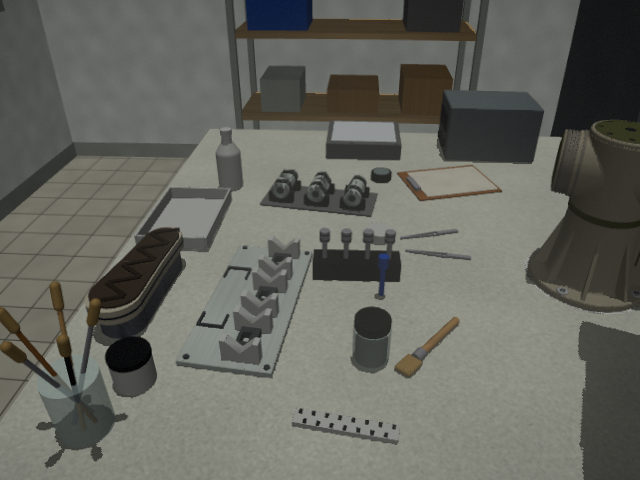

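```bash
cat > h.py <<'E'
import numpy as np, cv2
from workcell import env
from scipy.spatial.transform import Rotation as R
C={n:env.get_calibration(n) for n in ("side","top")}
def ray(n,uv):
    c=C[n]; p=cv2.undistortPoints(np.array(uv,float).reshape(-1,1,2),c["mtx"],c["distortion"]).reshape(-1,2)
    d=np.c_[p,np.ones(len(p))]; T=c["camera_from_world"]; Rm=T[:3,:3]
    return -Rm.T@T[:3,3], d@Rm   # origin, dirs (per unit depth)
def at_z(n,uv,z):
    o,d=ray(n,uv); return o+d*((z-o[2])/d[:,2])[:,None]
def deproj(n,uv,dep):
    o,d=ray(n,uv); return o+d*np.array(dep).reshape(-1,1)
def proj(n,P):
    c=C[n];T=c["camera_from_world"]
    return cv2.projectPoints(np.array(P,float).reshape(-1,1,3),cv2.Rodrigues(T[:3,:3])[0],T[:3,3],c["mtx"],c["distortion"])[0].reshape(-1,2)
def tri(uvt,uvs):
    o1,d1=ray("top",uvt);o2,d2=ray("side",uvs);d1=d1[0];d2=d2[0]
    A=np.c_[d1,-d2];t=np.linalg.lstsq(A,o2-o1,rcond=None)[0]
    a=o1+d1*t[0];b=o2+d2*t[1];return (a+b)/2,np.linalg.norm(a-b)
def cloud(n,d):
    v,u=np.nonzero(d>0); return deproj(n,np.c_[u,v],d[v,u]),np.c_[u,v]
def mv(pos,down_yaw=None,Rt=None):
    "shift & turn in tool axes from present pose to world pos / rotation"
    s=env.get_state(); w,x,y,z=s["orientation"]; Rc=R.from_quat([x,y,z,w])
    t=Rc.inv().apply(np.array(pos)-s["tcp_pos"]); out=t
    r=np.zeros(3) if Rt is None else (Rc.inv()*Rt).as_rotvec()
    return r,t
def save(name,im,box=None,k=1):
    if box: u0,v0,u1,v1=box; im=im[v0:v1,u0:u1]
    cv2.imwrite("pics/"+name,cv2.resize(im[:,:,::-1],None,fx=k,fy=k,interpolation=cv2.INTER_CUBIC))
E
python3 - <<'E'
from h import *
for n in ("top","side"):
    im,d=env.read_camera(n)
    save(n+"_fix.png",im,(180,125,370,235) if n=="top" else (170,220,320,380),4)
    if n=="top": save("top_rack.png",im,(430,150,530,310),3.7)
    for t in ("fixture","rack","pin_block","scale","drum_a","pin_0","jar","ledge","slot_middle"):
        for r in env.boxes_of(n,t):
            u,v=r["uv"]; dd=d[int(round(v)),int(round(u))]
            print(n,t,np.round(r["uv"],1),round(r["confidence"],2),np.round(deproj(n,[r["uv"]],dd)[0],4))
E
```

```text
top fixture [272.1 178.8] 0.67 [0.6523 0.1354 0.0088]
top rack [466.5 236.7] 0.66 [ 0.5406 -0.266   0.0376]
top pin_block [325.  272.7] 0.82 [0.4603 0.0216 0.0422]
top drum_a [469.9 274.5] 0.95 [ 0.4636 -0.2675  0.0591]
top drum_a [481.3 229.1] 0.63 [ 0.5577 -0.2992  0.0298]
top pin_0 [326.5 238.7] 0.52 [0.5252 0.0223 0.0994]
top pin_0 [294.9 294.7] 0.39 [0.4165 0.0799 0.0807]
top pin_0 [326.2 306.7] 0.38 [0.3961 0.0197 0.1002]
top jar [210.2 281.6] 0.88 [0.4377 0.2422 0.0904]
top jar [327.9 261.3] 0.63 [0.4821 0.0186 0.1017]
top ledge [273.7 181.2] 0.64 [0.647  0.1317 0.0113]
top slot_middle [279.6 184.5] 0.64 [0.6378 0.1184 0.0284]
side fixture [250.2 315.2] 0.97 [0.6374 0.2071 0.0379]
side fixture [314.9 189.1] 0.41 [ 0.5649 -0.2458  0.0539]
side rack [323.6 201.8] 0.95 [ 0.5441 -0.2464  0.0198]
side rack [349.3 266.4] 0.63 [0.4736 0.0472 0.0356]
side pin_block [353.5 265.1] 0.85 [0.4656 0.0446 0.0372]
side pin_block [247.9 315. ] 0.4 [0.6412 0.2077 0.0386]
side scale [346.6 426.9] 0.86 [0.4663 0.4017 0.0086]
side drum_a [352.1 190.3] 0.94 [0.4641 0.8772 0.6132]
side drum_a [315.8 187.8] 0.76 [ 0.5628 -0.2465  0.0571]
side drum_a [285.5 181.9] 0.7 [ 0.6399 -0.2742  0.0572]
side pin_0 [382.5 267.5] 0.85 [0.4129 0.0981 0.0714]
side pin_0 [344.1 236.2] 0.68 [0.4854 0.0301 0.0933]
side pin_0 [366.4 238.3] 0.66 [0.4428 0.0271 0.0884]
side pin_0 [389.9 235.9] 0.64 [0.3986 0.0276 0.096 ]
side pin_0 [250.1 311.4] 0.62 [0.645  0.1755 0.0195]
side pin_0 [323.7 238.9] 0.47 [0.5242 0.0321 0.0868]
side jar [367.5 340.8] 0.94 [0.4398 0.284  0.0638]
side jar [323.4 238.2] 0.7 [0.525  0.0289 0.0864]
side jar [284. 181.] 0.4 [ 0.644  -0.2778  0.0578]
side ledge [248.8 311.8] 0.73 [0.6401 0.2034 0.0421]
side ledge [318. 189.] 0.49 [ 0.5578 -0.2502  0.0522]
side ledge [390.8 236. ] 0.23 [0.3969 0.0277 0.0959]
side slot_middle [249.2 315.2] 0.76 [0.6393 0.2064 0.0371]
```

View pics/top_fix.png

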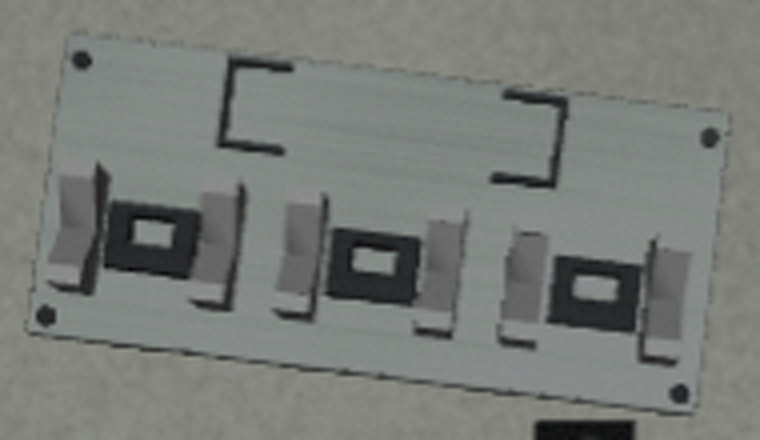

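View pics/top_rack.png

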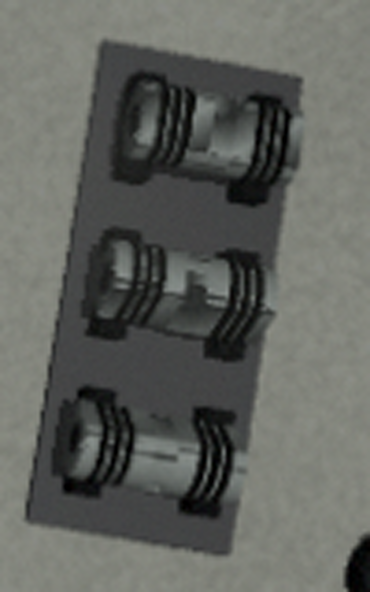

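View pics/side_fix.png

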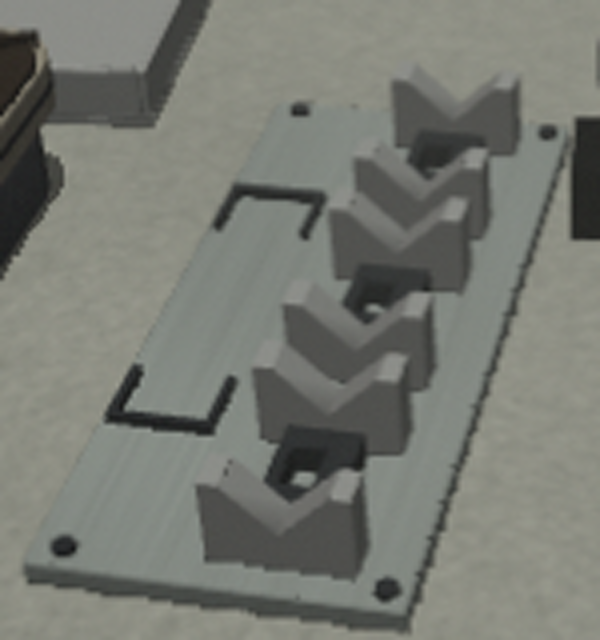

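Run:
```python
from h import *
im,d=env.read_camera("top"); g=cv2.cvtColor(im,cv2.COLOR_RGB2GRAY)
si,sd=env.read_camera("side"); sg=cv2.cvtColor(si,cv2.COLOR_RGB2GRAY)
np.save("top.npy",im);np.save("topd.npy",d);np.save("side.npy",si);np.save("sided.npy",sd)
def fit(model,P):
    m=model.mean(0);p=P.mean(0);H=(model-m).T@(P-p)
    th=np.arctan2(H[0,1]-H[1,0],H[0,0]+H[1,1]);c,s=np.cos(th),np.sin(th)
    Rm=np.array([[c,-s],[s,c]]);t=p-Rm@m
    return np.degrees(th),t,P-(model@Rm.T+t)
def sub(g,q): return cv2.cornerSubPix(g,np.float32(q).reshape(-1,1,2),(3,3),(-1,-1),(30,50,.01)).reshape(-1,2)
# plate corners order: (+x,+y),(+x,-y),(-x,-y),(-x,+y)
def corners(a,b): return np.array([[a,b],[a,-b],[-a,-b],[-a,b]],float)
q=np.array([[70,37],[728,113],[694,412],[27,332]])/4+[180,125]
for Q in (q,sub(g,q)):
    print("fix",fit(corners(.08,.175),at_z("top",Q,.012)[:,:2]))
q=np.array([[82,60],[709,137],[680,393],[46,316]])/4+[180,125]  # screws
P=at_z("top",sub(g,q),.012)[:,:2]; print("screws",np.linalg.norm(P-np.roll(P,-1,0),axis=1),P.mean(0))
q=np.array([[300,109],[548,132],[388,590],[64,546]])/4+[170,220]
Ps=at_z("side",sub(sg,q),.012)[:,:2];print("screws side",Ps-P[[1,2,3,0]], Ps.mean(0))
# rack: x axis direction? long side
q=np.array([[102,42],[301,78],[229,555],[26,520]])/3.7+[430,150]
for Q in (q,sub(g,q)):
    print("rack",fit(corners(.14,.06),at_z("top",Q,.006)[:,:2]))
# pin heads
for uv in ([327.5,240.5],[327.5,261.5],[327.5,284],[327.5,306]): print(at_z("top",[uv],.1))
save("pins_t.png",im,(270,220,350,325),6)
save("pins_s.png",si,(305,215,415,305),6)
save("rack_s.png",si,(255,160,385,220),6)
```

```text
fix (np.float64(-5.23002582313077), array([0.64829762, 0.12923999]), array([[-0.00233003, -0.00227563],
       [-0.00072711,  0.00176028],
       [ 0.00140631,  0.00168857],
       [ 0.00165083, -0.00117322]]))
fix (np.float64(-5.23002582313077), array([0.64829762, 0.12923999]), array([[-0.00233003, -0.00227563],
       [-0.00072711,  0.00176028],
       [ 0.00140631,  0.00168857],
       [ 0.00165083, -0.00117322]]))
screws [0.32350157 0.12856555 0.33493137 0.13629468] [0.64529699 0.12740775]
screws side [[ 5.91207623e-03 -3.88120330e-03]
 [-2.13866039e-04  3.56018684e-03]
 [ 2.03322449e-04  1.85252355e-04]
 [ 2.41071939e-05  4.39958104e-03]] [0.6467784 0.1284737]
rack (np.float64(-8.428463899228934), array([ 0.55705581, -0.29280773]), array([[-0.00201553, -0.00071272],
       [-0.00104659,  0.00103117],
       [ 0.00161302,  0.00066123],
       [ 0.0014491 , -0.00097968]]))
rack (np.float64(-8.453577807226136), array([ 0.558131  , -0.29191016]), array([[-0.00105778, -0.00025528],
       [-0.00074116,  0.00030047],
       [ 0.00136775,  0.00042753],
       [ 0.00043119, -0.00047272]]))
[[0.52175355 0.02030643 0.1       ]]
[[0.48176585 0.01932391 0.1       ]]
[[0.43907969 0.01827226 0.1       ]]
[[0.39746637 0.01724418 0.1       ]]
```

View pics/pins_t.png

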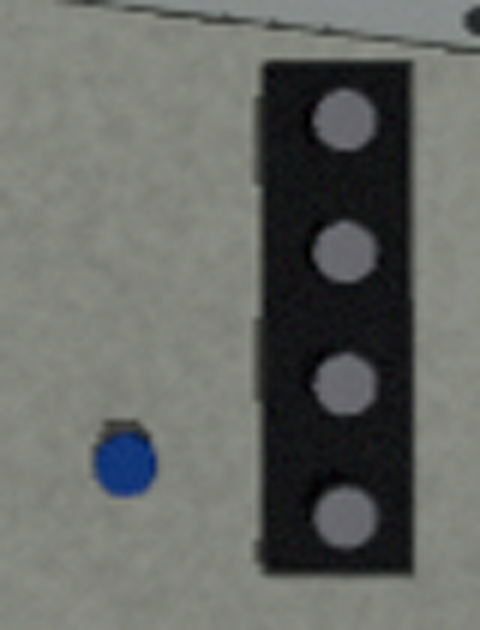

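View pics/pins_s.png

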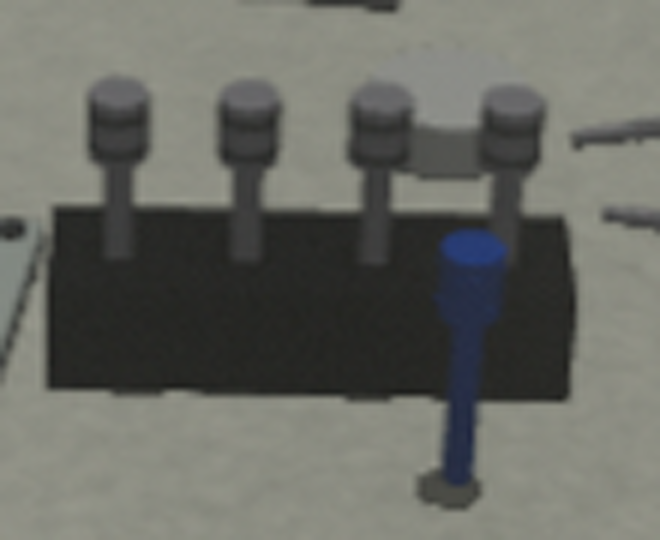

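View pics/rack_s.png

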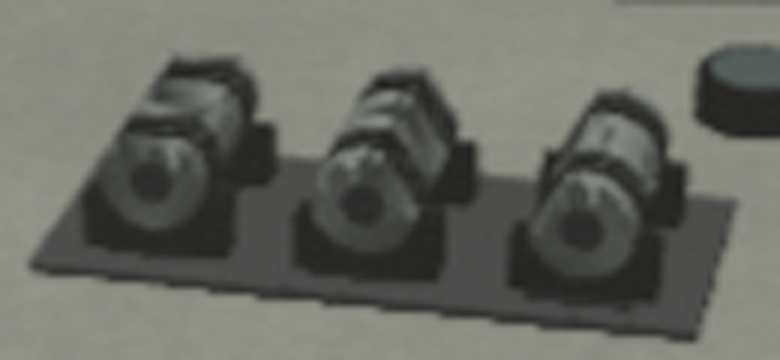

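```bash
cat >> h.py <<'E'
def rect(n,im,z,x0,x1,y0,y1,res=.0005):
    "ortho view at height z: rows x1->x0, cols y1->y0"
    xs=np.arange(x1,x0,-res);ys=np.arange(y1,y0,-res)
    Y,X=np.meshgrid(ys,xs);uv=proj(n,np.c_[X.ravel(),Y.ravel(),np.full(X.size,z)]).astype(np.float32).reshape(X.shape+(2,))
    return cv2.remap(im,uv[...,0],uv[...,1],cv2.INTER_LINEAR)
E
python3 - <<'E'
from h import *
im=np.load("top.npy");si=np.load("side.npy")
for n,I in (("top",im),("side",si)):
    r=rect(n,I,.012,.54,.76,-.07,.33); save(f"rect_{n}.png",r)
    r=rect(n,I,.006,.39,.73,-.40,-.19,.0006); save(f"rectr_{n}.png",r)
E
```

```text
(no output)
```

View pics/rect_top.png

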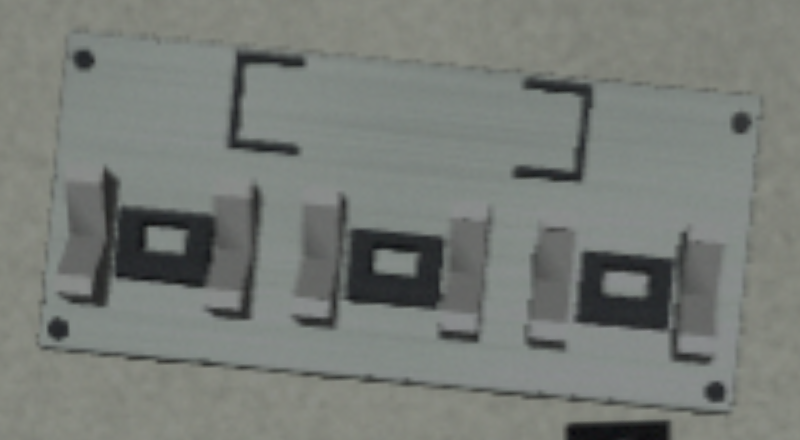

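View pics/rect_side.png

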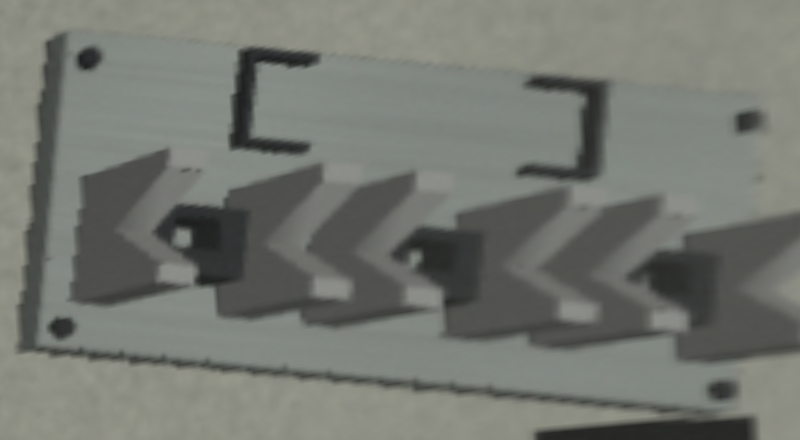

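Run:
```python
from h import *
im=np.load("top.npy");si=np.load("side.npy")
th=np.radians(-5.35);f=np.array([np.cos(th),np.sin(th)]);gY=np.array([-f[1],f[0]]);o=np.array([.6291,.1314])
def F(x,y,z): p=o+f*x+gY*y; return [p[0],p[1],z]
def draw(n,I,k,off):
    J=cv2.resize(I,None,fx=k,fy=k,interpolation=cv2.INTER_CUBIC)
    def poly(pts,c):
        q=(proj(n,pts)+.5)*k-.5; cv2.polylines(J,[np.round(q*8).astype(int)],True,c,1,cv2.LINE_AA,3)
    poly([F(-.06,-.175,.012),F(.1,-.175,.012),F(.1,.175,.012),F(-.06,.175,.012)],(255,0,0))
    for s in (-.115,0,.115):
        poly([F(a*.007,s+b*.011,.026) for a,b in((-1,-1),(-1,1),(1,1),(1,-1))],(255,0,255))
        for q in(-.036,.036):
            for b in (-.009,.009):
                poly([F(-.023,s+q+b,.053),F(0,s+q+b,.03),F(.023,s+q+b,.053),F(0,s+q+b,.03)],(0,255,0))
    poly([F(.077+a*.02,b*.085,.017) for a,b in((-1,-1),(-1,1),(1,1),(1,-1))],(255,255,0))
    u0,v0,u1,v1=[int(x*k) for x in off]; cv2.imwrite(f"pics/ov_{n}.png",J[v0:v1,u0:u1,::-1])
draw("top",im,4,(180,125,370,235));draw("side",si,5,(170,230,320,380*1-30))
```

```text
(no output)
```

View pics/ov_top.png

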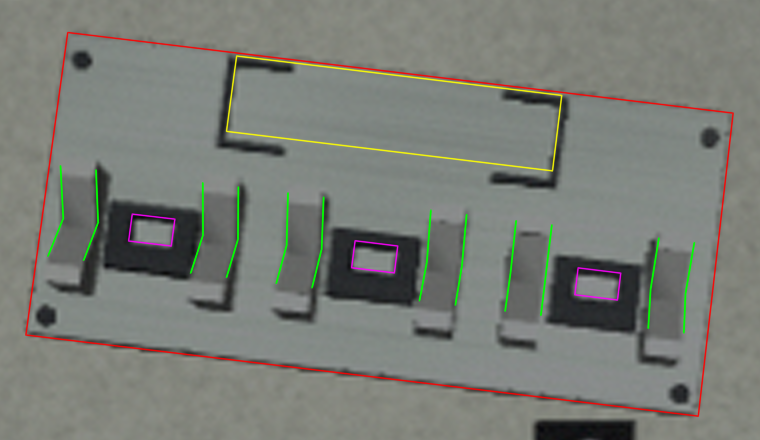

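View pics/ov_side.png

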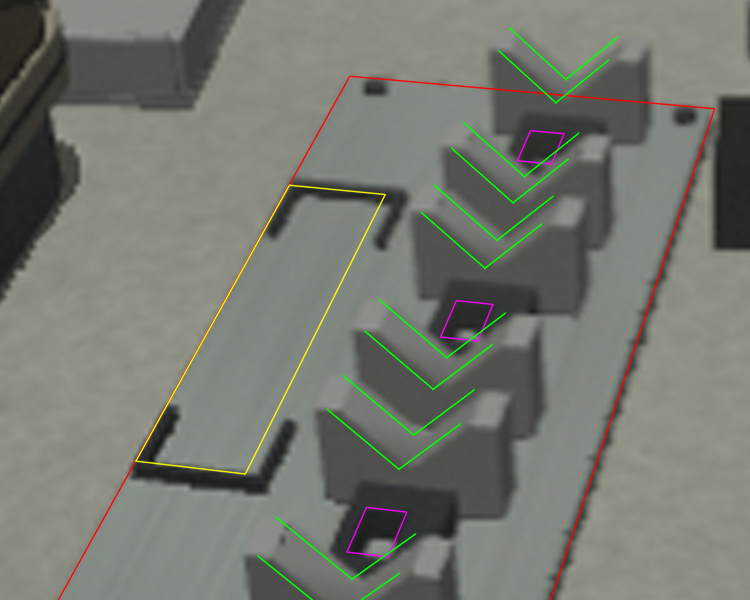

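```bash
cat >> h.py <<'E'
th=np.radians(-5.35);FO=np.array([.6252,.1314])
def F(x,y,z,o=None,t=None):
    t=th if t is None else t; o=FO if o is None else np.array(o)
    f=np.array([np.cos(t),np.sin(t)]);g=np.array([-f[1],f[0]]);p=o+f*x+g*y; return [p[0],p[1],z]
def ov(n,I,k,off,name,o=None,t=None):
    J=cv2.resize(I,None,fx=k,fy=k,interpolation=cv2.INTER_CUBIC)
    G=lambda *a:F(*a,o,t)
    def poly(pts,c):
        q=(proj(n,pts)+.5)*k-.5; cv2.polylines(J,[np.round(q*8).astype(int)],True,c,1,cv2.LINE_AA,3)
    poly([G(-.056,-.175,.012),G(.104,-.175,.012),G(.104,.175,.012),G(-.056,.175,.012)],(255,0,0))
    for s in (-.115,0,.115):
        poly([G(.0035+a*.007,s+b*.011,.026) for a,b in((-1,-1),(-1,1),(1,1),(1,-1))],(255,0,255))
        for q in(-.036,.036):
            for b in (-.009,.009):
                poly([G(-.023,s+q+b,.053),G(0,s+q+b,.03),G(.023,s+q+b,.053),G(0,s+q+b,.03)],(0,255,0))
    poly([G(.077+a*.02,b*.085,.012) for a,b in((-1,-1),(-1,1),(1,1),(1,-1))],(255,255,0))
    u0,v0,u1,v1=[int(x*k) for x in off]; cv2.imwrite("pics/"+name,J[v0:v1,u0:u1,::-1])
E
python3 - <<'E'
from h import *
ov("top",np.load("top.npy"),4,(180,125,370,235),"ov2t.png");ov("side",np.load("side.npy"),5,(170,240,320,360),"ov2s.png")
E
```

```text
(no output)
```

View pics/ov2t.png

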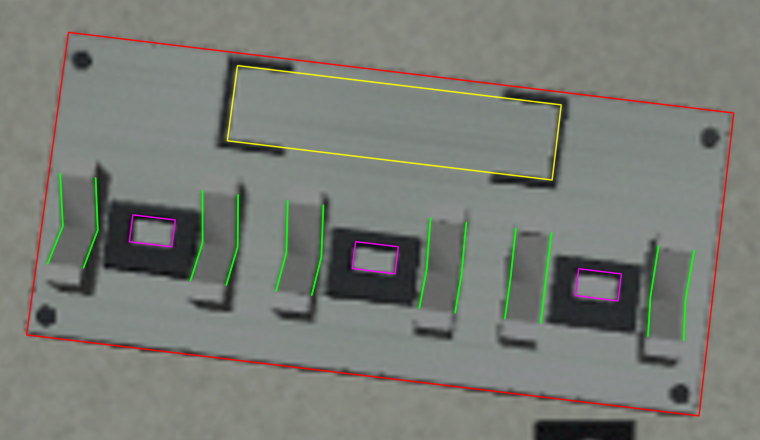

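View pics/ov2s.png

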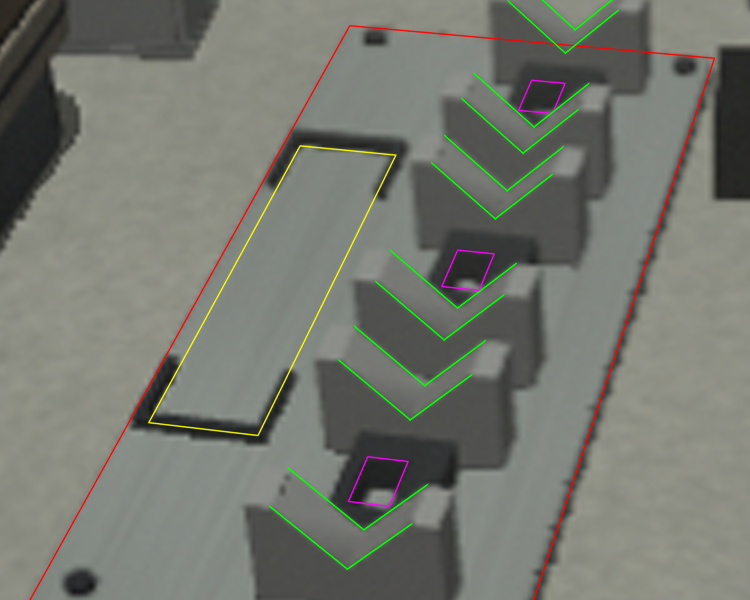

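```bash
cat > flat.py <<'E'
from h import *
from scipy.optimize import least_squares
def prof(ax,yaw,cams,hl=.043,R=.022,ymin=0):
    """radial residual profile; ax=(x,y,z) axis centre, yaw of its x axis"""
    f=np.array([np.cos(yaw),np.sin(yaw)]);g=np.array([-f[1],f[0]]);out=[]
    for n,d in cams:
        P,uv=cloud(n,d); q=P[:,:2]-np.array(ax[:2]); a=q@f;b=q@g;c=P[:,2]-ax[2]
        m=(abs(b)<hl)&(np.hypot(a,c)<.03)&(c>-.012)
        out.append(np.c_[a[m],c[m],b[m]])
    return out
def fitflat(A):
    # A: a,c points; model: circle R .022 cut with flat d=.017 at phi ; unknown a0,c0,phi
    best=None
    for p0 in np.radians(np.arange(-90,271,10)):
        def res(v):
            x=A[:,0]-v[0];z=A[:,1]-v[1];
            sd=np.maximum(np.hypot(x,z)-.022,x*np.cos(v[2])+z*np.sin(v[2])-.017)
            return np.r_[sd, .3*v[0],.3*v[1]]
        r=least_squares(res,[0,0,p0],loss="soft_l1",f_scale=.001,x_scale=[.001,.001,.1])
        if best is None or r.cost<best.cost:best=r
    return best
E
python3 - <<'E'
from flat import *
yaw=np.radians(-8.45);o=np.array([.5581,-.2919]);f=np.array([np.cos(yaw),np.sin(yaw)])
d=[("top",np.load("topd.npy")),("side",np.load("sided.npy"))]
for k,s in (("far",.09),("mid",0),("near",-.09)):
    p=o+f*s; pr=prof((*p,.039),yaw,d)
    for n,A in zip(("top","side","both"),pr+[np.vstack(pr)]):
        b=fitflat(A); print(k,n,len(A),np.round(b.x[:2]*1e3,1),"phi",round(np.degrees(b.x[2])%360),"rms",np.sqrt(2*b.cost/len(A))*1e3)
    A=np.vstack(pr); ang=np.degrees(np.arctan2(A[:,1],A[:,0]));r=np.hypot(A[:,0],A[:,1])*1e3
    print([(int(t),round(float(np.median(r[abs(ang-t)<8])),1),int((abs(ang-t)<8).sum())) for t in range(-30,211,15) if (abs(ang-t)<8).sum()>3])
E
```

```text
far top 1001 [ 0.3 -0.9] phi 90 rms 1.6706238706835286
far side 451 [-0.8  1.4] phi 89 rms 2.1913742605062314
far both 1452 [-0.1 -0.3] phi 90 rms 1.9180367355635697
[(-30, 21.8, 18), (-15, 27.6, 35), (0, 16.6, 14), (15, 18.9, 38), (30, 21.4, 59), (45, 21.1, 99), (60, 19.5, 153), (75, 18.0, 132), (90, 17.5, 131), (105, 17.8, 143), (120, 19.7, 168), (135, 21.4, 165), (150, 21.6, 126), (165, 21.4, 93), (180, 21.4, 35)]
mid top 972 [ 0.1 -0.5] phi 150 rms 1.5578790898738415
mid side 394 [1.3 1.3] phi 150 rms 1.867934787646862
mid both 1366 [ 0.3 -0.2] phi 150 rms 1.6869535834392182
[(-30, 25.6, 12), (-15, 27.8, 24), (0, 22.3, 9), (15, 22.0, 20), (30, 22.0, 56), (45, 22.0, 97), (60, 22.0, 140), (75, 22.3, 156), (90, 21.9, 167), (105, 21.9, 156), (120, 19.0, 103), (135, 17.5, 98), (150, 16.7, 84), (165, 17.4, 95), (180, 18.5, 49)]
near top 964 [-0.3 -0.7] phi 30 rms 1.3777929099786392
near side 316 [1.4 1.6] phi 30 rms 1.4058886959041372
near both 1280 [-0.1 -0.2] phi 30 rms 1.4721683050626881
[(-30, 26.0, 16), (-15, 25.9, 55), (0, 19.4, 49), (15, 17.5, 52), (30, 16.5, 52), (45, 17.2, 54), (60, 19.3, 70), (75, 22.2, 154), (90, 22.2, 172), (105, 21.9, 165), (120, 22.0, 148), (135, 21.8, 127), (150, 21.8, 89), (165, 21.9, 51), (180, 21.0, 18)]
```

```bash
cat >> h.py <<'E'
def Rtool(yaw,tilt=0,roll=0,flip=False):
    """tool down, jaw (z) along horizontal dir yaw. tilt>0: body leans toward +f(yaw) (drum top turns to +f), about drum axis."""
    f=np.array([np.cos(yaw),np.sin(yaw),0]);g=np.array([-f[1],f[0],0])
    x=np.array([0,0,-1.]);z=f*(-1 if flip else 1);y=np.cross(z,x)
    B=R.from_matrix(np.c_[x,y,z])
    return R.from_rotvec(g*tilt)*B
def cur():
    s=env.get_state();w,x,y,z=s["orientation"];return s,R.from_quat([x,y,z,w])
def plan(P,Rt,grip=None):
    """numbers for a tcp pose; P tcp position"""
    s,Rc=cur();t=Rc.inv().apply(np.array(P)-s["tcp_pos"]);r=(Rc.inv()*Rt).as_rotvec()
    print("row",np.round(r,3).tolist(),np.round(t,4).tolist(),"deg",round(np.degrees(np.linalg.norm(r)),1),"mm",round(np.linalg.norm(t)*1e3,1))
    return r,t
def gp2tcp(G,Rt): return np.array(G)+Rt.apply([.008,0,0])
def st():
    s,Rc=cur();print("t",round(s["clock"],2),"tcp",np.round(s["tcp_pos"],4),"q",np.round(s["joint_pos"],3),"F",np.round(s["wrist_force"],1),"gap",round(s["finger_gap"],4),"z",np.round(Rc.as_matrix()[:,2],3),"x",np.round(Rc.as_matrix()[:,0],3))
E
python3 - <<'E'
from h import *
st()
for y,n in((-8.45,"rack"),(-5.35,"fix")):
    for fl in(0,1): print(n,fl); plan([.47,-.28,.15],Rtool(np.radians(y),0,0,fl))
for s in(-.115,0,.115): print(F(0,s,.061))
E
```

```text
t 1.2 tcp [0.1293 0.5603 0.2423] q [1.204 0.313 0.046 1.304 0.    1.431] F [-0.5  0.  -0.4] gap 0.0854 z [0.225 0.974 0.   ] x [ 0.  0. -1.]
rack 0
row [1.491, 0.0, -0.0] [0.0922, -0.5209, -0.7422] deg 85.5 mm 911.4
rack 1
row [-1.65, 0.0, 0.0] [0.0922, -0.5209, -0.7422] deg 94.5 mm 911.4
fix 0
row [1.437, 0.0, -0.0] [0.0922, -0.5209, -0.7422] deg 82.4 mm 911.4
fix 1
row [-1.704, 0.0, 0.0] [0.0922, -0.5209, -0.7422] deg 97.6 mm 911.4
[np.float64(0.6144774591231674), np.float64(0.01690097329171457), 0.061]
[np.float64(0.6252), np.float64(0.1314), 0.061]
[np.float64(0.6359225408768325), np.float64(0.2458990267082854), 0.061]
```

Run:
```python
from h import *
plan([.46,.2,.25],Rtool(np.radians(20)))
plan([.467,-.279,.16],Rtool(np.radians(-8.45)))
```

```text
row [0.995, 0.0, -0.0] [-0.0077, -0.4032, -0.2767] deg 57.0 mm 489.1
row [1.491, 0.0, -0.0] [0.0822, -0.5178, -0.7419] deg 85.5 mm 908.4
```

Call:
step_arm(
  moves=[
    [[0.995,0,0,-0.008,-0.403,-0.277,1],[0.995,0,0,-0.008,-0.403,-0.277,1],[0.995,0,0,-0.008,-0.403,-0.277,1],[0.995,0,0,-0.008,-0.403,-0.277,1],[0.995,0,0,-0.008,-0.403,-0.277,1],[0.995,0,0,-0.008,-0.403,-0.277,1],[0.995,0,0,-0.008,-0.403,-0.277,1],[0.995,0,0,-0.008,-0.403,-0.277,0.7],[1.491,0,0,0.05,-0.518,-0.742,0.7],[1.491,0,0,0.05,-0.518,-0.742,0.7],[1.491,0,0,0.05,-0.518,-0.742,0.7],[1.491,0,0,0.05,-0.518,-0.742,0.7]],
  ],
)

```text
clock: 2.4
tcp_pos: [0.4241, 0.0661, 0.2284]
orientation: [0.705, 0.053, 0.705, -0.053]
wrist_force: [0.9, -0.3, 0.0]
finger_gap: 0.0597
```

Run:
```python
from h import *
st()
plan([.467,-.279,.12],Rtool(np.radians(-8.45)))
```

```text
t 2.4 tcp [0.4241 0.0661 0.2284] q [-0.033  0.036 -0.327  1.207  0.     1.689] F [ 0.9 -0.3  0. ] gap 0.0597 z [ 0.989 -0.15   0.001] x [ 0.001  0.    -1.   ]
row [-0.003, 0.001, -0.0] [0.1084, -0.3347, 0.0942] deg 0.2 mm 364.3
```

Call:
step_arm(
  moves=[
    [[0,0,0,0.06,-0.335,0.094,0.7],[0,0,0,0.06,-0.335,0.094,0.7],[0,0,0,0.06,-0.335,0.094,0.7],[0,0,0,0.06,-0.335,0.094,0.7],[0,0,0,0.06,-0.335,0.094,0.7],[0,0,0,0.06,-0.335,0.094,0.7],[0,0,0,0.108,-0.335,0.094,0.7],[0,0,0,0.108,-0.335,0.094,0.7],[0,0,0,0.108,-0.335,0.094,0.7]],
  ],
)

```text
clock: 3.3
tcp_pos: [0.4652, -0.2808, 0.117]
orientation: [0.704, 0.055, 0.706, -0.054]
wrist_force: [0.2, 1.3, 0.1]
finger_gap: 0.0599
```

Run:
```python
from h import *
st()
for n in("top","side"):
    im,d=env.read_camera(n); save(f"a1_{n}.png",im,(400,120,560,340) if n=="top" else (240,60,460,230),2.7 if n=="top" else 3.6)
    s,_=cur(); print(n,proj(n,[s["tcp_pos"]]))
plan([.469,-.279,.040],Rtool(np.radians(-8.45)))
```

```text
t 3.3 tcp [ 0.4652 -0.2808  0.117 ] q [-0.691  0.326 -0.253  0.995  0.     1.034] F [0.2 1.3 0.1] gap 0.0599 z [ 0.988 -0.154 -0.003] x [-0.003  0.003 -1.   ]
top [[485.20220425 273.7321293 ]]
side [[357.11487803 159.10759016]]
row [-0.004, -0.001, -0.001] [0.08, 0.0003, 0.0028] deg 0.3 mm 80.1
```

View pics/a1_top.png

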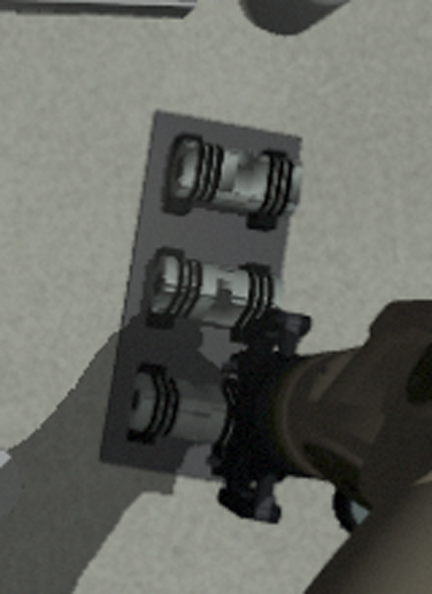

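View pics/a1_side.png

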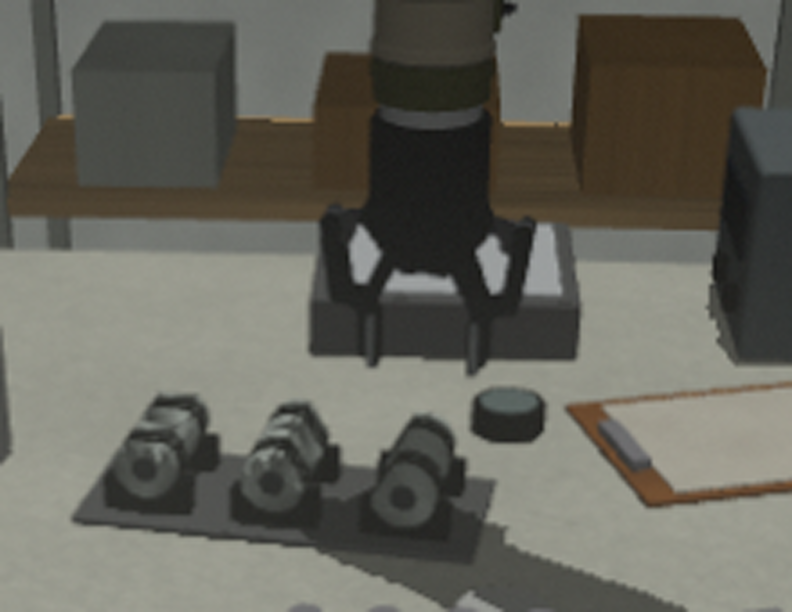

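Call:
step_arm(
  moves=[
    [[0,0,0,0.04,0.0,0.003,0.7],[0,0,0,0.08,0.0,0.003,0.7],[0,0,0,0.08,0.0,0.003,0.7],[0,0,0,0.08,0.0,0.003,0.7]],
  ],
  force=30,
)

```text
clock: 3.8
tcp_pos: [0.4693, -0.2783, 0.0412]
orientation: [0.705, 0.054, 0.705, -0.052]
wrist_force: [0.5, -0.1, 0.5]
finger_gap: 0.0594
```

Run:
```python
from h import *
st()
```

```text
t 3.8 tcp [ 0.4693 -0.2783  0.0412] q [-6.830e-01  4.030e-01 -3.490e-01  8.200e-01  1.000e-03  1.038e+00] F [ 0.5 -0.1  0.5] gap 0.0594 z [ 0.989 -0.15  -0.001] x [-0.001  0.002 -1.   ]
```

Call:
step_arm(
  moves=[
    [[0,0,0,0,0,0,0.3],[0,0,0,0,0,0,0.3],[0,0,0,0,0,0,0.3],[0,0,0,0,0,0,0.3]],
  ],
  force=30,
)

```text
clock: 4.2
tcp_pos: [0.4688, -0.2784, 0.0443]
orientation: [0.705, 0.053, 0.705, -0.053]
wrist_force: [-6.9, 0.9, 7.0]
finger_gap: 0.0414
```

Run:
```python
from h import *
st()
im,d=env.read_camera("side"); save("a2_side.png",im,(240,100,460,240),3.6)
```

```text
t 4.2 tcp [ 0.4688 -0.2784  0.0443] q [-6.830e-01  3.990e-01 -3.470e-01  8.260e-01 -1.000e-03  1.038e+00] F [-6.9  0.9  7. ] gap 0.0414 z [ 0.989 -0.15  -0.001] x [-0.001  0.    -1.   ]
```

View pics/a2_side.png

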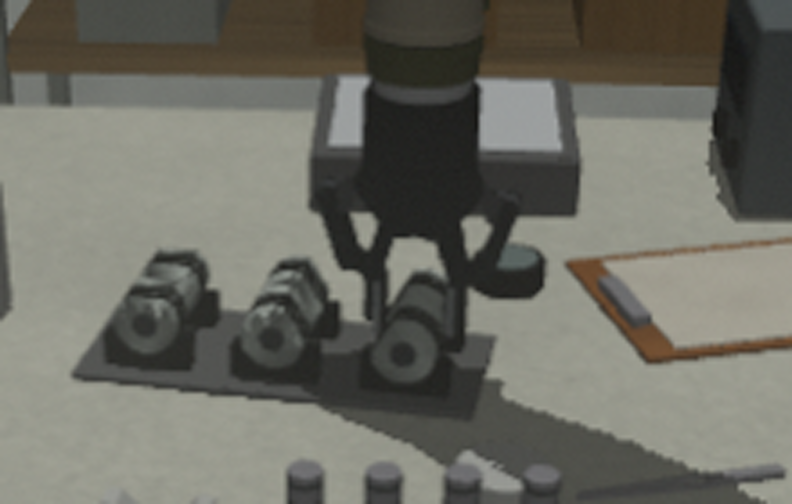

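Run:
```python
from h import *
plan([.469,-.279,.17],Rtool(np.radians(-8.45)))
plan([.636,.246,.18],Rtool(th,0))
plan([.636,.246,.16],Rtool(th,np.radians(30)))
```

```text
row [-0.003, -0.001, 0.0] [-0.1257, -0.0005, 0.0002] deg 0.2 mm 125.7
row [-0.057, -0.001, 0.0] [-0.1359, 0.5436, 0.0866] deg 3.3 mm 566.9
row [-0.056, 0.522, -0.015] [-0.1159, 0.5436, 0.0866] deg 30.1 mm 562.5
```

Call:
step_arm(
  moves=[
    [[0,0,0,-0.05,0,0,0.3],[0,0,0,-0.1,0,0,0.3],[0,0,0,-0.136,0.03,0,0.3],[-0.057,0,0,-0.136,0.544,0.087,0.3],[-0.057,0,0,-0.136,0.544,0.087,0.3],[-0.057,0,0,-0.136,0.544,0.087,0.3],[-0.057,0,0,-0.136,0.544,0.087,0.3],[-0.057,0,0,-0.136,0.544,0.087,0.3],[-0.057,0,0,-0.136,0.544,0.087,0.3],[-0.057,0,0,-0.136,0.544,0.087,0.3],[-0.057,0,0,-0.136,0.544,0.087,0.3],[-0.057,0,0,-0.136,0.544,0.087,0.3]],
  ],
)

```text
clock: 5.45
tcp_pos: [0.6147, 0.1811, 0.1827]
orientation: [0.707, 0.033, 0.706, -0.033]
wrist_force: [1.2, -0.3, -2.6]
finger_gap: 0.0414
```

Run:
```python
from h import *
st()
plan([.636,.246,.15],Rtool(th,np.radians(30)))
```

```text
t 5.45 tcp [0.6147 0.1811 0.1827] q [0.161 0.461 0.118 1.226 0.    1.825] F [ 1.2 -0.3 -2.6] gap 0.0414 z [ 0.996 -0.093  0.002] x [ 0.002  0.    -1.   ]
row [0.001, 0.526, -0.001] [0.0328, 0.0666, 0.0151] deg 30.1 mm 75.7
```

Call:
step_arm(
  moves=[
    [[0,0.13,0,0.01,0.04,0.01,0.3],[0,0.26,0,0.02,0.067,0.015,0.3],[0,0.39,0,0.033,0.067,0.015,0.3],[0,0.526,0,0.033,0.067,0.015,0.3],[0,0.526,0,0.033,0.067,0.015,0.3],[0,0.526,0,0.033,0.067,0.015,0.3]],
  ],
)

```text
clock: 6.05
tcp_pos: [0.6368, 0.246, 0.1427]
orientation: [0.496, 0.04, 0.867, -0.024]
wrist_force: [1.4, 0.2, -5.2]
finger_gap: 0.0416
```

Run:
```python
from h import *
st()
for n in("top","side"):
    im,d=env.read_camera(n); np.save("d.npy",d);save(f"a3_{n}.png",im,(120,60,400,270) if n=="top" else (150,130,380,330),2.8 if n=="top" else 3)
plan([.636,.246,.065],Rtool(th,np.radians(30)))
```

```text
t 6.05 tcp [0.6368 0.246  0.1427] q [0.191 1.157 1.199 2.127 0.141 1.819] F [ 1.4  0.2 -5.2] gap 0.0416 z [ 0.858 -0.081 -0.506] x [-0.504  0.046 -0.862]
row [0.001, 0.001, -0.0] [0.0725, -0.0007, 0.0408] deg 0.1 mm 83.2
```

View pics/a3_top.png

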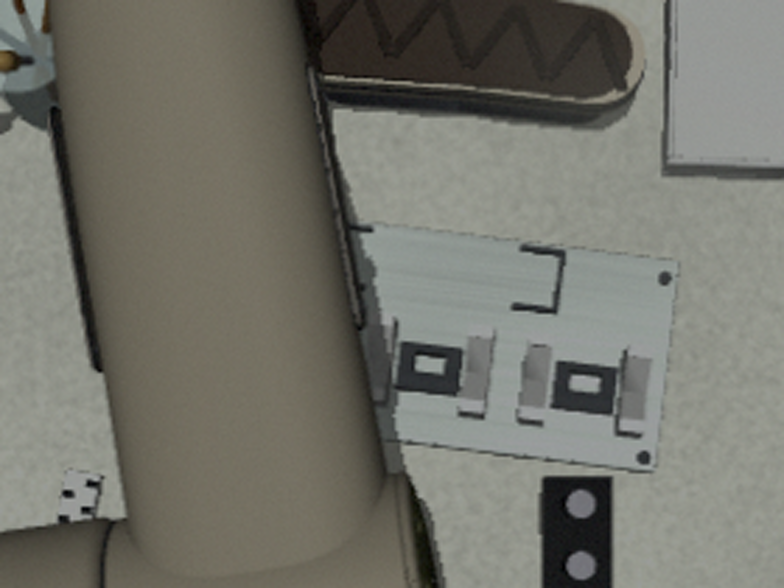

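View pics/a3_side.png

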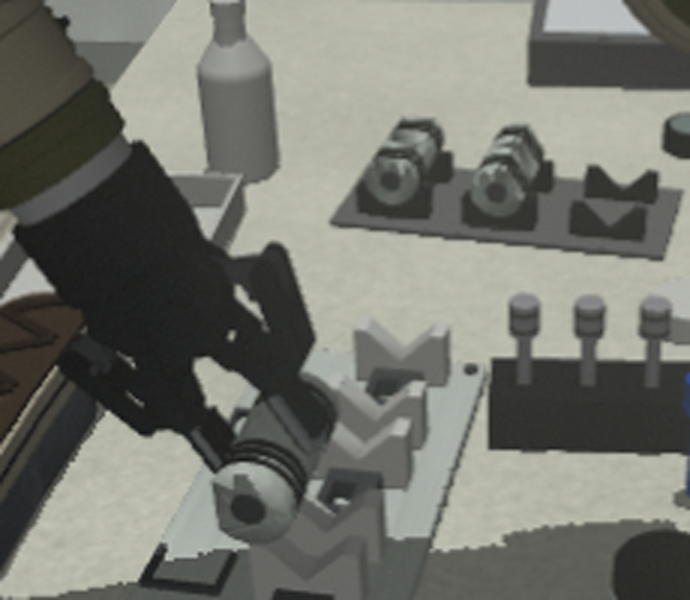

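Run:
```python
from flat import *
s,_=cur(); d=np.load("d.npy") # side
save
p=s["tcp_pos"]+_.apply([.004,0,0])
A=prof(p,th,[("side",d)],hl=.046)[0]
P=A[(A[:,2]>.030)]   # near (+y) part
b=fitflat(P[:,:2]);print(len(P),np.round(b.x[:2]*1e3,1),np.degrees(b.x[2]))
print(np.round(A[A[:,2]>.043].mean(0),3), np.round(A.max(0),3))
im,d=env.read_camera("side"); save("a3z.png",im,(205,245,275,320),8)
```

```text
324 [-0.1 -4.4] -5.053845783281157
[-0.004  0.004  0.045] [0.03  0.028 0.046]
```

View pics/a3z.png

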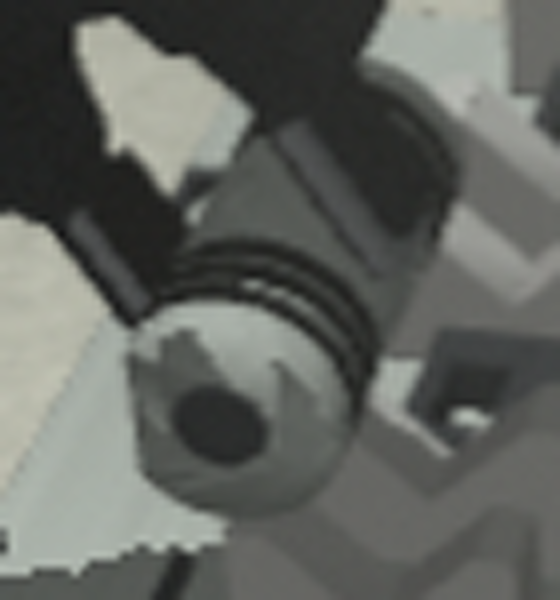

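Run:
```python
from h import *
Rt=Rtool(th,np.radians(15)); G=np.array([.636,.246,.063])
plan(G+[0,0,.02]-Rt.apply([.0045,0,0]),Rt)
plan(G-Rt.apply([.0045,0,0]),Rt)
```

```text
row [0.001, -0.258, -0.001] [0.0547, -0.0008, 0.0322] deg 14.8 mm 63.5
row [0.001, -0.258, -0.001] [0.0721, -0.0009, 0.0422] deg 14.8 mm 83.5
```

Call:
step_arm(
  moves=[
    [[0,-0.13,0,0.025,-0.001,0.016,0.3],[0,-0.258,0,0.055,-0.001,0.032,0.3],[0,-0.258,0,0.055,-0.001,0.032,0.3],[0,-0.258,0,0.063,-0.001,0.037,0.3],[0,-0.258,0,0.072,-0.001,0.042,0.3],[0,-0.258,0,0.072,-0.001,0.042,0.3]],
  ],
)

```text
clock: 6.8
tcp_pos: [0.6361, 0.2459, 0.0706]
orientation: [0.609, 0.037, 0.792, -0.027]
wrist_force: [-0.0, 1.3, -2.5]
finger_gap: 0.0412
```

Run:
```python
from h import *
st()
im,d=env.read_camera("side"); save("a4.png",im,(150,180,350,360),4)
```

```text
t 6.8 tcp [0.6361 0.2459 0.0706] q [0.217 0.818 0.435 1.435 0.08  1.87 ] F [-0.   1.3 -2.5] gap 0.0412 z [ 0.962 -0.088 -0.257] x [-0.255  0.026 -0.967]
```

View pics/a4.png

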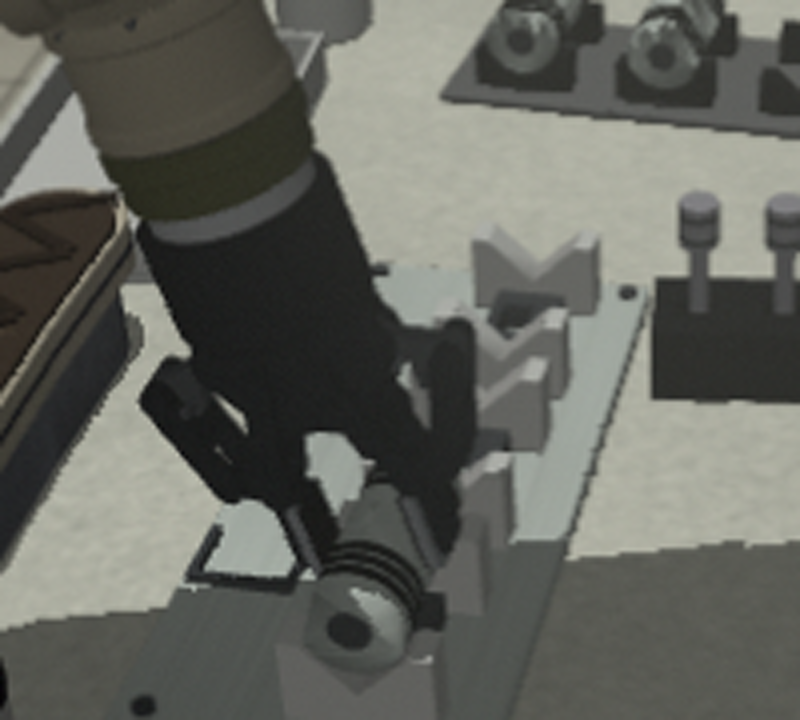

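Call:
step_arm(
  moves=[
    [[0,0,0,0.004,0,0.001,0.3],[0,0,0,0.007,0,0.002,0.3],[0,0,0,0.007,0,0.002,0.3]],
  ],
)

```text
clock: 7.15
tcp_pos: [0.6366, 0.2465, 0.0663]
orientation: [0.609, 0.038, 0.792, -0.027]
wrist_force: [-7.2, 0.7, 11.8]
finger_gap: 0.0411
```

Run:
```python
from flat import *
st()
im,d=env.read_camera("side"); s,Rc=cur()
p=s["tcp_pos"]+Rc.apply([.0045,0,0]); print(p,F(0,.115,.061))
A=prof(p,th,[("side",d)],hl=.048)[0]; P=A[A[:,2]>.026]; b=fitflat(P[:,:2]);print(len(P),np.round(b.x[:2]*1e3,1),np.degrees(b.x[2])); print(np.round(np.sort(A[:,2])[[-1,-10,-30]],4))
```

```text
t 7.15 tcp [0.6366 0.2465 0.0663] q [0.217 0.822 0.433 1.429 0.082 1.87 ] F [-7.2  0.7 11.8] gap 0.0411 z [ 0.962 -0.089 -0.258] x [-0.256  0.028 -0.966]
[0.63551289 0.24657923 0.06195495] [np.float64(0.6359225408768325), np.float64(0.2458990267082854), 0.061]
640 [-0.1 -1.2] 21.835522290384265
[0.048  0.0479 0.0477]
```

Call:
step_arm(
  moves=[
    [[0,0,0,0.0,0,0,0.65],[0,0,0,0,0,0,0.65],[0,0,0,0,0,0,0.65],[0,0,0,-0.04,0,0,0.65],[0,0,0,-0.06,0,0,0.65],[0,0,0,-0.06,0,0,0.65]],
  ],
)

```text
clock: 7.8
tcp_pos: [0.6547, 0.2449, 0.1274]
orientation: [0.611, 0.039, 0.79, -0.026]
wrist_force: [-0.3, 0.4, 1.2]
finger_gap: 0.0555
```

Run:
```python
from flat import *
st()
im,d=env.read_camera("side"); s,Rc=cur()
p=F(0,.115,.061)
A=prof(p,th,[("side",d)],hl=.048)[0]; b=fitflat(A[:,:2]);print(len(A),np.round(b.x[:2]*1e3,1),np.degrees(b.x[2]))
save("a5.png",im,(180,200,340,370),4)
Rt=Rtool(th); plan(F(-.012,.115,.105),Rt); plan(F(-.012,.115,.092),Rt)
```

```text
t 7.8 tcp [0.6547 0.2449 0.1274] q [0.21  0.83  0.599 1.582 0.08  1.864] F [-0.3  0.4  1.2] gap 0.0555 z [ 0.964 -0.089 -0.252] x [-0.25   0.029 -0.968]
1407 [-0.7  0.6] 19.34068937614161
row [0.001, -0.257, -0.005] [0.0273, -0.0007, -0.0236] deg 14.7 mm 36.1
row [0.001, -0.257, -0.005] [0.0399, -0.0008, -0.0203] deg 14.7 mm 44.7
```

View pics/a5.png

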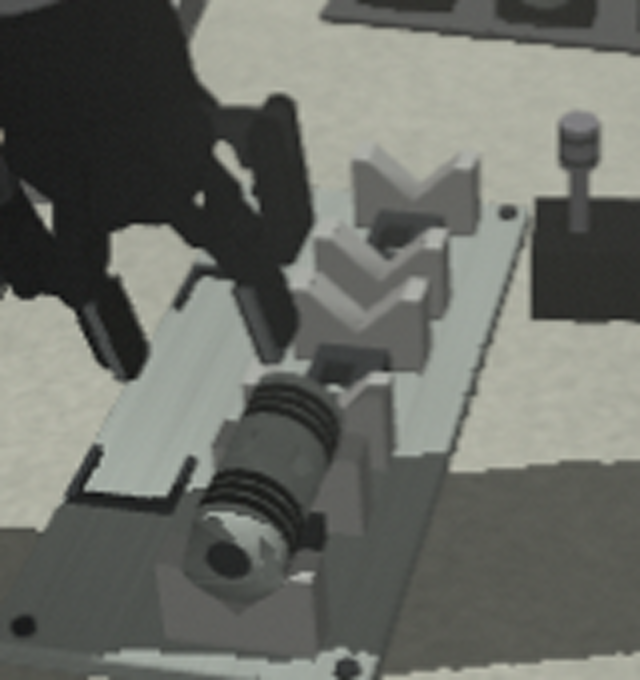

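Call:
step_arm(
  moves=[
    [[0,-0.13,0,-0.005,0,-0.012,0],[0,-0.257,-0.005,0.01,-0.001,-0.026,0],[0,-0.257,-0.005,0.025,-0.001,-0.026,0],[0,-0.257,-0.005,0.027,-0.001,-0.026,0],[0,-0.257,-0.005,0.027,-0.001,-0.026,0],[0,-0.257,-0.005,0.027,-0.001,-0.026,0],[0,-0.257,-0.005,0.027,-0.001,-0.026,0]],
  ],
)

```text
clock: 8.55
tcp_pos: [0.6239, 0.2469, 0.1066]
orientation: [0.707, 0.033, 0.706, -0.033]
wrist_force: [-0.5, 0.4, -0.2]
finger_gap: -0.0
```

Run:
```python
from flat import *
st()
im,d=env.read_camera("side"); 
save("a6.png",im,(180,200,340,370),4)
Rt=Rtool(th); plan(F(-.014,.115,.092),Rt);plan(F(-.014,.115,.090),Rt);plan(F(.016,.115,.090),Rt)
```

```text
t 8.55 tcp [0.6239 0.2469 0.1066] q [ 0.257  0.559  0.088  1.097 -0.     1.922] F [-0.5  0.4 -0.2] gap -0.0 z [ 0.996 -0.093  0.002] x [ 0.002  0.    -1.   ]
row [-0.0, 0.002, -0.0] [0.0145, 0.0002, -0.0017] deg 0.1 mm 14.6
row [-0.0, 0.002, -0.0] [0.0165, 0.0002, -0.0017] deg 0.1 mm 16.6
row [-0.0, 0.002, -0.0] [0.0165, 0.0002, 0.0283] deg 0.1 mm 32.8
```

View pics/a6.png

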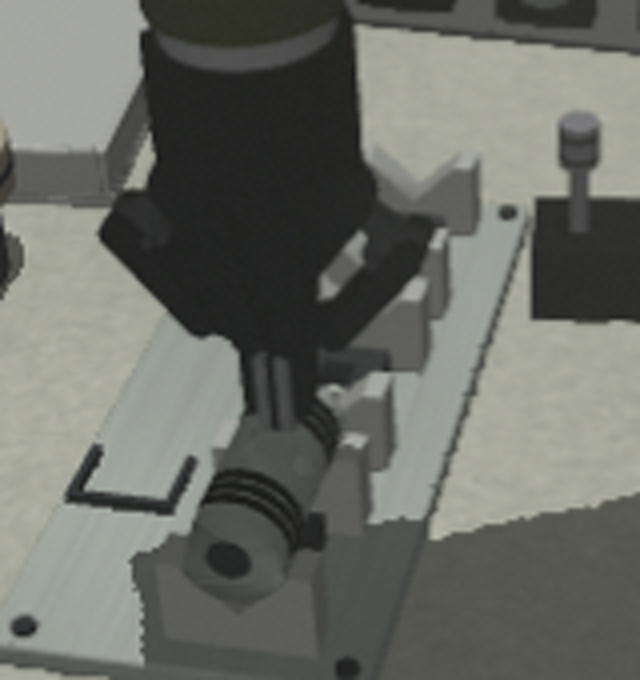

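Call:
step_arm(
  moves=[
    [[0,0,0,0.012,0,0,0],[0,0,0,0.0155,0,0,0],[0,0,0,0.0165,0,0.001,0],[0,0,0,0.0165,0,0.006,0],[0,0,0,0.0165,0,0.011,0],[0,0,0,0.0165,0,0.015,0]],
  ],
)

```text
clock: 9.2
tcp_pos: [0.6406, 0.2462, 0.0934]
orientation: [0.709, 0.034, 0.704, -0.032]
wrist_force: [-0.4, 1.0, 11.9]
finger_gap: 0.0002
```

Run:
```python
from flat import *
st()
im,d=env.read_camera("side"); 
A=prof(F(0,.115,.061),th,[("side",d)],hl=.048)[0]; A=A[A[:,2]>.02];b=fitflat(A[:,:2]);print(len(A),np.round(b.x[:2]*1e3,1),np.degrees(b.x[2]))
save("a7.png",im,(210,270,310,370),6)
```

```text
t 9.2 tcp [0.6406 0.2462 0.0934] q [0.25  0.593 0.112 1.082 0.    1.914] F [-0.4  1.  11.9] gap 0.0002 z [ 0.996 -0.093  0.007] x [ 0.007  0.002 -1.   ]
635 [-0.2 -0.2] -58.46911241463622
```

View pics/a7.png

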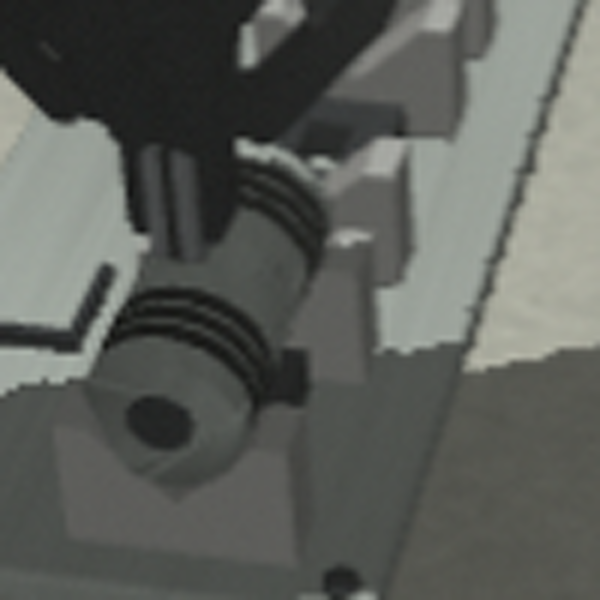

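Call:
step_arm(
  moves=[
    [[0,0,0,0.0,0,0.004,0],[0,0,0,0.0,0,0.008,0],[0,0,0,0,0,0.012,0],[0,0,0,-0.001,0,0.012,0]],
  ],
)

```text
clock: 9.65
tcp_pos: [0.6537, 0.2446, 0.093]
orientation: [0.709, 0.034, 0.704, -0.033]
wrist_force: [-0.3, 0.2, -0.1]
finger_gap: -0.0003
```

Run:
```python
from flat import *
st()
im,d=env.read_camera("side"); 
A=prof(F(0,.115,.061),th,[("side",d)],hl=.048)[0]; A=A[A[:,2]>.02];b=fitflat(A[:,:2]);print(len(A),np.round(b.x[:2]*1e3,1),np.degrees(b.x[2]))
save("a8.png",im,(210,270,310,370),6)
```

```text
t 9.65 tcp [0.6537 0.2446 0.093 ] q [0.243 0.615 0.15  1.099 0.    1.908] F [-0.3  0.2 -0.1] gap -0.0003 z [ 0.996 -0.094  0.007] x [ 0.007  0.002 -1.   ]
576 [ 2.3 -3. ] 232.72459976728777
```

View pics/a8.png

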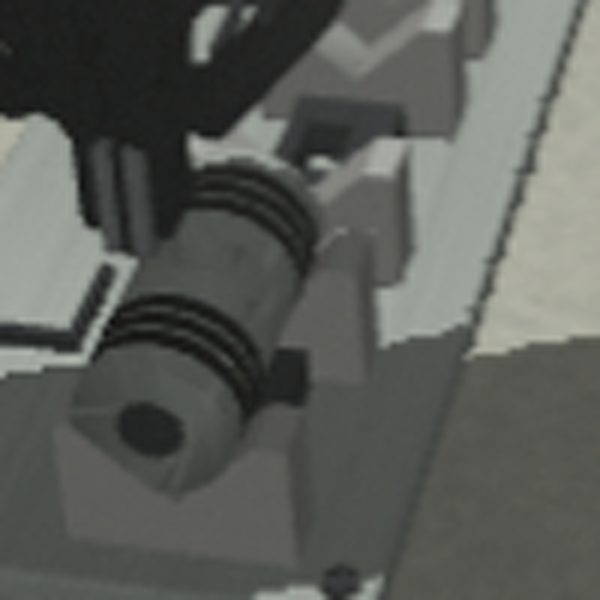

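Run:
```python
from h import *
for v in (120,252,384,517): print(at_z("top",[[(345.5)/6-.5+270,(v+.5)/6-.5+220]],.1))
Rt=Rtool(th+np.pi/2)
plan([.62,.2,.19],Rt); plan([.5235,.021,.15],Rt)
```

```text
[[0.52348155 0.02114367 0.1       ]]
[[0.48158721 0.02011267 0.1       ]]
[[0.43984957 0.01908292 0.1       ]]
[[0.3979203 0.0180458 0.1      ]]
row [-1.571, 0.007, 0.003] [-0.097, -0.0474, -0.0285] deg 90.0 mm 111.6
row [-1.571, 0.007, 0.003] [-0.058, -0.2348, -0.108] deg 90.0 mm 264.8
```

Call:
step_arm(
  moves=[
    [[0,0,0,-0.05,0,0,0],[0,0,0,-0.097,0,0,0],[-0.3,0,0,-0.097,-0.047,-0.028,0.4],[-1.571,0.007,0.003,-0.09,-0.235,-0.108,0.4],[-1.571,0.007,0.003,-0.09,-0.235,-0.108,0.4],[-1.571,0.007,0.003,-0.09,-0.235,-0.108,0.45],[-1.571,0.007,0.003,-0.09,-0.235,-0.108,0.45],[-1.571,0.007,0.003,-0.09,-0.235,-0.108,0.45],[-1.571,0.007,0.003,-0.09,-0.235,-0.108,0.45],[-1.571,0.007,0.003,-0.058,-0.235,-0.108,0.45],[-1.571,0.007,0.003,-0.058,-0.235,-0.108,0.45],[-1.571,0.007,0.003,-0.058,-0.235,-0.108,0.45]],
  ],
)

```text
clock: 10.9
tcp_pos: [0.5222, 0.0208, 0.1487]
orientation: [0.541, -0.454, 0.542, 0.456]
wrist_force: [-0.1, -0.0, 0.4]
finger_gap: 0.0386
```

Run:
```python
from h import *
st()
for n in("top","side"):
    im,d=env.read_camera(n); np.save(f"{n}_b.npy",im);np.save(f"{n}d_b.npy",d);save(f"b1_{n}.png",im,(180,125,370,325) if n=="top" else (270,110,430,300),3.5)
plan([.5235,.021,.088],Rtool(th+np.pi/2))
```

```text
t 10.9 tcp [0.5222 0.0208 0.1487] q [-0.114  0.263 -0.258  1.052  0.     0.058] F [-0.1 -0.   0.4] gap 0.0386 z [0.172 0.985 0.   ] x [-0.002  0.001 -1.   ]
row [-0.085, 0.0, -0.001] [0.0615, -0.0005, 0.0002] deg 4.9 mm 61.5
```

View pics/b1_top.png

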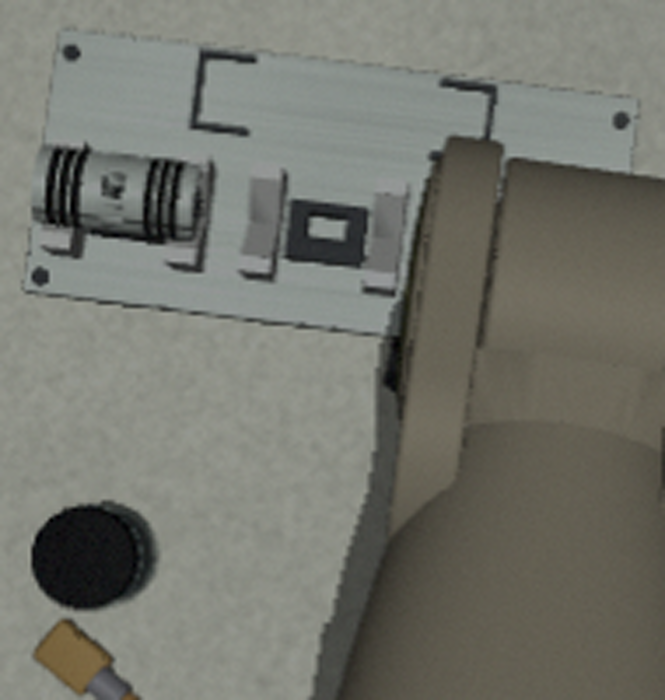

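View pics/b1_side.png

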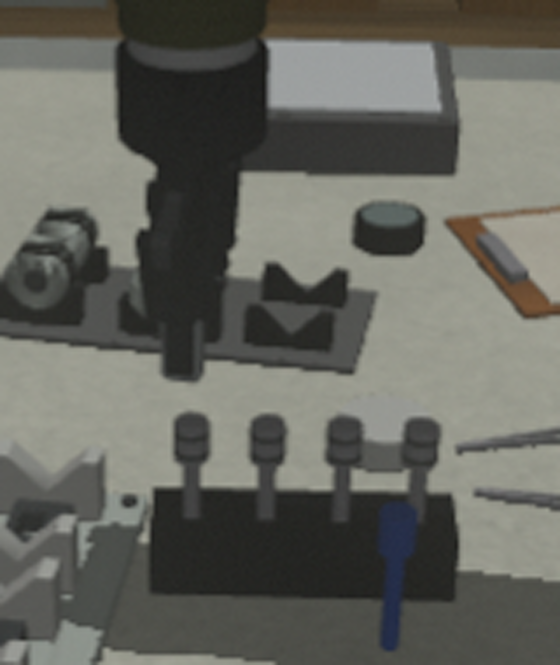

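Call:
step_arm(
  moves=[
    [[-0.085,0,0,0.03,0,0,0.45],[-0.085,0,0,0.0615,0,0,0.45],[-0.085,0,0,0.0615,0,0,0.45],[-0.085,0,0,0.0615,0,0,0.1],[-0.085,0,0,0.0615,0,0,0.1],[-0.085,0,0,0.0615,0,0,0.1],[-0.085,0,0,0.0615,0,0,0.1]],
  ],
  force=40,
)

```text
clock: 11.7
tcp_pos: [0.5238, 0.0208, 0.0892]
orientation: [0.523, -0.476, 0.522, 0.476]
wrist_force: [-0.3, -1.0, -0.5]
finger_gap: 0.0184
```

Run:
```python
from h import *
st()
im=np.load("top_b.npy"); d=np.load("topd_b.npy")
p=at_z("top",[(115.5/3.5-.5+180, 185.5/3.5-.5+125)],.0796)[0];q=np.array(F(.0035,.115,.0796));print(p,q)
save("hole.png",im,(188,160,245,200),10)
J=cv2.imread("pics/hole.png")
f=np.array(F(1,0,0))-F(0,0,0);g=np.array(F(0,1,0))-F(0,0,0)
pts=[q+f*a*.0065+g*b*.0065 for a,b in((-1,-1),(-1,1),(1,1),(1,-1))]
uv=((proj("top",pts)-[188,160]+.5)*10-.5); cv2.polylines(J,[np.round(uv).astype(int)],True,(0,0,255),1); cv2.imwrite("pics/hole.png",J)
```

```text
t 11.7 tcp [0.5238 0.0208 0.0892] q [-0.114  0.314 -0.347  0.908  0.    -0.02 ] F [-0.3 -1.  -0.5] gap 0.0184 z [0.093 0.996 0.   ] x [ 0.002  0.    -1.   ]
[0.64005771 0.24710154 0.0796    ] [0.63940729 0.24557269 0.0796    ]
```

View pics/hole.png

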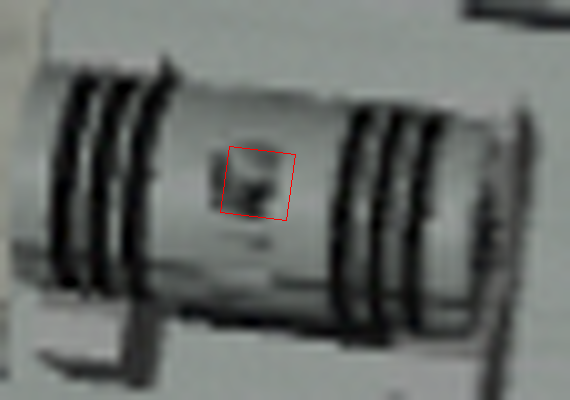

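Run:
```python
from h import *
Rt=Rtool(th+np.pi/2)
plan([.5238,.0208,.2],Rt); plan([.6398,.2475,.185],Rt)
```

```text
row [-0.0, 0.0, 0.002] [-0.1108, -0.0002, 0.0001] deg 0.1 mm 110.8
row [-0.0, 0.0, 0.002] [-0.0955, -0.0945, 0.2366] deg 0.1 mm 272.1
```

Call:
step_arm(
  moves=[
    [[0,0,0,-0.05,0,0,0.1],[0,0,0,-0.09,0,0,0.1],[0,0,0,-0.11,0,0,0.1],[0,0,0,-0.11,-0.0945,0.2365,0.1],[0,0,0,-0.11,-0.0945,0.2365,0.1],[0,0,0,-0.11,-0.0945,0.2365,0.1],[0,0,0,-0.11,-0.0945,0.2365,0.1],[0,0,0,-0.11,-0.0945,0.2365,0.1],[0,0,0,-0.0955,-0.0945,0.2365,0.1],[0,0,0,-0.0955,-0.0945,0.2365,0.1],[0,0,0,-0.0955,-0.0945,0.2365,0.1]],
  ],
)

```text
clock: 12.8
tcp_pos: [0.6389, 0.2466, 0.1845]
orientation: [0.523, -0.476, 0.523, 0.476]
wrist_force: [0.2, -1.1, -0.8]
finger_gap: 0.0185
```

```bash
cat >> h.py <<'E'
def pinview(name,box,k=6,tipd=.079):
    s,Rc=cur();im,d=env.read_camera("side");np.save("side_p.npy",im);np.save("sided_p.npy",d);save(name,im,box,k)
    J=cv2.imread("pics/"+name);tip=s["tcp_pos"]+Rc.apply([tipd,0,0]);sh=s["tcp_pos"]+Rc.apply([tipd-.066,0,0])
    uv=(proj("side",[tip,sh])-box[:2]+.5)*k-.5;print("tip",tip,"px",np.round(uv,1).tolist())
    cv2.line(J,tuple(np.round(uv[0]).astype(int)),tuple(np.round(uv[1]).astype(int)),(0,0,255),1);cv2.imwrite("pics/"+name,J)
E
python3 - <<'E'
from h import *
st();pinview("c1.png",(190,190,310,300))
E
```

```text
t 12.8 tcp [0.6389 0.2466 0.1845] q [ 2.520e-01  5.510e-01  2.690e-01  1.289e+00 -1.000e-03  3.450e-01] F [ 0.2 -1.1 -0.8] gap 0.0185 z [ 0.094  0.996 -0.001] x [-0.    -0.001 -1.   ]
tip [0.63884915 0.246575   0.10546328] px [[309.5, 652.3], [286.2, 444.2]]
```

View pics/c1.png

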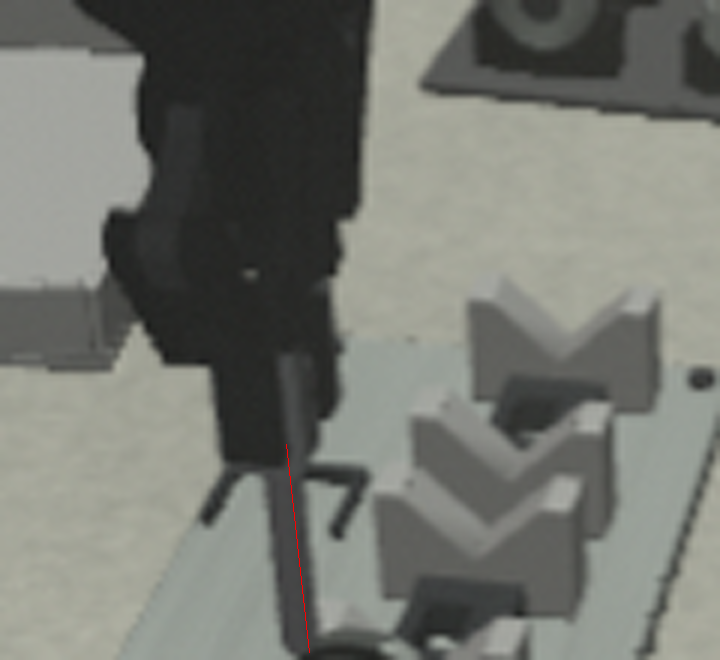

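Run:
```python
from h import *
pinview("c2.png",(190,255,290,355),6)
h=np.array([.640,.2475,.0796]); 
print([((proj("side",[h+np.array([a,b,0])])[0]-[190,255]+.5)*6-.5).round() for a,b in((0,0),(.0065,0),(-.0065,0),(0,.0065),(0,-.0065))])
```

```text
tip [0.63930729 0.24616811 0.10627618] px [[307.8, 258.8], [284.8, 50.5]]
[array([313., 341.]), array([289., 340.]), array([337., 342.]), array([308., 357.]), array([318., 325.])]
```

View pics/c2.png

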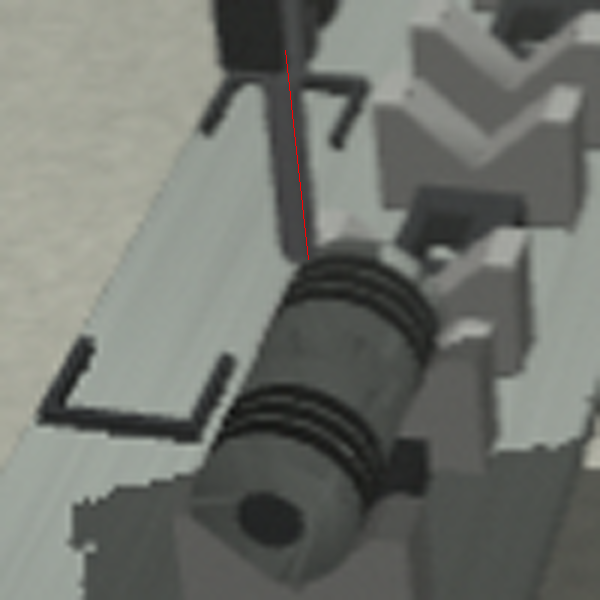

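Run:
```python
from h import *
im=np.load("side_p.npy")
c=im[290:345,220:270].astype(float); c=np.clip((c-40)*2.6,0,255).astype(np.uint8)
J=cv2.resize(c[:,:,::-1],None,fx=12,fy=12,interpolation=cv2.INTER_CUBIC)
h=np.array([.640,.2475,.0796]); f=np.array(F(1,0,0))-F(0,0,0);g=np.array(F(0,1,0))-F(0,0,0)
uv=((proj("side",[h+f*a*.0065+g*b*.0065 for a,b in((-1,-1),(-1,1),(1,1),(1,-1))])-[220,290]+.5)*12-.5); cv2.polylines(J,[np.round(uv).astype(int)],True,(0,0,255),1)
cv2.imwrite("pics/c3.png",J)
```

View pics/c3.png

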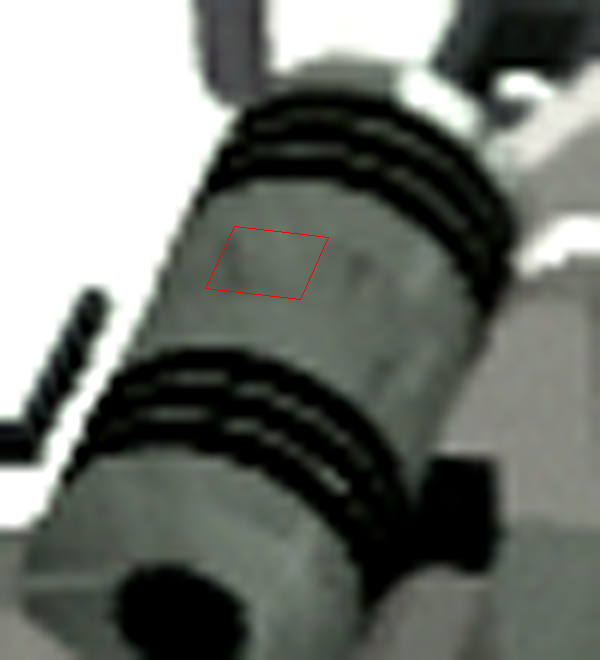

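Run:
```python
from h import *
f=np.array(F(1,0,0))-F(0,0,0);g=np.array(F(0,1,0))-F(0,0,0)
for n,fn in(("top","topd_b.npy"),("side","sided_p.npy")):
    d=np.load(fn);P,uv=cloud(n,d);q=P-np.array(F(0,.115,0));a=q@f*1e3;b=q@g*1e3;z=P[:,2]*1e3
    m=(abs(b)<14)&(abs(a)<24)&(z>20)&(z<100)
    print(n)
    for v in np.unique(uv[m][:,1]):
        k=m&(uv[:,1]==v); print(v,[f"{uu}:{aa:.0f},{bb:.0f},{zz:.0f}" for uu,aa,bb,zz in zip(uv[k][:,0],a[k],b[k],z[k])])
```

```text
top
169 ['208:20,13,75', '209:21,12,71', '210:22,11,69', '211:22,9,69', '212:22,7,70', '213:22,5,70', '214:22,3,71', '215:23,1,68', '216:23,-1,70']
170 ['208:18,13,75', '209:19,11,74', '210:19,9,75', '211:19,7,77', '212:20,6,72', '213:20,4,73', '214:20,2,73', '215:21,1,70', '216:22,-1,67', '217:21,-4,73', '218:22,-5,69', '219:22,-7,67', '220:22,-9,67', '221:22,-11,69', '222:23,-13,69']
171 ['208:16,12,79', '209:16,11,76', '210:17,9,76', '211:17,8,73', '212:17,5,76', '213:18,4,70', '214:18,1,76', '215:18,-1,77', '216:19,-2,71', '217:19,-4,73', '218:19,-6,74', '219:19,-9,75', '220:20,-10,73', '221:20,-12,74', '222:20,-14,73']
172 ['208:14,13,75', '209:14,10,77', '210:15,8,77', '211:15,7,75', '212:15,4,77', '213:15,3,76', '214:16,1,74', '215:16,-1,75', '216:16,-3,78', '217:16,-5,75', '218:17,-7,76', '219:17,-9,75', '220:17,-11,76', '221:18,-13,74']
173 ['207:12,14,79', '208:12,12,75', '209:12,9,81', '210:13,8,76', '211:12,5,82', '212:13,4,78', '213:13,2,78', '214:13,-0,80', '215:14,-2,77', '216:14,-4,78', '217:14,-5,77', '218:15,-7,75', '219:15,-9,76', '220:15,-11,74', '221:15,-13,76']

[... 9635 characters left out ...]
:-9,-14,26', '256:-11,-13,27', '259:-17,-13,28', '260:-19,-12,29']
332 ['255:-10,-11,27', '256:-12,-11,26', '257:-13,-12,26', '258:-16,-10,28', '259:-17,-11,28']
333 ['254:-9,-8,27', '255:-11,-8,27', '256:-12,-10,25', '257:-15,-7,29', '258:-15,-11,25', '259:-17,-10,26']
334 ['254:-10,-5,27', '255:-12,-6,27', '256:-14,-5,28', '257:-14,-8,25', '258:-17,-7,27', '259:-17,-10,24']
335 ['254:-11,-4,27', '255:-12,-6,25', '256:-14,-4,26', '257:-15,-5,26', '258:-17,-4,27', '259:-18,-8,23']
336 ['253:-10,-1,27', '254:-11,-2,26', '255:-13,-1,28', '256:-14,-3,25', '257:-16,-3,26', '258:-17,-3,26', '259:-18,-8,22']
337 ['253:-10,-0,25', '254:-12,1,27', '259:-18,-7,20']
338 ['252:-9,3,26', '253:-11,5,28']
```

```bash
cat >> h.py <<'E'
def pinaxis(z0,z1,c,camd=None):
    "shaft centre from side depth between heights, near world xy c; side camera looks ~ -y"
    if camd is None: camd=env.read_camera("side")[1]
    P,uv=cloud("side",camd); m=(P[:,2]>z0)&(P[:,2]<z1)&(np.hypot(P[:,0]-c[0],P[:,1]-c[1])<.014)
    Q=P[m]; print("n",m.sum(),"mean",np.round(Q.mean(0),4),"x range",np.round(np.percentile(Q[:,0],[5,95]),4)); return Q
E
python3 - <<'E'
from h import *
d=np.load("sided_p.npy"); s,_=cur()
print(F(.0035,.1175,.08),s["tcp_pos"])
for z0,z1 in((.108,.125),(.125,.14),(.14,.155)): pinaxis(z0,z1,(.640,.247),d)
E
```

```text
[np.float64(0.6396403925783201), np.float64(0.2480617977839532), 0.08] [0.63951796 0.24599561 0.18582451]
n 51 mean [0.6398 0.2505 0.1177] x range [0.636  0.6445]
n 50 mean [0.6395 0.251  0.1326] x range [0.6355 0.6438]
n 51 mean [0.6392 0.2508 0.1471] x range [0.6352 0.6441]
```

Call:
step_arm(
  moves=[
    [[0,0,0,0.015,0,0.001,0.1],[0,0,0,0.025,0,0.001,0.1],[0,0,0,0.035,0,0.001,0.1],[0,0,0,0.035,0,0.001,0.1]],
  ],
)

```text
clock: 13.3
tcp_pos: [0.6386, 0.2461, 0.1493]
orientation: [0.523, -0.475, 0.524, 0.476]
wrist_force: [0.0, -0.5, 0.2]
finger_gap: 0.0184
```

Run:
```python
from h import *
st();pinview("c4.png",(190,255,290,355),6)
```

```text
t 13.3 tcp [0.6386 0.2461 0.1493] q [ 0.251  0.564  0.204  1.212 -0.     0.347] F [ 0.  -0.5  0.2] gap 0.0184 z [ 0.096  0.995 -0.001] x [-0.001 -0.001 -1.   ]
tip [0.63853329 0.24608604 0.07026797] px [[322.6, 364.8], [300.3, 166.4]]
```

View pics/c4.png

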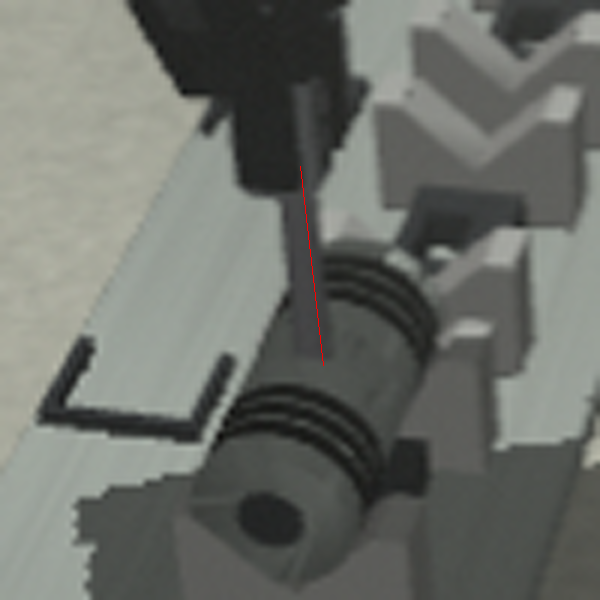

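Call:
step_arm(
  moves=[
    [[0,0,0,0.01,0,0.001,0.1],[0,0,0,0.02,0,0.001,0.1],[0,0,0,0.03,0,0.001,0.1],[0,0,0,0.038,0,0.001,0.1],[0,0,0,0.038,0,0.001,0.1]],
  ],
)

```text
clock: 13.85
tcp_pos: [0.6382, 0.2471, 0.11]
orientation: [0.522, -0.475, 0.524, 0.476]
wrist_force: [-0.8, 0.5, -0.0]
finger_gap: 0.0186
```

Call:
step_arm(
  moves=[
    [[0,0,0,0.008,0,0,0.1],[0,0,0,0.015,0,0,0.1],[0,0,0,0.02,0,0,0.1],[0,0,0,0.02,0,0,0.1]],
  ],
)

```text
clock: 14.25
tcp_pos: [0.6383, 0.2471, 0.0924]
orientation: [0.523, -0.476, 0.524, 0.475]
wrist_force: [-4.5, -2.4, 11.4]
finger_gap: 0.0183
```

Run:
```python
from h import *
st();pinview("c5.png",(190,255,290,355),6)
```

```text
t 14.25 tcp [0.6383 0.2471 0.0924] q [ 2.530e-01  5.970e-01  1.160e-01  1.091e+00 -1.000e-03  3.480e-01] F [-4.5 -2.4 11.4] gap 0.0183 z [ 0.095  0.995 -0.001] x [-0.001 -0.001 -1.   ]
tip [0.63825099 0.2470175  0.01340615] px [[340.6, 524.8], [319.8, 340.8]]
```

View pics/c5.png

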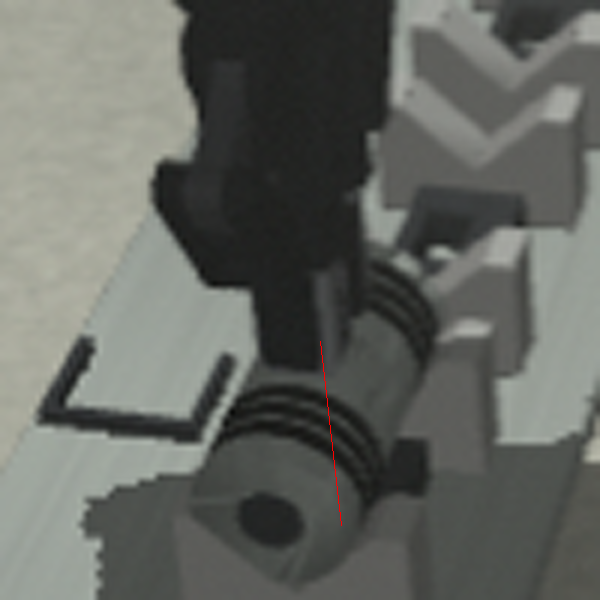

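Call:
step_arm(
  moves=[
    [[0,0,0,0,0,0,0.4],[0,0,0,-0.001,0,0,0.4],[0,0,0,-0.002,0,0,0.4],[0,0,0,-0.03,0,0,0.4],[0,0,0,-0.045,0,0,0],[0,0,0,-0.045,0,0,0],[0,0,0,-0.045,0,0,0],[0,0,0,-0.045,0,0,0]],
  ],
)

```text
clock: 15.1
tcp_pos: [0.6376, 0.2469, 0.1359]
orientation: [0.522, -0.475, 0.524, 0.476]
wrist_force: [0.6, -0.7, -0.7]
finger_gap: -0.0002
```

Run:
```python
from h import *
st();pinview("c6.png",(190,255,290,355),6)
d=np.load("sided_p.npy");P,uv=cloud("side",d)
m=(np.hypot(P[:,0]-.6396,P[:,1]-.248)<.011)&(P[:,2]<.118)&(P[:,2]>.083); print("head top z",np.percentile(P[m][:,2],[80,90,95,98]),m.sum())
```

```text
t 15.1 tcp [0.6376 0.2469 0.1359] q [ 2.520e-01  5.710e-01  1.830e-01  1.185e+00 -1.000e-03  3.480e-01] F [ 0.6 -0.7 -0.7] gap -0.0002 z [ 0.096  0.995 -0.002] x [-0.003 -0.001 -1.   ]
tip [0.63738374 0.2467851  0.05686677] px [[330.6, 404.9], [308.2, 210.1]]
head top z [0.10418162 0.10464367 0.10498796 0.10523447] 173
```

View pics/c6.png

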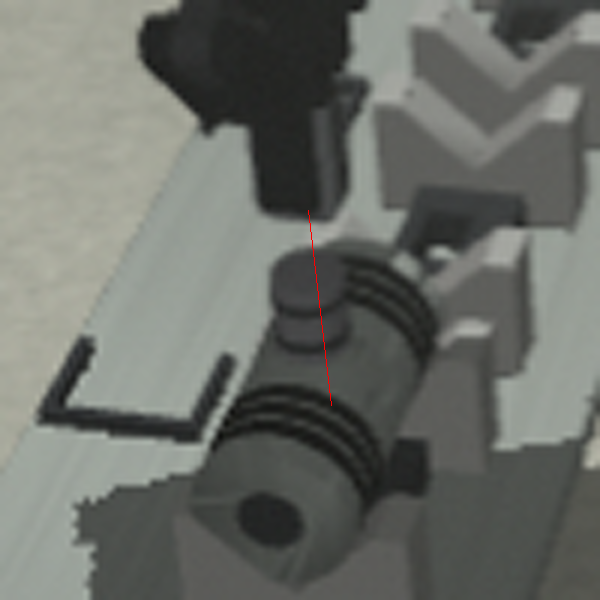

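Call:
step_arm(
  moves=[
    [[0,0,0,0.015,-0.002,0.001,0],[0,0,0,0.022,-0.002,0.001,0],[0,0,0,0.025,-0.002,0.001,0],[0,0,0,0.025,-0.002,0.001,0]],
  ],
)

```text
clock: 15.55
tcp_pos: [0.6399, 0.2479, 0.1142]
orientation: [0.523, -0.476, 0.523, 0.475]
wrist_force: [-6.6, -1.2, 22.7]
finger_gap: 0.0002
```

Run:
```python
from h import *
st()
Rt=Rtool(np.radians(-8.45)); f=np.array([np.cos(np.radians(-8.45)),np.sin(np.radians(-8.45))])
p=np.array([.5581,-.2919])+f*.09; print(p)
plan([.62,.20,.2],Rt);plan([*p,.15],Rt)
```

```text
t 15.55 tcp [0.6399 0.2479 0.1142] q [ 2.530e-01  5.860e-01  1.530e-01  1.138e+00 -1.000e-03  3.480e-01] F [-6.6 -1.2 22.7] gap 0.0002 z [ 0.095  0.995 -0.001] x [-0.    -0.001 -1.   ]
[ 0.647123   -0.30512516]
row [1.623, -0.001, 0.001] [-0.0858, 0.0152, -0.0496] deg 93.0 mm 100.3
row [1.623, -0.001, 0.001] [-0.0354, -0.0599, -0.5499] deg 93.0 mm 554.2
```

Call:
step_arm(
  moves=[
    [[0,0,0,-0.05,0,0,0],[0,0,0,-0.086,0,0,0.3],[0.3,0,0,-0.086,-0.06,-0.55,0.7],[1.623,0,0,-0.086,-0.06,-0.55,0.7],[1.623,0,0,-0.086,-0.06,-0.55,0.7],[1.623,0,0,-0.086,-0.06,-0.55,0.7],[1.623,0,0,-0.086,-0.06,-0.55,0.7],[1.623,0,0,-0.086,-0.06,-0.55,0.7],[1.623,0,0,-0.086,-0.06,-0.55,0.7],[1.623,0,0,-0.086,-0.06,-0.55,0.7],[1.623,0,0,-0.086,-0.06,-0.55,0.7],[1.623,0,0,-0.086,-0.06,-0.55,0.7]],
  ],
)

```text
clock: 16.75
tcp_pos: [0.6458, -0.2538, 0.1986]
orientation: [0.706, 0.011, 0.708, -0.011]
wrist_force: [1.3, -0.0, 0.1]
finger_gap: 0.0601
```

Run:
```python
from h import *
st()
Rt=Rtool(np.radians(-8.45),np.radians(-20)); p=np.array([.6471,-.3051,.040])
print(Rt.as_matrix()[:,0])
plan(p-Rt.apply([.075,0,0]),Rt)
```

```text
t 16.75 tcp [ 0.6458 -0.2538  0.1986] q [-4.900e-01  5.680e-01  3.310e-01  1.336e+00 -1.000e-03  1.112e+00] F [ 1.3 -0.   0.1] gap 0.0601 z [ 1.    -0.031 -0.002] x [-0.002  0.    -1.   ]
[ 0.33830734 -0.05025859 -0.93969262]
row [0.115, -0.351, -0.021] [0.0881, -0.0483, -0.0224] deg 21.2 mm 103.0
```

Call:
step_arm(
  moves=[
    [[0.115,-0.351,-0.02,0.03,-0.048,-0.022,0.7],[0.115,-0.351,-0.02,0.06,-0.048,-0.022,0.7],[0.115,-0.351,-0.02,0.088,-0.048,-0.022,0.7],[0.115,-0.351,-0.02,0.088,-0.048,-0.022,0.7],[0.115,-0.351,-0.02,0.088,-0.048,-0.022,0.7]],
  ],
)

```text
clock: 17.25
tcp_pos: [0.6174, -0.2988, 0.105]
orientation: [0.815, 0.045, 0.575, -0.059]
wrist_force: [1.1, 0.5, 0.0]
finger_gap: 0.0596
```

Run:
```python
from h import *
st()
Rt=Rtool(np.radians(-8.45),np.radians(-20)); p=np.array([.6471,-.3051,.040])
plan(p,Rt)
im,d=env.read_camera("side");save("e1.png",im,(220,90,420,230),4)
```

```text
t 17.25 tcp [ 0.6174 -0.2988  0.105 ] q [-0.636  0.372 -0.28   0.617  0.161  1.108] F [1.1 0.5 0. ] gap 0.0596 z [ 0.932 -0.141  0.334] x [ 0.331 -0.045 -0.942]
row [-0.003, -0.008, -0.004] [0.0714, -0.0021, 0.0069] deg 0.6 mm 71.7
```

View pics/e1.png

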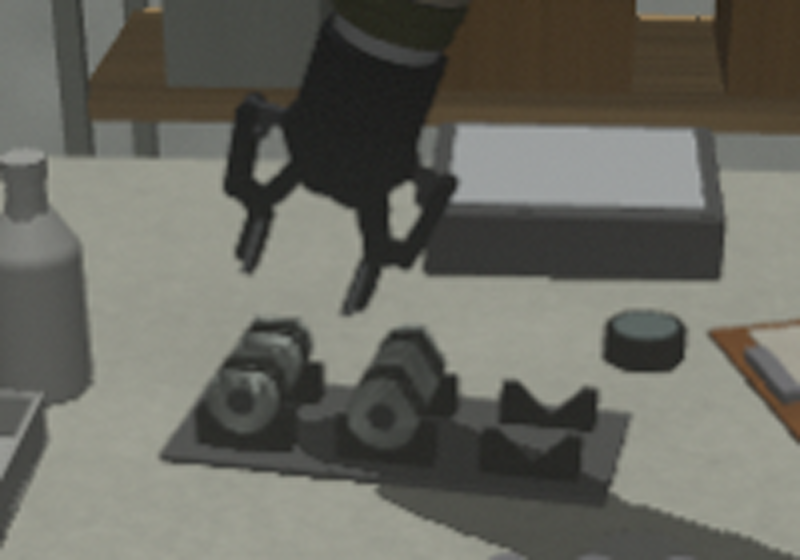

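Call:
step_arm(
  moves=[
    [[0,-0.008,0,0.03,-0.002,0.007,0.66],[0,-0.008,0,0.055,-0.002,0.007,0.66],[0,-0.008,0,0.071,-0.002,0.007,0.66],[0,-0.008,0,0.071,-0.002,0.007,0.66]],
  ],
)

```text
clock: 17.7
tcp_pos: [0.6511, -0.3062, 0.0421]
orientation: [0.818, 0.043, 0.571, -0.059]
wrist_force: [0.2, 0.6, -0.7]
finger_gap: 0.0565
```

Call:
step_arm(
  moves=[
    [[0,0,0,0,0,0,0.3],[0,0,0,0,0,0,0.3],[0,0,0,0,0,0,0.3],[0,0,0,0,0,0,0.3]],
  ],
  force=35,
)

```text
clock: 18.1
tcp_pos: [0.6504, -0.3059, 0.0426]
orientation: [0.817, 0.043, 0.572, -0.059]
wrist_force: [-5.8, 0.7, 0.9]
finger_gap: 0.0425
```

Run:
```python
from h import *
st()
Rt=Rtool(np.radians(-8.45)); plan([.645,-.305,.18],Rt)
plan([*F(0,0,0)[:2],.18],Rtool(th))
im,d=env.read_camera("side");save("e2.png",im,(220,90,420,230),4)
```

```text
t 18.1 tcp [ 0.6504 -0.3059  0.0426] q [-0.615  0.487 -0.278  0.493  0.158  1.128] F [-5.8  0.7  0.9] gap 0.0425 z [ 0.929 -0.138  0.342] x [ 0.339 -0.047 -0.94 ]
row [0.0, 0.35, -0.003] [-0.1309, 0.0006, 0.0419] deg 20.0 mm 137.5
row [-0.053, 0.35, 0.006] [-0.1581, 0.4294, -0.0368] deg 20.3 mm 459.1
```

View pics/e2.png

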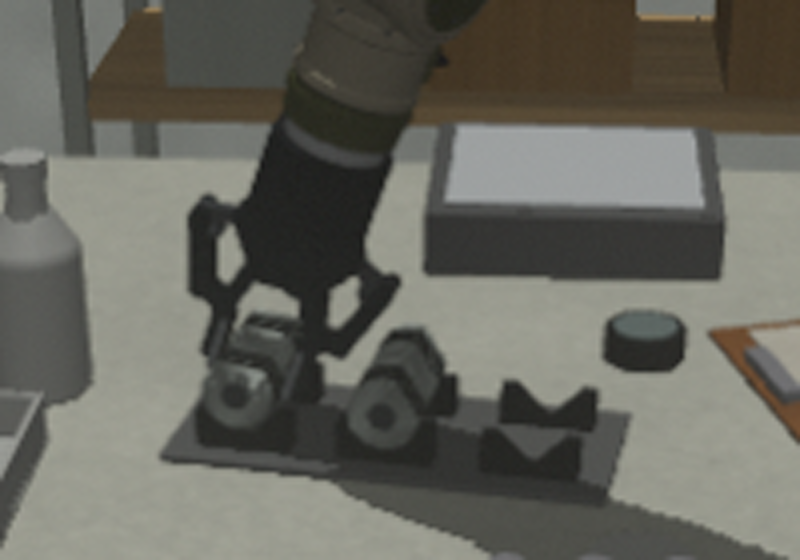

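Call:
step_arm(
  moves=[
    [[0,0,0,-0.045,0,0.016,0.3],[0,0.1,0,-0.09,0,0.03,0.3],[0,0.2,0,-0.135,0.05,0.04,0.3],[-0.053,0.35,0.006,-0.158,0.43,-0.037,0.3],[-0.053,0.35,0.006,-0.158,0.43,-0.037,0.3],[-0.053,0.35,0.006,-0.158,0.43,-0.037,0.3],[-0.053,0.35,0.006,-0.158,0.43,-0.037,0.3],[-0.053,0.35,0.006,-0.158,0.43,-0.037,0.3],[-0.053,0.35,0.006,-0.158,0.43,-0.037,0.3],[-0.053,0.35,0.006,-0.158,0.43,-0.037,0.3],[-0.053,0.35,0.006,-0.158,0.43,-0.037,0.3],[-0.053,0.35,0.006,-0.158,0.43,-0.037,0.3]],
  ],
)

```text
clock: 19.35
tcp_pos: [0.6253, 0.1383, 0.1819]
orientation: [0.708, 0.031, 0.705, -0.029]
wrist_force: [-0.7, -0.3, -2.3]
finger_gap: 0.0432
```

Run:
```python
from flat import *
st()
im,d=env.read_camera("side");s,Rc=cur()
p=s["tcp_pos"]+Rc.apply([.003,0,0]);A=prof(p,th,[("side",d)],hl=.048)[0];b=fitflat(A[A[:,2]>.015][:,:2]);print(np.round(b.x[:2]*1e3,1),np.degrees(b.x[2]))
Rt=Rtool(th,np.radians(25));G=np.array(F(0,.0,.064))
plan(G+[0,0,.02]-Rt.apply([.003,0,0]),Rt);plan(G-Rt.apply([.003,0,0]),Rt)
save("e3.png",im,(170,150,330,330),4)
```

```text
t 19.35 tcp [0.6253 0.1383 0.1819] q [0.091 0.459 0.113 1.222 0.002 1.748] F [-0.7 -0.3 -2.3] gap 0.0432 z [ 0.996 -0.086  0.003] x [ 0.003  0.003 -1.   ]
[-1.   3.8] 79.9089245117416
row [0.006, 0.439, -0.0] [0.0949, -0.0055, 0.0012] deg 25.2 mm 95.1
row [0.006, 0.439, -0.0] [0.1149, -0.0056, 0.0011] deg 25.2 mm 115.1
```

View pics/e3.png

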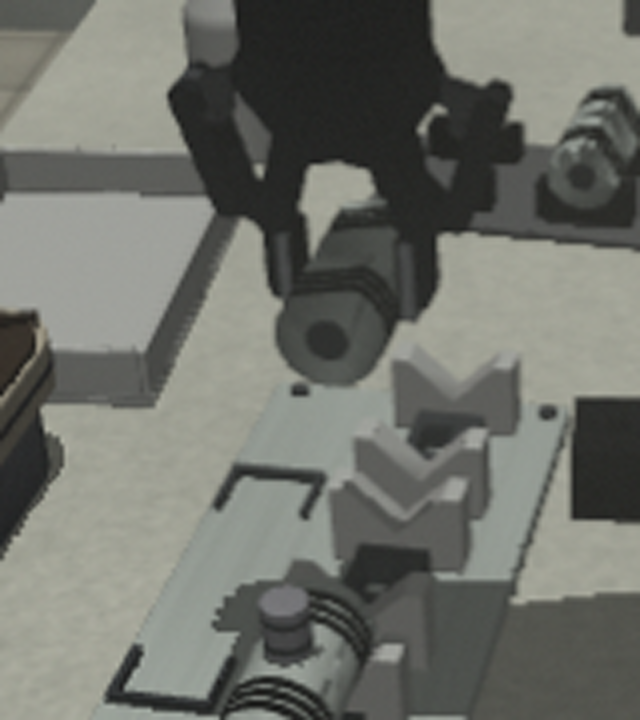

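Call:
step_arm(
  moves=[
    [[0,0.14,0,0.03,-0.0055,0.001,0.3],[0,0.28,0,0.06,-0.0055,0.001,0.3],[0.006,0.439,0,0.09,-0.0055,0.001,0.3],[0.006,0.439,0,0.09,-0.0055,0.001,0.3],[0.006,0.439,0,0.1,-0.0055,0.001,0.3],[0.006,0.439,0,0.113,-0.0055,0.001,0.3],[0.006,0.439,0,0.117,-0.0055,0.001,0.3],[0.006,0.439,0,0.117,-0.0055,0.001,0.3]],
  ],
)

```text
clock: 20.2
tcp_pos: [0.6277, 0.1316, 0.0717]
orientation: [0.542, 0.039, 0.839, -0.024]
wrist_force: [-0.5, 0.7, -1.5]
finger_gap: 0.043
```

Run:
```python
from flat import *
st()
im,d=env.read_camera("side");s,Rc=cur()
p=F(0,0,.061);A=prof(p,th,[("side",d)],hl=.048)[0];b=fitflat(A[A[:,2]>.015][:,:2]);print(np.round(b.x[:2]*1e3,1),np.degrees(b.x[2]),np.round(Rc.inv().apply(np.array(p)-s["tcp_pos"])*1e3,1))
save("e4.png",im,(170,180,320,330),4)
```

```text
t 20.2 tcp [0.6277 0.1316 0.0717] q [0.054 0.9   0.541 1.632 0.062 1.703] F [-0.5  0.7 -1.5] gap 0.043 z [ 0.907 -0.083 -0.412] x [-0.41   0.04  -0.911]
[-2.1  6.2] 173.77050183573851 [10.5 -0.6  2.2]
```

View pics/e4.png

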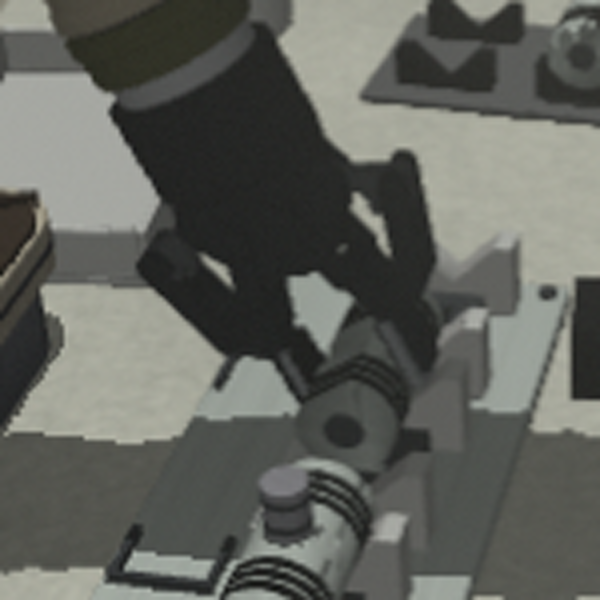

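Call:
step_arm(
  moves=[
    [[0,0,0,0.005,0,0.001,0.3],[0,0,0,0.01,0,0.002,0.3],[0,0,0,0.01,0,0.002,0.3]],
  ],
)

```text
clock: 20.55
tcp_pos: [0.6251, 0.1321, 0.0624]
orientation: [0.542, 0.039, 0.839, -0.024]
wrist_force: [0.5, 0.4, -2.2]
finger_gap: 0.0427
```

Run:
```python
from flat import *
st()
```

```text
t 20.55 tcp [0.6251 0.1321 0.0624] q [0.054 0.899 0.515 1.607 0.062 1.704] F [ 0.5  0.4 -2.2] gap 0.0427 z [ 0.907 -0.083 -0.412] x [-0.41   0.04  -0.911]
```

Call:
step_arm(
  moves=[
    [[0,0,0,0.0025,0,0.001,0.3],[0,0,0,0.0045,0,0.002,0.3],[0,0,0,0.0045,0,0.002,0.3],[0,0,0,0.0045,0,0.002,0.65],[0,0,0,0.0035,0,0.002,0.65],[0,0,0,0.0025,0,0.002,0.65],[0,0,0,-0.04,0,0.002,0.65],[0,0,0,-0.06,0,0,0.65],[0,0,0,-0.06,0,0,0.65]],
  ],
)

```text
clock: 21.45
tcp_pos: [0.6516, 0.1296, 0.1194]
orientation: [0.544, 0.04, 0.838, -0.024]
wrist_force: [0.8, 0.1, -0.3]
finger_gap: 0.0554
```

Run:
```python
from flat import *
st()
im,d=env.read_camera("side");s,Rc=cur()
p=F(0,0,.061);A=prof(p,th,[("side",d)],hl=.048)[0];b=fitflat(A[:,:2]);print(len(A),np.round(b.x[:2]*1e3,1),np.degrees(b.x[2]))
save("e5.png",im,(190,220,320,330),5)
Rt=Rtool(th);plan(F(-.014,0,.11),Rt)
```

```text
t 21.45 tcp [0.6516 0.1296 0.1194] q [0.049 0.938 0.736 1.784 0.06  1.699] F [ 0.8  0.1 -0.3] gap 0.0554 z [ 0.909 -0.083 -0.407] x [-0.406  0.04  -0.913]
1120 [-1.   0.8] 54.52257772165455
row [0.001, -0.422, -0.002] [0.0232, -0.0006, -0.0331] deg 24.2 mm 40.5
```

View pics/e5.png

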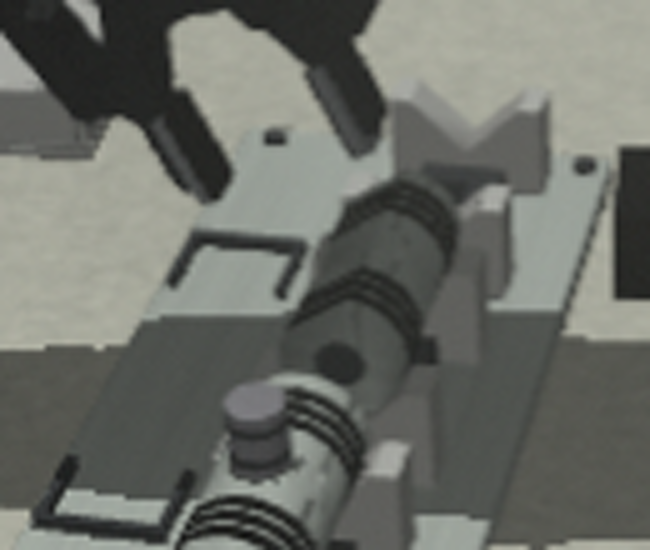

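Call:
step_arm(
  moves=[
    [[0,-0.14,0,-0.01,0,-0.01,0],[0,-0.28,0,0.0,-0.001,-0.02,0],[0,-0.422,0,0.015,-0.001,-0.033,0],[0,-0.422,0,0.023,-0.001,-0.033,0],[0,-0.422,0,0.023,-0.001,-0.033,0],[0,-0.422,0,0.023,-0.001,-0.033,0],[0,-0.422,0,0.023,-0.001,-0.033,0],[0,-0.422,0,0.023,-0.001,-0.033,0]],
  ],
)

```text
clock: 22.3
tcp_pos: [0.6141, 0.1321, 0.1106]
orientation: [0.707, 0.034, 0.706, -0.032]
wrist_force: [0.1, -0.1, 0.7]
finger_gap: -0.0002
```

Run:
```python
from h import *
st()
Rt=Rtool(th); plan(F(-.014,0,.0905),Rt);plan(F(.014,0,.0905),Rt)
```

```text
t 22.3 tcp [0.6141 0.1321 0.1106] q [ 0.083  0.477 -0.038  1.053  0.002  1.747] F [ 0.1 -0.1  0.7] gap -0.0002 z [ 0.996 -0.093  0.002] x [ 0.002  0.003 -1.   ]
row [0.0, 0.002, -0.003] [0.0201, 0.0003, -0.003] deg 0.2 mm 20.3
row [0.0, 0.002, -0.003] [0.0202, 0.0002, 0.025] deg 0.2 mm 32.1
```

Call:
step_arm(
  moves=[
    [[0,0,0,0.012,0,-0.003,0],[0,0,0,0.018,0,-0.003,0],[0,0,0,0.02,0,-0.002,0],[0,0,0,0.02,0,0.003,0],[0,0,0,0.02,0,0.008,0],[0,0,0,0.02,0,0.013,0],[0,0,0,0.02,0,0.018,0],[0,0,0,0.02,0,0.023,0],[0,0,0,0.0,0,0.026,0]],
  ],
)

```text
clock: 23.2
tcp_pos: [0.6389, 0.1295, 0.108]
orientation: [0.706, 0.034, 0.707, -0.032]
wrist_force: [-0.4, 0.3, -0.3]
finger_gap: -0.0003
```

Run:
```python
from flat import *
st()
im,d=env.read_camera("side");s,Rc=cur()
p=F(0,0,.061);A=prof(p,th,[("side",d)],hl=.048)[0];b=fitflat(A[:,:2]);print(len(A),np.round(b.x[:2]*1e3,1),np.degrees(b.x[2]))
save("e6.png",im,(190,220,320,330),5)
```

```text
t 23.2 tcp [0.6389 0.1295 0.108 ] q [0.076 0.526 0.035 1.082 0.003 1.74 ] F [-0.4  0.3 -0.3] gap -0.0003 z [ 0.996 -0.093 -0.002] x [-0.002  0.002 -1.   ]
1139 [-0.7  0.6] -116.5070838012263
```

View pics/e6.png

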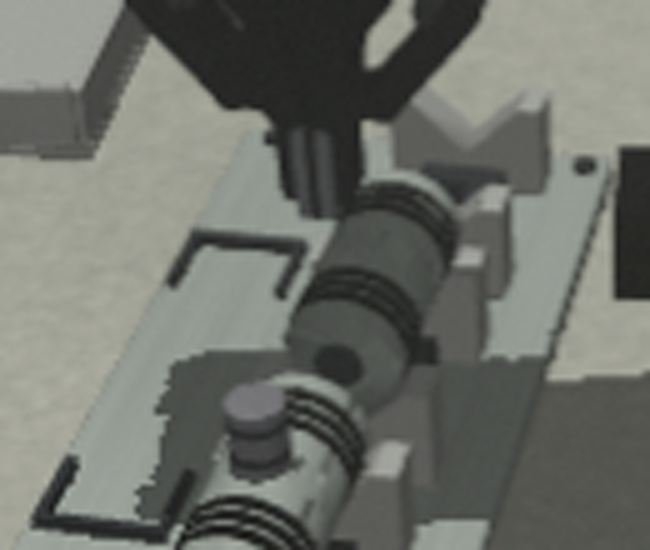

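Call:
step_arm(
  moves=[
    [[0,0,0,0,0,-0.025,0],[0,0,0,0.008,0,-0.027,0],[0,0,0,0.016,0,-0.027,0],[0,0,0,0.0175,0,-0.026,0],[0,0,0,0.0175,0,-0.022,0],[0,0,0,0.0175,0,-0.018,0],[0,0,0,0.0175,0,-0.014,0]],
  ],
)

```text
clock: 23.95
tcp_pos: [0.6286, 0.1308, 0.095]
orientation: [0.708, 0.034, 0.705, -0.032]
wrist_force: [0.3, -0.2, 0.3]
finger_gap: -0.0
```

Call:
step_arm(
  moves=[
    [[0,0,0,0,0,0.004,0],[0,0,0,0.001,0,0.007,0]],
  ],
)

```text
clock: 24.15
tcp_pos: [0.6366, 0.13, 0.0941]
orientation: [0.708, 0.034, 0.704, -0.032]
wrist_force: [-0.0, -0.1, -1.2]
finger_gap: -0.0001
```

Call:
step_arm(
  moves=[
    [[0,0,0,0,0,0.004,0],[0,0,0,0,0,0.008,0]],
  ],
)

```text
clock: 24.35
tcp_pos: [0.6449, 0.1292, 0.0941]
orientation: [0.708, 0.034, 0.704, -0.032]
wrist_force: [0.4, 1.1, -0.2]
finger_gap: 0.0
```

Run:
```python
from flat import *
st()
im,d=env.read_camera("side");s,Rc=cur()
p=F(0,0,.061);A=prof(p,th,[("side",d)],hl=.048)[0];A=A[A[:,2]>.012];b=fitflat(A[:,:2]);print(len(A),np.round(b.x[:2]*1e3,1),np.degrees(b.x[2]))
save("e7.png",im,(190,220,320,330),5)
```

```text
t 24.35 tcp [0.6449 0.1292 0.0941] q [0.075 0.54  0.024 1.048 0.002 1.739] F [ 0.4  1.1 -0.2] gap 0.0 z [ 0.996 -0.094  0.005] x [ 0.006  0.003 -1.   ]
595 [ 2.6 -2.8] 25.64358818564389
```

View pics/e7.png

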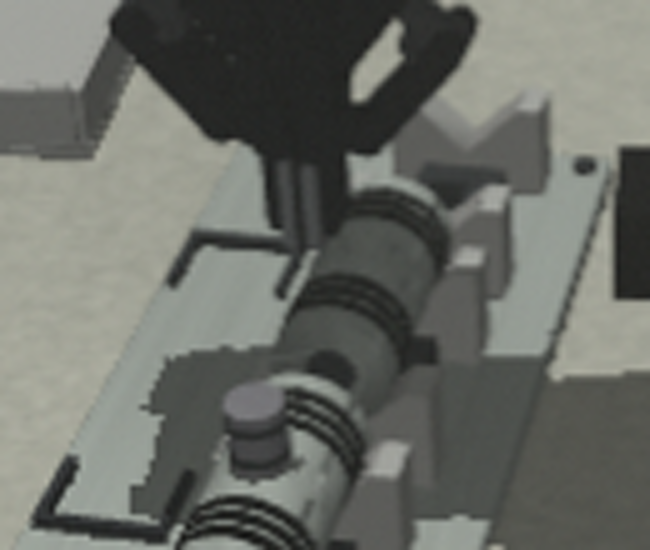

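```bash
cat >> h.py <<'E'
def hole(sy,zt=.0796,cams=("top","side")):
    """hole centre (a,b) in fixture axes from depth: pixels whose ray crosses z=zt plane near hole but depth is clearly deeper than drum surface"""
    f=np.array(F(1,0,0))-F(0,0,0);g=np.array(F(0,1,0))-F(0,0,0)
    for n in cams:
        im,d=env.read_camera(n);P,uv=cloud(n,d)
        Q=at_z(n,uv,zt-.001); q=Q-np.array(F(0,sy,0)); a=q@f;b=q@g
        deep=P[:,2]<zt-.008
        m=(abs(a-.0035)<.0095)&(abs(b)<.014)
        k=m&deep
        if k.sum(): print(n,"hole a %.1f..%.1f b %.1f..%.1f"%tuple(1e3*np.percentile(x[k],p) for x in(a,b) for p in(3,97)),"n",k.sum(),"of",m.sum(),"zmin",round(P[k][:,2].min(),3))
        else: print(n,"no deep",m.sum())
E
python3 - <<'E'
from h import *
Rt=Rtool(th+np.pi/2)
plan([.4816,.0203,.15],Rt)
E
```

```text
row [-1.571, 0.008, 0.002] [-0.0571, -0.1235, -0.1527] deg 90.0 mm 204.6
```

Call:
step_arm(
  moves=[
    [[0,0,0,-0.04,0,0,0],[0,0,0,-0.08,0,0,0.3],[-0.3,0,0,-0.09,-0.03,-0.04,0.45],[-1.571,0.008,0.002,-0.08,-0.124,-0.153,0.45],[-1.571,0.008,0.002,-0.08,-0.124,-0.153,0.45],[-1.571,0.008,0.002,-0.08,-0.124,-0.153,0.45],[-1.571,0.008,0.002,-0.08,-0.124,-0.153,0.45],[-1.571,0.008,0.002,-0.08,-0.124,-0.153,0.45],[-1.571,0.008,0.002,-0.057,-0.124,-0.153,0.45],[-1.571,0.008,0.002,-0.057,-0.124,-0.153,0.45],[-1.571,0.008,0.002,-0.057,-0.124,-0.153,0.45],[-1.571,0.008,0.002,-0.057,-0.124,-0.153,0.45]],
  ],
)

```text
clock: 25.6
tcp_pos: [0.4812, 0.0198, 0.1499]
orientation: [0.538, -0.459, 0.538, 0.459]
wrist_force: [-0.8, 0.0, 0.4]
finger_gap: 0.0383
```

Run:
```python
from h import *
st(); hole(0)
plan([.4816,.0203,.088],Rtool(th+np.pi/2))
im,d=env.read_camera("top");save("g1.png",im,(180,125,370,325),3)
```

```text
t 25.6 tcp [0.4812 0.0198 0.1499] q [-0.126  0.185 -0.356  1.03  -0.     0.033] F [-0.8  0.   0.4] gap 0.0383 z [ 0.158  0.987 -0.   ] x [-0. -0. -1.]
top hole a -2.9..7.6 b -6.8..3.9 n 36 of 139 zmin 0.01
side hole a -2.1..-2.1 b 2.0..2.0 n 1 of 98 zmin 0.07
row [-0.071, -0.0, 0.0] [0.062, -0.0002, 0.0005] deg 4.1 mm 62.0
```

View pics/g1.png

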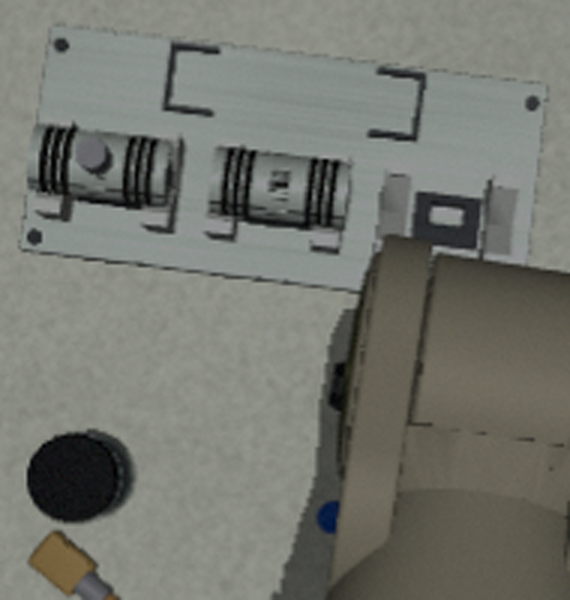

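Call:
step_arm(
  moves=[
    [[-0.071,0,0,0.03,0,0,0.45],[-0.071,0,0,0.062,0,0.0005,0.45],[-0.071,0,0,0.062,0,0.0005,0.45],[-0.071,0,0,0.062,0,0.0005,0.1],[-0.071,0,0,0.062,0,0.0005,0.1],[-0.071,0,0,0.062,0,0.0005,0.1],[-0.071,0,0,0.062,0,0.0005,0.1]],
  ],
  force=40,
)

```text
clock: 26.45
tcp_pos: [0.4823, 0.0202, 0.0892]
orientation: [0.524, -0.476, 0.523, 0.474]
wrist_force: [-0.7, -0.4, -1.1]
finger_gap: 0.0183
```

Run:
```python
from h import *
st();Rt=Rtool(th+np.pi/2); print(F(.0033,-.0015,.185))
plan([.4816,.0203,.2],Rt); plan(F(.0025,-.0015,.188),Rt)
```

```text
t 26.45 tcp [0.4823 0.0202 0.0892] q [-0.125  0.241 -0.449  0.878 -0.    -0.027] F [-0.7 -0.4 -1.1] gap 0.0183 z [ 0.097  0.995 -0.   ] x [ 0.002 -0.    -1.   ]
[np.float64(0.6283457650158443), np.float64(0.1295988441308176), 0.185]
row [-0.004, -0.0, 0.002] [-0.1108, 0.0004, 0.0] deg 0.3 mm 110.8
row [-0.004, -0.0, 0.002] [-0.0985, -0.1342, 0.1231] deg 0.3 mm 207.0
```

Call:
step_arm(
  moves=[
    [[0,0,0,-0.05,0,0,0.1],[0,0,0,-0.09,0,0,0.1],[0,0,0,-0.11,0,0,0.1],[0,0,0,-0.115,-0.134,0.123,0.1],[0,0,0,-0.115,-0.134,0.123,0.1],[0,0,0,-0.115,-0.134,0.123,0.1],[0,0,0,-0.115,-0.134,0.123,0.1],[0,0,0,-0.1,-0.134,0.123,0.1],[0,0,0,-0.0985,-0.134,0.123,0.1],[0,0,0,-0.0985,-0.134,0.123,0.1]],
  ],
)

```text
clock: 27.45
tcp_pos: [0.6265, 0.1295, 0.1876]
orientation: [0.524, -0.475, 0.524, 0.475]
wrist_force: [1.2, -0.3, -1.0]
finger_gap: 0.0186
```

Run:
```python
from h import *
st();pinview("k1.png",(200,200,320,300))
d=np.load("sided_p.npy")
for z0,z1 in((.112,.128),(.128,.145)): pinaxis(z0,z1,(.628,.131),d)
# side local: hole map, a for pixels with z deficit vs cylinder
P,uv=cloud("side",d);f=np.array(F(1,0,0))-F(0,0,0);g=np.array(F(0,1,0))-F(0,0,0);q=P-np.array(F(0,0,0));a=q@f*1e3;b=q@g*1e3;z=P[:,2]*1e3
m=(abs(b)<12)&(abs(a)<16)&(z>60)&(z<90); pred=57.6+np.sqrt(484-(a[m]-3.5)**2); dz=z[m]-pred
k=dz<-4; print("deficit a",np.percentile(a[m][k],[5,50,95]).round(1),"b",np.percentile(b[m][k],[5,50,95]).round(1),k.sum(),"med dz",np.median(dz[~k]).round(1))
```

```text
t 27.45 tcp [0.6265 0.1295 0.1876] q [ 7.900e-02  4.580e-01  1.260e-01  1.238e+00 -1.000e-03  1.760e-01] F [ 1.2 -0.3 -1. ] gap 0.0186 z [ 0.097  0.995 -0.   ] x [ 0.    -0.001 -1.   ]
tip [0.62657755 0.12945669 0.10858569] px [[371.2, 336.0], [355.8, 140.1]]
n 44 mean [0.6263 0.1338 0.121 ] x range [0.6226 0.6311]
n 46 mean [0.6263 0.134  0.1369] x range [0.6226 0.6306]
deficit a [0.3 4.5 9.3] b [-10.8  -9.6  -7.2] 13 med dz 0.9
```

View pics/k1.png

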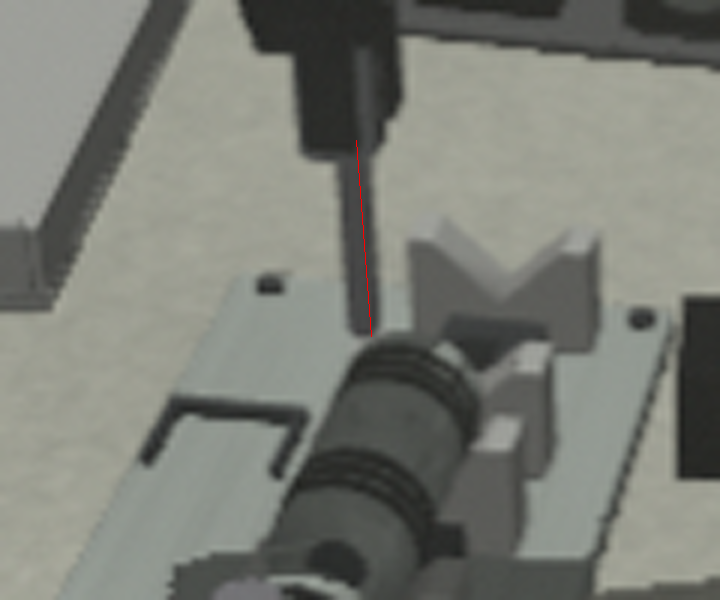

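Call:
step_arm(
  moves=[
    [[0,0,0,0.015,-0.0012,0,0.1],[0,0,0,0.025,-0.0012,0,0.1],[0,0,0,0.037,-0.0012,0,0.1],[0,0,0,0.037,-0.0012,0,0.1]],
  ],
)

```text
clock: 27.9
tcp_pos: [0.6267, 0.1287, 0.1496]
orientation: [0.523, -0.475, 0.525, 0.475]
wrist_force: [-0.9, 0.6, -0.0]
finger_gap: 0.0185
```

Run:
```python
from h import *
st();pinview("k2.png",(220,235,300,305),8)
```

```text
t 27.9 tcp [0.6267 0.1287 0.1496] q [ 7.800e-02  4.780e-01  6.200e-02  1.157e+00 -1.000e-03  1.760e-01] F [-0.9  0.6 -0. ] gap 0.0185 z [ 0.098  0.995 -0.001] x [-0.001 -0.001 -1.   ]
tip [0.62654645 0.12869592 0.07056815] px [[347.0, 307.6], [326.8, 58.1]]
```

View pics/k2.png

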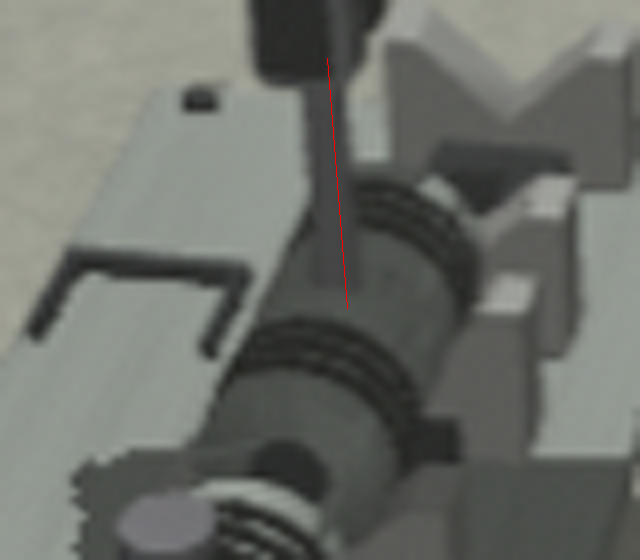

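Call:
step_arm(
  moves=[
    [[0,0,0,0.01,-0.0005,0,0.1],[0,0,0,0.02,-0.0005,0,0.1],[0,0,0,0.03,-0.0005,0,0.1],[0,0,0,0.038,-0.0005,0,0.1],[0,0,0,0.038,-0.0005,0,0.1]],
  ],
)

```text
clock: 28.45
tcp_pos: [0.6265, 0.1287, 0.1105]
orientation: [0.523, -0.474, 0.525, 0.475]
wrist_force: [0.0, 0.4, -0.8]
finger_gap: 0.0186
```

Call:
step_arm(
  moves=[
    [[0,0,0,0.008,0,0,0.1],[0,0,0,0.015,0,0,0.1],[0,0,0,0.021,0,0,0.1],[0,0,0,0.021,0,0,0.1]],
  ],
)

```text
clock: 28.85
tcp_pos: [0.6266, 0.1287, 0.0924]
orientation: [0.523, -0.475, 0.524, 0.475]
wrist_force: [-6.5, -2.2, 16.4]
finger_gap: 0.0181
```

Seated at the expected height; release, then press the head with shut fingers.

Call:
step_arm(
  moves=[
    [[0,0,0,0,0,0,0.4],[0,0,0,-0.001,0,0,0.4],[0,0,0,-0.002,0,0,0.4],[0,0,0,-0.03,0,0,0.4],[0,0,0,-0.045,0,0,0],[0,0,0,-0.045,0,0,0],[0,0,0,-0.045,0,0,0],[0,0,0,-0.025,-0.001,0,0],[0,0,0,-0.02,-0.001,0,0],[0,0,0,-0.02,-0.001,0,0]],
  ],
)

```text
clock: 29.85
tcp_pos: [0.6291, 0.1286, 0.1143]
orientation: [0.524, -0.476, 0.523, 0.474]
wrist_force: [0.1, -0.6, 14.7]
finger_gap: -0.0001
```

Run:
```python
from h import *
st();pinview("k3.png",(200,225,300,305),7)
Rt=Rtool(np.radians(-8.45),np.radians(20)); p=np.array([.5581,-.2919,.040]);print(Rt.as_matrix()[:,0])
plan([.61,.05,.2],Rtool(np.radians(-8.45))); plan(p-Rt.apply([.09,0,0]),Rt)
```

```text
t 29.85 tcp [0.6291 0.1286 0.1143] q [ 7.700e-02  5.000e-01  9.000e-03  1.077e+00 -1.000e-03  1.750e-01] F [ 0.1 -0.6 14.7] gap -0.0001 z [ 0.098  0.995 -0.   ] x [ 0.003 -0.001 -1.   ]
tip [0.62928565 0.12857604 0.03527454] px [[442.1, 448.5], [425.7, 239.1]]
[-0.33830734  0.05025859 -0.93969262]
row [1.62, 0.002, 0.003] [-0.0857, 0.011, -0.0802] deg 92.8 mm 117.9
row [1.602, 0.271, 0.285] [-0.01, -0.0013, -0.427] deg 94.5 mm 427.1
```

View pics/k3.png

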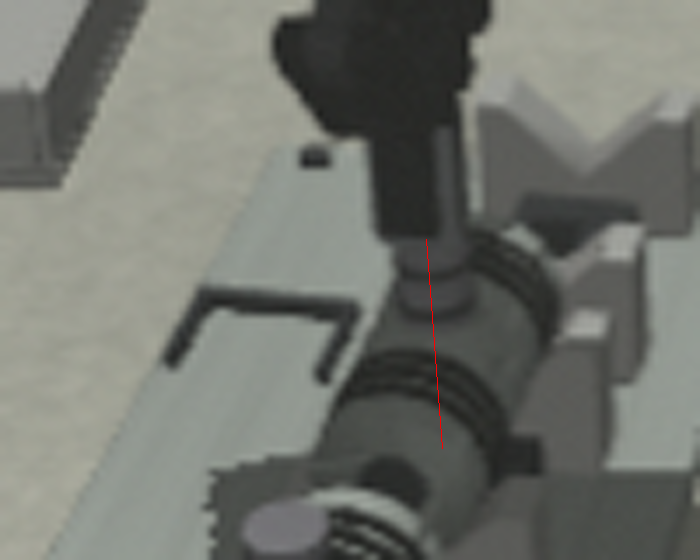

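Run:
```python
from h import *
Rt=Rtool(np.radians(-8.45),np.radians(-25)); p=np.array([.5581,-.2919,.040]);print(Rt.as_matrix()[:,0])
plan([.60,-.15,.2],Rtool(np.radians(-8.45))); plan(p-Rt.apply([.09,0,0]),Rt)
```

```text
[ 0.41803052 -0.06210218 -0.90630779]
row [1.62, 0.002, 0.003] [-0.0856, 0.0014, -0.2802] deg 92.8 mm 293.0
row [1.592, -0.334, -0.35] [-0.0072, 0.0674, -0.4236] deg 95.4 mm 429.0
```

Call:
step_arm(
  moves=[
    [[0,0,0,-0.05,0,0,0],[0,0,0,-0.086,0,0,0.3],[0.3,0,0,-0.086,0.001,-0.28,0.64],[1.62,0,0,-0.086,0.001,-0.28,0.64],[1.62,0,0,-0.086,0.001,-0.28,0.64],[1.62,0,0,-0.086,0.001,-0.28,0.64],[1.62,0,0,-0.086,0.001,-0.28,0.64],[1.62,0,0,-0.086,0.001,-0.28,0.64],[1.62,0,0,-0.086,0.06,-0.38,0.64],[1.62,0,0,-0.086,0.06,-0.38,0.64],[1.62,0,0,-0.086,0.06,-0.38,0.64],[1.62,0,0,-0.086,0.06,-0.38,0.64]],
  ],
)

```text
clock: 31.1
tcp_pos: [0.5294, -0.2457, 0.1985]
orientation: [0.707, 0.014, 0.707, -0.013]
wrist_force: [0.4, 0.7, 0.4]
finger_gap: 0.0547
```

Run:
```python
from h import *
st()
Rt=Rtool(np.radians(-8.45),np.radians(-25)); p=np.array([.5575,-.2918,.040])
plan(p-Rt.apply([.08,0,0]),Rt)
```

```text
t 31.1 tcp [ 0.5294 -0.2457  0.1985] q [-0.572  0.346 -0.016  1.21   0.     1.037] F [0.4 0.7 0.4] gap 0.0547 z [ 0.999 -0.038 -0.   ] x [-0.     0.001 -1.   ]
row [0.108, -0.436, -0.024] [0.0859, -0.0413, -0.0037] deg 25.8 mm 95.4
```

Call:
step_arm(
  moves=[
    [[0.108,-0.14,0,0.03,-0.041,-0.004,0.64],[0.108,-0.28,0,0.06,-0.041,-0.004,0.64],[0.108,-0.436,-0.024,0.086,-0.041,-0.004,0.64],[0.108,-0.436,-0.024,0.086,-0.041,-0.004,0.64],[0.108,-0.436,-0.024,0.086,-0.041,-0.004,0.64]],
  ],
)

```text
clock: 31.6
tcp_pos: [0.5183, -0.2827, 0.1068]
orientation: [0.839, 0.043, 0.539, -0.061]
wrist_force: [-0.6, 0.0, -0.2]
finger_gap: 0.0546
```

Run:
```python
from h import *
st()
Rt=Rtool(np.radians(-8.45),np.radians(-25)); p=np.array([.5575,-.2918,.041])
plan(p,Rt)
im,d=env.read_camera("side");save("m1.png",im,(240,90,420,230),4)
```

```text
t 31.6 tcp [ 0.5183 -0.2827  0.1068] q [-0.756  0.174 -0.587  0.455  0.243  1.01 ] F [-0.6  0.  -0.2] gap 0.0546 z [ 0.899 -0.138  0.415] x [ 0.411 -0.056 -0.91 ]
row [-0.005, -0.009, -0.005] [0.0765, -0.0036, 0.0092] deg 0.6 mm 77.2
```

View pics/m1.png

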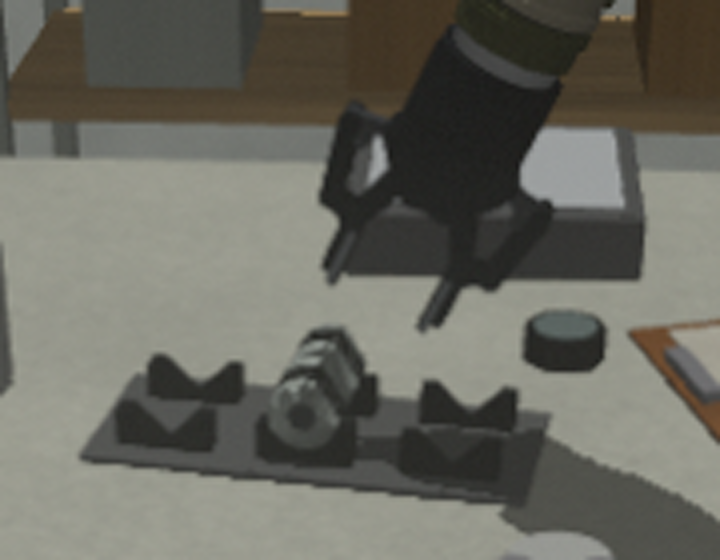

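Call:
step_arm(
  moves=[
    [[0,-0.009,0,0.03,-0.003,0.009,0.64],[0,-0.009,0,0.055,-0.003,0.009,0.64],[0,-0.009,0,0.07,-0.003,0.009,0.64],[0,-0.009,0,0.07,-0.003,0.009,0.64]],
  ],
)

```text
clock: 32.05
tcp_pos: [0.5588, -0.2932, 0.0486]
orientation: [0.841, 0.042, 0.535, -0.061]
wrist_force: [-0.7, 0.8, 0.9]
finger_gap: 0.0548
```

Run:
```python
from h import *
st()
Rt=Rtool(np.radians(-8.45),np.radians(-25)); p=np.array([.5575,-.2918,.041])
plan(p,Rt)
```

```text
t 32.05 tcp [ 0.5588 -0.2932  0.0486] q [-0.718  0.315 -0.58   0.304  0.234  1.045] F [-0.7  0.8  0.9] gap 0.0548 z [ 0.896 -0.135  0.423] x [ 0.419 -0.058 -0.906]
row [-0.002, 0.0, -0.004] [0.0062, 0.0011, -0.0046] deg 0.3 mm 7.8
```

Call:
step_arm(
  moves=[
    [[0,0,0,0.003,0.001,-0.0046,0.64],[0,0,0,0.006,0.001,-0.0046,0.64],[0,0,0,0.006,0.001,-0.0046,0.3],[0,0,0,0.006,0.001,-0.0046,0.3],[0,0,0,0.006,0.001,-0.0046,0.3],[0,0,0,0.006,0.001,-0.0046,0.3]],
  ],
  force=40,
)

```text
clock: 32.65
tcp_pos: [0.5573, -0.292, 0.0416]
orientation: [0.841, 0.041, 0.535, -0.061]
wrist_force: [-1.4, -0.5, 1.4]
finger_gap: 0.0425
```

Run:
```python
from h import *
st()
plan([.55,-.28,.19],Rtool(np.radians(-8.45)))
plan([*F(0,-.115,0)[:2],.19],Rtool(th))
```

```text
t 32.65 tcp [ 0.5573 -0.292   0.0416] q [-0.719  0.322 -0.592  0.283  0.234  1.045] F [-1.4 -0.5  1.4] gap 0.0425 z [ 0.896 -0.135  0.423] x [ 0.419 -0.059 -0.906]
row [-0.001, 0.437, -0.004] [-0.1382, 0.0114, 0.0547] deg 25.0 mm 149.1
row [-0.055, 0.437, 0.008] [-0.1286, 0.3146, 0.0722] deg 25.2 mm 347.5
```

Call:
step_arm(
  moves=[
    [[0,0,0,-0.045,0,0.02,0.3],[0,0.1,0,-0.09,0,0.035,0.3],[0,0.2,0,-0.13,0.03,0.05,0.3],[-0.055,0.437,0.008,-0.129,0.315,0.072,0.3],[-0.055,0.437,0.008,-0.129,0.315,0.072,0.3],[-0.055,0.437,0.008,-0.129,0.315,0.072,0.3],[-0.055,0.437,0.008,-0.129,0.315,0.072,0.3],[-0.055,0.437,0.008,-0.129,0.315,0.072,0.3],[-0.055,0.437,0.008,-0.129,0.315,0.072,0.3],[-0.055,0.437,0.008,-0.129,0.315,0.072,0.3],[-0.055,0.437,0.008,-0.129,0.315,0.072,0.3],[-0.055,0.437,0.008,-0.129,0.315,0.072,0.3]],
  ],
)

```text
clock: 33.85
tcp_pos: [0.6139, 0.0167, 0.1899]
orientation: [0.706, 0.033, 0.706, -0.033]
wrist_force: [-0.0, 0.3, -1.7]
finger_gap: 0.0424
```

Run:
```python
from flat import *
st()
im,d=env.read_camera("side");s,Rc=cur()
p=s["tcp_pos"];A=prof(p,th,[("side",d)],hl=.05)[0];b=fitflat(A[A[:,2]>.015][:,:2]);print(np.round(b.x[:2]*1e3,1),np.degrees(b.x[2]))
Rt=Rtool(th,np.radians(25));G=np.array(F(0,-.115,.062))
plan(G+[0,0,.02],Rt);plan(G,Rt)
save("m2.png",im,(190,130,350,300),4)
```

```text
t 33.85 tcp [0.6139 0.0167 0.1899] q [-0.103  0.408  0.054  1.218 -0.     1.561] F [-0.   0.3 -1.7] gap 0.0424 z [ 0.996 -0.093 -0.   ] x [-0. -0. -1.]
[-1.3 -3.2] 142.07024693511536
row [-0.001, 0.436, 0.0] [0.1079, 0.0008, 0.0006] deg 25.0 mm 107.9
row [-0.001, 0.436, 0.0] [0.1279, 0.0008, 0.0006] deg 25.0 mm 127.9
```

View pics/m2.png

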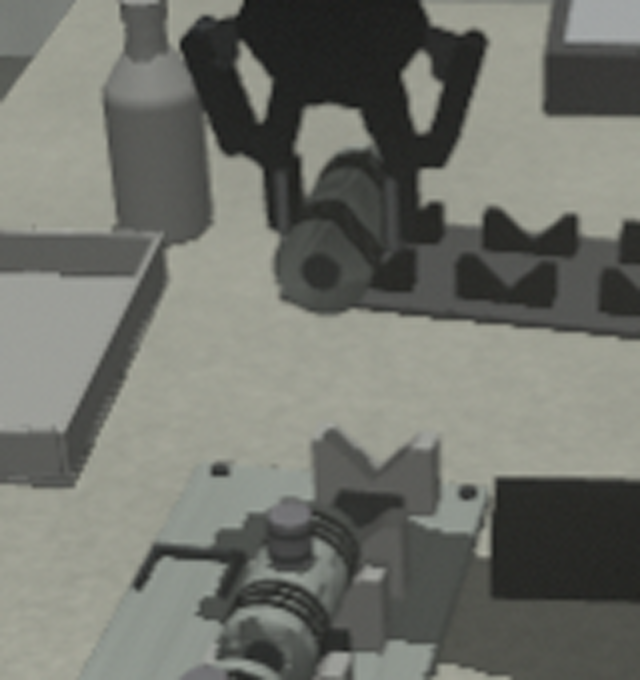

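Call:
step_arm(
  moves=[
    [[0,0.14,0,0.04,0.001,0.001,0.3],[0,0.28,0,0.08,0.001,0.001,0.3],[0,0.436,0,0.105,0.001,0.001,0.3],[0,0.436,0,0.11,0.001,0.001,0.3],[0,0.436,0,0.12,0.001,0.001,0.3],[0,0.436,0,0.12,0.001,0.001,0.3],[0,0.436,0,0.12,0.001,0.001,0.3]],
  ],
)

```text
clock: 34.6
tcp_pos: [0.6151, 0.0163, 0.0724]
orientation: [0.538, 0.04, 0.841, -0.026]
wrist_force: [-0.1, 0.9, -1.1]
finger_gap: 0.0424
```

Run:
```python
from flat import *
st()
Rt=Rtool(th,np.radians(25));G=np.array(F(0,-.115,.061))
plan(G-Rt.apply([.003,0,0]),Rt)
im,d=env.read_camera("side");save("m3.png",im,(200,130,360,290),4)
```

```text
t 34.6 tcp [0.6151 0.0163 0.0724] q [-0.102  0.857  0.453  1.599 -0.003  1.565] F [-0.1  0.9 -1.1] gap 0.0424 z [ 0.904 -0.087 -0.419] x [-0.417  0.04  -0.908]
row [-0.002, 0.004, -0.001] [0.0077, 0.0005, 0.0042] deg 0.2 mm 8.7
```

View pics/m3.png

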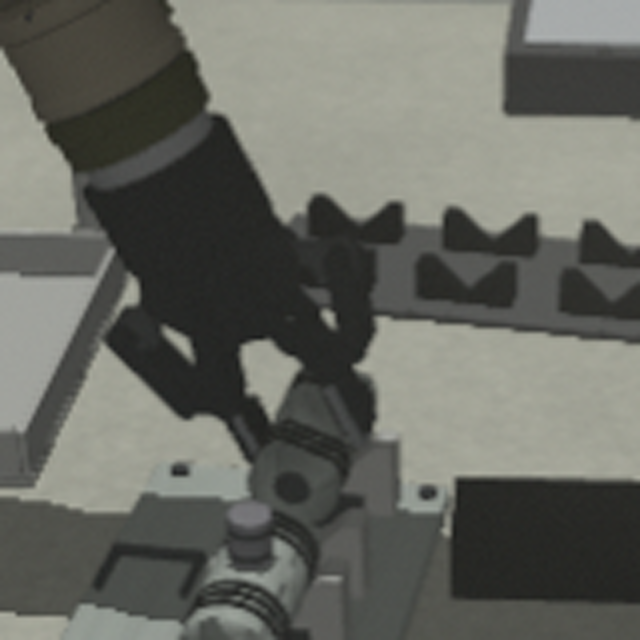

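Call:
step_arm(
  moves=[
    [[0,0,0,0.004,0,0.002,0.3],[0,0,0,0.008,0,0.004,0.3],[0,0,0,0.01,0,0.005,0.3],[0,0,0,0.01,0,0.005,0.3]],
  ],
)

```text
clock: 35.05
tcp_pos: [0.6153, 0.0167, 0.0628]
orientation: [0.539, 0.04, 0.841, -0.026]
wrist_force: [-1.5, -0.1, -0.6]
finger_gap: 0.0424
```

Call:
step_arm(
  moves=[
    [[0,0,0,0,0,0,0.66],[0,0,0,0,0,0,0.66],[0,0,0,0,0,0,0.66],[0,0,0,0,0,0,0.66]],
  ],
)

```text
clock: 35.45
tcp_pos: [0.6154, 0.0167, 0.0628]
orientation: [0.539, 0.04, 0.841, -0.026]
wrist_force: [-0.5, 0.1, 0.1]
finger_gap: 0.0563
```

Run:
```python
from flat import *
st()
im,d=env.read_camera("side")
p=F(0,-.115,.061);A=prof(p,th,[("side",d)],hl=.048)[0];A=A[A[:,2]>.015];b=fitflat(A[:,:2]);print(len(A),np.round(b.x[:2]*1e3,1),np.degrees(b.x[2]))
G=np.array(F(0,-.115,.061))
for t in(8,-8,-25):
    Rt=Rtool(th,np.radians(t));plan(G,Rt)
```

```text
t 35.45 tcp [0.6154 0.0167 0.0628] q [-0.102  0.863  0.44   1.579 -0.003  1.565] F [-0.5  0.1  0.1] gap 0.0563 z [ 0.904 -0.086 -0.418] x [-0.416  0.039 -0.908]
397 [-0.1 -0.3] 117.06856897325927
row [-0.002, -0.292, -0.0] [0.002, 0.0001, -0.0001] deg 16.7 mm 2.0
row [-0.002, -0.571, -0.0] [0.002, 0.0001, -0.0001] deg 32.7 mm 2.0
row [-0.002, -0.868, 0.0] [0.002, 0.0001, -0.0001] deg 49.7 mm 2.0
```

Call:
step_arm(
  moves=[
    [[0,-0.145,0,0.002,0,0,0.66],[0,-0.29,0,0.002,0,0,0.66],[0,-0.435,0,0.002,0,0,0.66],[0,-0.58,0,0.002,0,0,0.66],[0,-0.725,0,0.002,0,0,0.66],[0,-0.868,0,0.002,0,0,0.66],[0,-0.868,0,0.002,0,0,0.66],[0,-0.868,0,0.002,0,0,0.66]],
  ],
)

```text
clock: 36.3
tcp_pos: [0.6122, 0.0171, 0.0605]
orientation: [0.842, 0.025, 0.537, -0.04]
wrist_force: [-0.2, 0.0, -0.4]
finger_gap: 0.0563
```

Run:
```python
from flat import *
st()
im,d=env.read_camera("side")
p=F(0,-.115,.061);A=prof(p,th,[("side",d)],hl=.048)[0];A=A[A[:,2]>.015];b=fitflat(A[:,:2]);print(len(A),np.round(b.x[:2]*1e3,1),np.degrees(b.x[2]))
Rt=Rtool(th,np.radians(-25));plan(F(0,-.115,.061),Rt)
save("m4.png",im,(200,130,360,290),4)
```

```text
t 36.3 tcp [0.6122 0.0171 0.0605] q [-0.105  0.248 -0.65   0.237  0.004  1.561] F [-0.2  0.  -0.4] gap 0.0563 z [ 0.903 -0.086  0.422] x [ 0.42  -0.04  -0.907]
393 [-0.2 -0.2] 117.21473944417667
row [-0.001, -0.0, 0.001] [0.0005, 0.0001, 0.0004] deg 0.1 mm 0.6
```

View pics/m4.png

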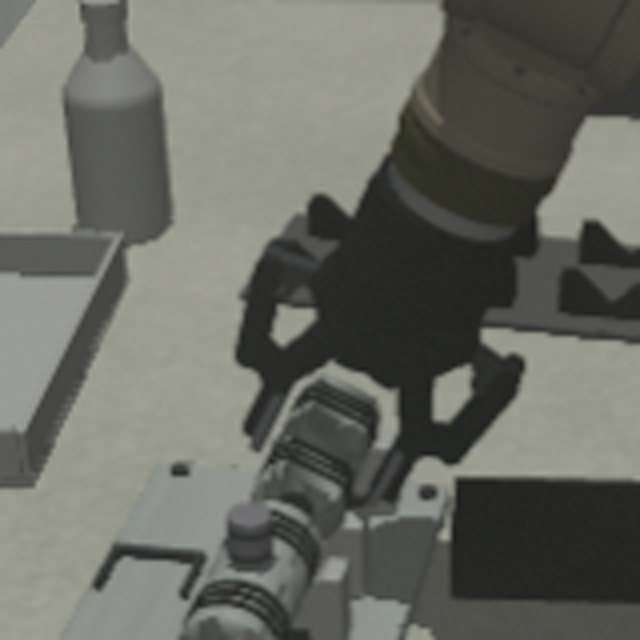

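Call:
step_arm(
  moves=[
    [[0,0,0,0,0,0,0.3],[0,0,0,0,0,0,0.3],[0,0,0,0,0,0,0.3],[0,0.145,0,0,0,0,0.3],[0,0.29,0,0,0,0,0.3],[0,0.435,0,0,0,0,0.3],[0,0.58,0,0,0,0,0.3],[0,0.725,0,0,0,0,0.3],[0,0.868,0,0,0,0,0.3],[0,0.868,0,0,0,0,0.3]],
  ],
  force=30,
)

```text
clock: 37.35
tcp_pos: [0.6116, 0.0168, 0.0564]
orientation: [0.529, 0.041, 0.847, -0.025]
wrist_force: [-9.4, 1.1, 4.4]
finger_gap: 0.0431
```

Call:
step_arm(
  moves=[
    [[0,0,0,0,0,0,0.66],[0,0,0,0,0,0,0.66],[0,0,0,0,0,0,0.66],[0,0,0,0,0,0,0.66]],
  ],
)

```text
clock: 37.75
tcp_pos: [0.6119, 0.0168, 0.0573]
orientation: [0.53, 0.041, 0.847, -0.025]
wrist_force: [0.0, -0.4, -0.8]
finger_gap: 0.0561
```

Run:
```python
from flat import *
st()
im,d=env.read_camera("side")
p=F(0,-.115,.061);A=prof(p,th,[("side",d)],hl=.048)[0];A=A[A[:,2]>.015];b=fitflat(A[:,:2]);print(len(A),np.round(b.x[:2]*1e3,1),np.degrees(b.x[2]))
Rt=Rtool(th,np.radians(25));plan(F(0,-.115,.061),Rt)
```

```text
t 37.75 tcp [0.6119 0.0168 0.0573] q [-0.102  0.878  0.448  1.592 -0.003  1.565] F [ 0.  -0.4 -0.8] gap 0.0561 z [ 0.896 -0.086 -0.436] x [-0.434  0.042 -0.9  ]
396 [ 0.6 -0.2] 68.99355973609322
row [-0.002, -0.015, -0.001] [-0.0042, 0.0004, 0.0008] deg 0.9 mm 4.3
```

Call:
step_arm(
  moves=[
    [[0,-0.145,0,-0.002,0,0.001,0.66],[0,-0.29,0,-0.004,0,0.001,0.66],[0,-0.435,0,-0.004,0,0.001,0.66],[0,-0.58,0,-0.004,0,0.001,0.66],[0,-0.725,0,-0.004,0,0.001,0.66],[0,-0.88,0,-0.004,0,0.001,0.66],[0,-0.88,0,-0.004,0,0.001,0.66],[0,-0.88,0,-0.004,0,0.001,0.3],[0,-0.88,0,-0.004,0,0.001,0.3],[0,-0.88,0,-0.004,0,0.001,0.3],[0,-0.88,0,-0.004,0,0.001,0.3]],
  ],
)

```text
clock: 38.9
tcp_pos: [0.6135, 0.0169, 0.0627]
orientation: [0.84, 0.026, 0.541, -0.04]
wrist_force: [-17.2, 2.5, 19.1]
finger_gap: 0.0426
```

Call:
step_arm(
  moves=[
    [[0,0.145,0,-0.001,0,0,0.3],[0,0.29,0,-0.001,0,0,0.3],[0,0.435,0,-0.001,0,0.001,0.3],[0,0.58,0,-0.001,0,0.001,0.3],[0,0.725,0,-0.001,0,0.001,0.3],[0,0.868,0,-0.001,0,0.001,0.3],[0,0.868,0,-0.001,0,0.001,0.3]],
  ],
)

```text
clock: 39.6
tcp_pos: [0.6131, 0.0165, 0.0595]
orientation: [0.527, 0.041, 0.848, -0.025]
wrist_force: [-5.5, -0.5, 2.0]
finger_gap: 0.0427
```

Call:
step_arm(
  moves=[
    [[0,0,0,0,0,0,0.66],[0,0,0,0,0,0,0.66],[0,0,0,0,0,0,0.66],[0,0,0,-0.03,0,0,0.66],[0,0,0,-0.065,0,0,0.66],[0,0,0,-0.065,0,0,0.66]],
  ],
)

```text
clock: 40.2
tcp_pos: [0.6447, 0.0134, 0.1243]
orientation: [0.532, 0.041, 0.845, -0.025]
wrist_force: [-0.5, -0.2, 0.6]
finger_gap: 0.0565
```

Run:
```python
from flat import *
st()
im,d=env.read_camera("side")
p=F(0,-.115,.061);A=prof(p,th,[("side",d)],hl=.048)[0];A=A[A[:,2]>-.03];b=fitflat(A[:,:2]);print(len(A),np.round(b.x[:2]*1e3,1),np.degrees(b.x[2]))
save("m5.png",im,(200,170,320,270),6)
Rt=Rtool(th);plan(F(-.014,-.115,.11),Rt)
```

```text
t 40.2 tcp [0.6447 0.0134 0.1243] q [-0.102  0.924  0.707  1.801 -0.003  1.565] F [-0.5 -0.2  0.6] gap 0.0565 z [ 0.898 -0.086 -0.432] x [-0.43   0.042 -0.902]
653 [0.5 0.6] 33.82050271384201
row [-0.002, -0.45, -0.001] [0.0297, 0.0005, -0.0339] deg 25.8 mm 45.1
```

View pics/m5.png

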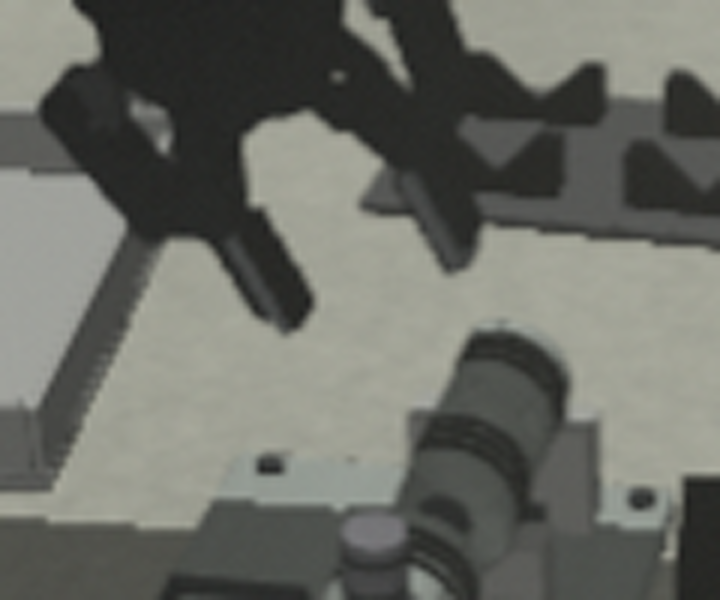

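Call:
step_arm(
  moves=[
    [[0,-0.14,0,-0.01,0,-0.01,0],[0,-0.28,0,0.0,0,-0.02,0],[0,-0.45,0,0.015,0,-0.034,0],[0,-0.45,0,0.03,0,-0.034,0],[0,-0.45,0,0.03,0,-0.034,0],[0,-0.45,0,0.03,0,-0.034,0],[0,-0.45,0,0.03,0,-0.034,0],[0,-0.45,0,0.03,0,-0.034,0]],
  ],
)

```text
clock: 41.05
tcp_pos: [0.6029, 0.0173, 0.1111]
orientation: [0.708, 0.034, 0.705, -0.034]
wrist_force: [0.4, -0.1, -0.0]
finger_gap: -0.0004
```

Run:
```python
from h import *
st()
Rt=Rtool(th); plan(F(-.014,-.115,.0905),Rt);plan(F(.014,-.115,.0905),Rt)
```

```text
t 41.05 tcp [0.6029 0.0173 0.1111] q [-0.104  0.431 -0.11   1.026  0.     1.562] F [ 0.4 -0.1 -0. ] gap -0.0004 z [ 0.995 -0.096  0.004] x [ 0.004 -0.    -1.   ]
row [-0.003, 0.004, -0.0] [0.0206, 0.0007, -0.0026] deg 0.3 mm 20.8
row [-0.003, 0.004, -0.0] [0.0207, 0.0008, 0.0254] deg 0.3 mm 32.8
```

Call:
step_arm(
  moves=[
    [[0,0,0,0.012,0.001,-0.003,0],[0,0,0,0.018,0.001,-0.003,0],[0,0,0,0.0205,0.001,-0.002,0],[0,0,0,0.0205,0.001,0.003,0],[0,0,0,0.0205,0.001,0.008,0],[0,0,0,0.0205,0.001,0.013,0],[0,0,0,0.0205,0.001,0.016,0]],
  ],
)

```text
clock: 41.75
tcp_pos: [0.6214, 0.0166, 0.0927]
orientation: [0.709, 0.034, 0.703, -0.034]
wrist_force: [0.5, -0.4, 8.4]
finger_gap: 0.0001
```

Call:
step_arm(
  moves=[
    [[0,0,0,0,0,0.004,0],[0,0,0,0,0,0.008,0]],
  ],
)

```text
clock: 41.95
tcp_pos: [0.6299, 0.0157, 0.0922]
orientation: [0.709, 0.034, 0.703, -0.034]
wrist_force: [-0.8, -0.4, -1.0]
finger_gap: 0.0
```

Run:
```python
from flat import *
st()
im,d=env.read_camera("side")
p=F(0,-.115,.061);A=prof(p,th,[("side",d)],hl=.048)[0];A=A[A[:,2]>.012];b=fitflat(A[:,:2]);print(len(A),np.round(b.x[:2]*1e3,1),np.degrees(b.x[2]))
save("m6.png",im,(200,170,320,270),6)
```

```text
t 41.95 tcp [0.6299 0.0157 0.0922] q [-0.102  0.491 -0.065  1.008  0.     1.564] F [-0.8 -0.4 -1. ] gap 0.0 z [ 0.995 -0.096  0.008] x [ 0.008 -0.001 -1.   ]
403 [ 0.4 -2.9] 153.81846559117818
```

View pics/m6.png

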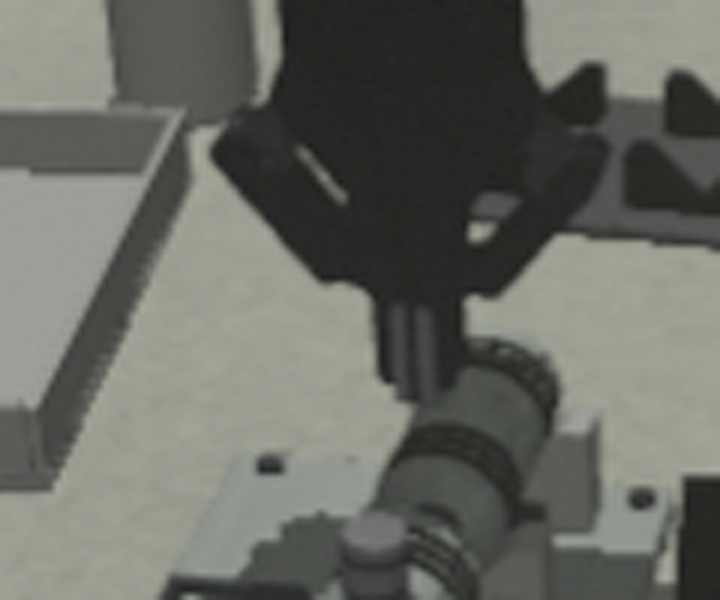

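Run:
```python
from h import *
plan([.4400,.0193,.15],Rtool(th+np.pi/2))
```

```text
row [-1.574, 0.006, 0.006] [-0.0595, -0.0146, -0.1892] deg 90.2 mm 198.9
```

Call:
step_arm(
  moves=[
    [[0,0,0,-0.04,0,0,0],[0,0,0,-0.085,0,0,0.3],[-0.3,0,0,-0.09,-0.005,-0.04,0.45],[-1.574,0.006,0.006,-0.08,-0.015,-0.189,0.45],[-1.574,0.006,0.006,-0.08,-0.015,-0.189,0.45],[-1.574,0.006,0.006,-0.08,-0.015,-0.189,0.45],[-1.574,0.006,0.006,-0.08,-0.015,-0.189,0.45],[-1.574,0.006,0.006,-0.08,-0.015,-0.189,0.45],[-1.574,0.006,0.006,-0.06,-0.015,-0.189,0.45],[-1.574,0.006,0.006,-0.06,-0.015,-0.189,0.45],[-1.574,0.006,0.006,-0.06,-0.015,-0.189,0.45],[-1.574,0.006,0.006,-0.06,-0.015,-0.189,0.45]],
  ],
)

```text
clock: 43.2
tcp_pos: [0.4395, 0.0189, 0.1495]
orientation: [0.538, -0.458, 0.539, 0.459]
wrist_force: [-0.4, -0.3, -0.4]
finger_gap: 0.0381
```

Run:
```python
from h import *
st(); hole(-.115)
plan([.4400,.0193,.088],Rtool(th+np.pi/2))
im,d=env.read_camera("top");save("n1.png",im,(180,125,370,325),3)
im,d=env.read_camera("side");save("n1s.png",im,(200,170,340,320),5)
```

```text
t 43.2 tcp [0.4395 0.0189 0.1495] q [-0.14   0.109 -0.448  1.015  0.     0.021] F [-0.4 -0.3 -0.4] gap 0.0381 z [0.16  0.987 0.   ] x [-0.001  0.001 -1.   ]
top hole a -3.0..8.3 b -6.3..5.7 n 40 of 140 zmin 0.008
side hole a -1.5..-1.5 b 0.6..0.6 n 1 of 73 zmin 0.071
row [-0.073, 0.001, -0.001] [0.0617, -0.0003, 0.0004] deg 4.2 mm 61.7
```

View pics/n1.png

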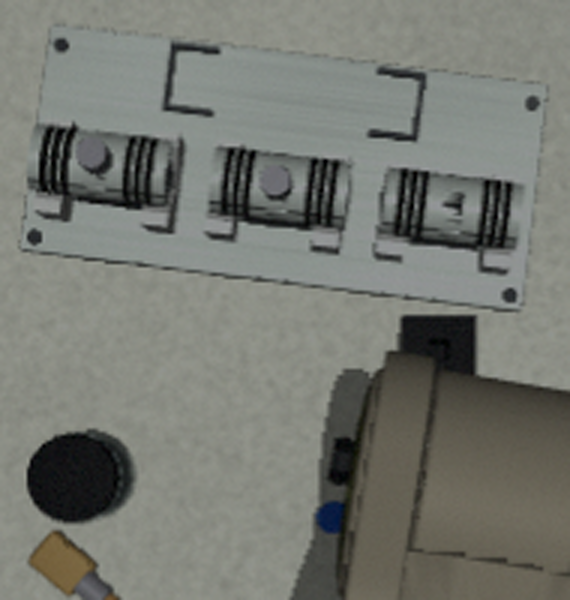

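View pics/n1s.png

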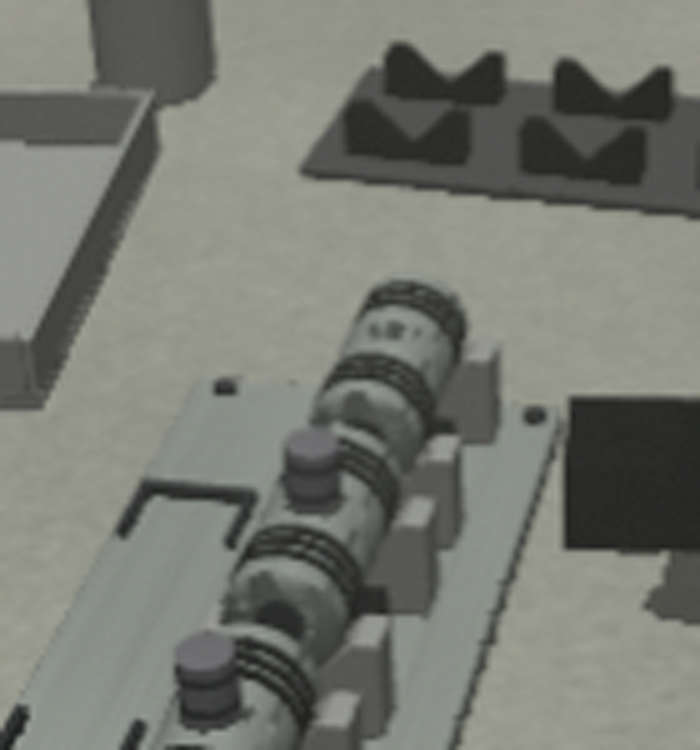

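Call:
step_arm(
  moves=[
    [[-0.073,0,0,0.03,0,0,0.45],[-0.073,0,0,0.062,0,0.0004,0.45],[-0.073,0,0,0.062,0,0.0004,0.45],[-0.073,0,0,0.062,0,0.0004,0.1],[-0.073,0,0,0.062,0,0.0004,0.1],[-0.073,0,0,0.062,0,0.0004,0.1],[-0.073,0,0,0.062,0,0.0004,0.1]],
  ],
  force=40,
)

```text
clock: 44.1
tcp_pos: [0.4407, 0.0192, 0.0891]
orientation: [0.524, -0.475, 0.523, 0.475]
wrist_force: [-1.1, -0.4, 0.4]
finger_gap: 0.0186
```

Run:
```python
from h import *
st();Rt=Rtool(th+np.pi/2); print(F(.0033,-.1152,.185))
plan([.4400,.0193,.2],Rt); plan(np.array(F(.0033,-.1152,.188))+[-.0012,-.0004,0],Rt)
```

```text
t 44.1 tcp [0.4407 0.0192 0.0891] q [-0.139  0.168 -0.544  0.857  0.    -0.041] F [-1.1 -0.4  0.4] gap 0.0186 z [0.098 0.995 0.   ] x [ 0.001  0.    -1.   ]
[np.float64(0.6177444354706628), np.float64(0.016394154246191076), 0.185]
row [-0.004, 0.0, 0.001] [-0.1109, 0.0006, 0.0001] deg 0.3 mm 110.9
row [-0.004, 0.0, 0.001] [-0.0987, -0.1754, 0.014] deg 0.3 mm 201.8
```

Call:
step_arm(
  moves=[
    [[0,0,0,-0.05,0,0,0.1],[0,0,0,-0.09,0,0,0.1],[0,0,0,-0.11,0,0,0.1],[0,0,0,-0.115,-0.175,0.014,0.1],[0,0,0,-0.115,-0.175,0.014,0.1],[0,0,0,-0.115,-0.175,0.014,0.1],[0,0,0,-0.115,-0.175,0.014,0.1],[0,0,0,-0.1,-0.175,0.014,0.1],[0,0,0,-0.0987,-0.175,0.014,0.1],[0,0,0,-0.0987,-0.175,0.014,0.1]],
  ],
)

```text
clock: 45.1
tcp_pos: [0.6153, 0.0161, 0.1877]
orientation: [0.524, -0.475, 0.524, 0.475]
wrist_force: [-0.7, 0.5, 0.3]
finger_gap: 0.018
```

Run:
```python
from h import *
st();pinview("q1.png",(220,150,320,260))
d=np.load("sided_p.npy")
for z0,z1 in((.112,.128),(.128,.145)): pinaxis(z0,z1,(.617,.017),d)
```

```text
t 45.1 tcp [0.6153 0.0161 0.1877] q [-0.104  0.411  0.054  1.214  0.    -0.006] F [-0.7  0.5  0.3] gap 0.018 z [0.098 0.995 0.   ] x [-0.  0. -1.]
tip [0.61529733 0.01618226 0.10873438] px [[345.8, 442.1], [335.3, 258.3]]
n 27 mean [0.615  0.0206 0.1209] x range [0.6115 0.6183]
n 44 mean [0.6142 0.0199 0.1367] x range [0.6102 0.6191]
```

View pics/q1.png

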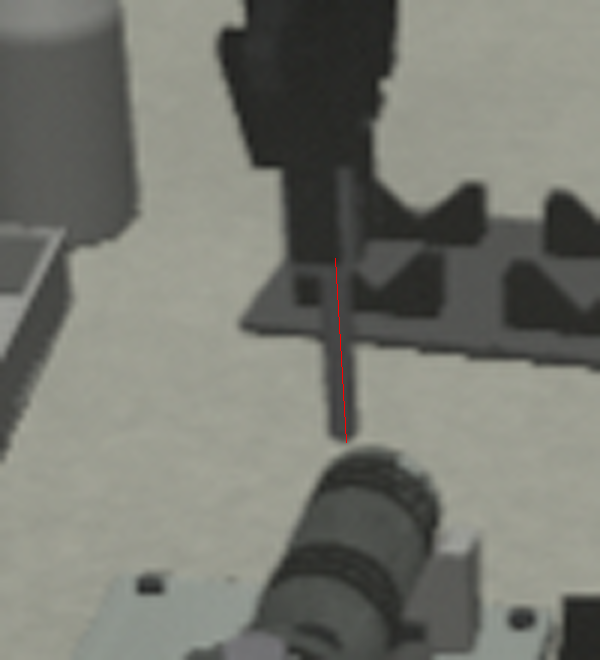

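Call:
step_arm(
  moves=[
    [[0,0,0,0.015,-0.0017,0,0.1],[0,0,0,0.025,-0.0017,0,0.1],[0,0,0,0.037,-0.0017,0,0.1],[0,0,0,0.037,-0.0017,0,0.1]],
  ],
)

```text
clock: 45.55
tcp_pos: [0.6157, 0.0161, 0.1497]
orientation: [0.523, -0.474, 0.524, 0.476]
wrist_force: [-0.3, -0.6, -1.2]
finger_gap: 0.0187
```

Run:
```python
from h import *
st();pinview("q2.png",(235,180,315,250),8)
```

```text
t 45.55 tcp [0.6157 0.0161 0.1497] q [-0.104  0.433 -0.008  1.132  0.    -0.006] F [-0.3 -0.6 -1.2] gap 0.0187 z [0.098 0.995 0.   ] x [-0.002  0.001 -1.   ]
tip [0.61558224 0.01617379 0.07072017] px [[347.7, 483.2], [333.7, 247.7]]
```

View pics/q2.png

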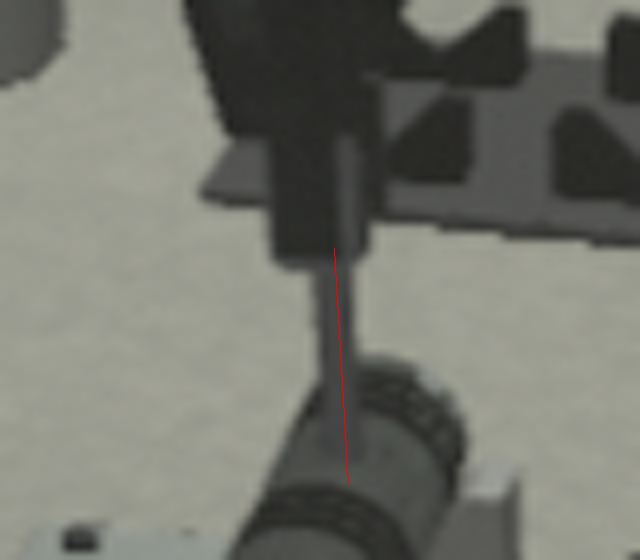

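Call:
step_arm(
  moves=[
    [[0,0,0,0.01,-0.0008,0,0.1],[0,0,0,0.02,-0.0008,0,0.1],[0,0,0,0.03,-0.0008,0,0.1],[0,0,0,0.038,-0.0008,0,0.1],[0,0,0,0.038,-0.0008,0,0.1]],
  ],
)

```text
clock: 46.1
tcp_pos: [0.6159, 0.016, 0.1107]
orientation: [0.523, -0.474, 0.525, 0.476]
wrist_force: [-1.2, 0.0, -1.2]
finger_gap: 0.0188
```

Call:
step_arm(
  moves=[
    [[0,0,0,0.008,0,0,0.1],[0,0,0,0.015,0,0,0.1],[0,0,0,0.021,0,0,0.1],[0,0,0,0.021,0,0,0.1]],
  ],
)

```text
clock: 46.5
tcp_pos: [0.6162, 0.0157, 0.0919]
orientation: [0.523, -0.475, 0.525, 0.475]
wrist_force: [-4.5, -0.1, 12.9]
finger_gap: 0.0184
```

Call:
step_arm(
  moves=[
    [[0,0,0,0,0,0,0.4],[0,0,0,-0.001,0,0,0.4],[0,0,0,-0.002,0,0,0.4],[0,0,0,-0.03,0,0,0.4],[0,0,0,-0.045,0,0,0],[0,0,0,-0.045,0,0,0],[0,0,0,-0.045,0,0,0],[0,0,0,-0.025,-0.001,0,0],[0,0,0,-0.0195,-0.001,0,0],[0,0,0,-0.0195,-0.001,0,0]],
  ],
)

```text
clock: 47.5
tcp_pos: [0.6187, 0.0155, 0.1141]
orientation: [0.524, -0.476, 0.523, 0.474]
wrist_force: [-2.7, -0.9, 19.5]
finger_gap: -0.0001
```

Run:
```python
from h import *
st()
im,d=env.read_camera("top");save("s_top.png",im,(100,200,230,340),4)
print([ (np.round(r["uv"],1),round(r["confidence"],2)) for r in env.silhouettes("top","scale")])
r=env.silhouettes("top","scale")
if r:
    m=r[0]["mask"].astype(np.uint8);c=max(cv2.findContours(m,0,1)[0],key=cv2.contourArea)
    P=at_z("top",c[:,0,:],.010)[:,:2].astype(np.float32);q=cv2.minAreaRect(P);print("rect",q)
im,d=env.read_camera("side");save("s_side.png",im,(260,380,430,460),4)
r=env.silhouettes("side","scale");print([ (np.round(x["uv"],1),round(x["confidence"],2)) for x in r])
if r:
    m=r[0]["mask"].astype(np.uint8);c=max(cv2.findContours(m,0,1)[0],key=cv2.contourArea)
    P=at_z("side",c[:,0,:],.006)[:,:2].astype(np.float32);q=cv2.minAreaRect(P);print("rect",q)
```

```text
t 47.5 tcp [0.6187 0.0155 0.1141] q [-1.04e-01  4.58e-01 -6.00e-02  1.05e+00 -1.00e-03 -6.00e-03] F [-2.7 -0.9 19.5] gap -0.0001 z [ 0.098  0.995 -0.001] x [ 0.003 -0.001 -1.   ]
[(array([127.9, 251.1]), 0.67), (array([274.4, 189.6]), 0.45)]
rect ((0.4900672733783722, 0.43346455693244934), (0.02985936403274536, 0.1495402604341507), 82.54606628417969)
[(array([330.4, 448.4]), 0.74), (array([264.7, 277.9]), 0.26)]
rect ((0.4896802306175232, 0.434231698513031), (0.034164510667324066, 0.15127480030059814), 81.40809631347656)
```

View pics/s_top.png

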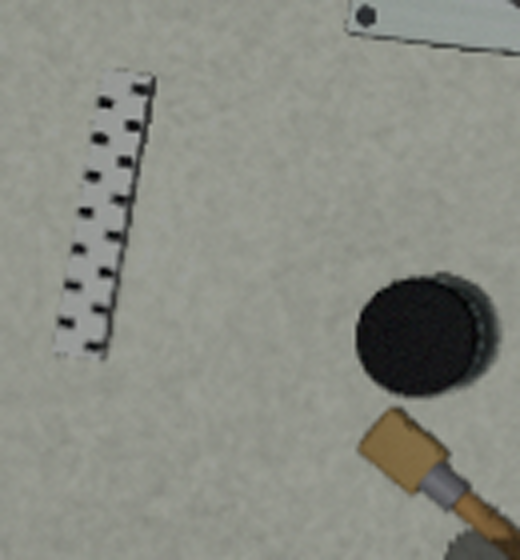

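View pics/s_side.png

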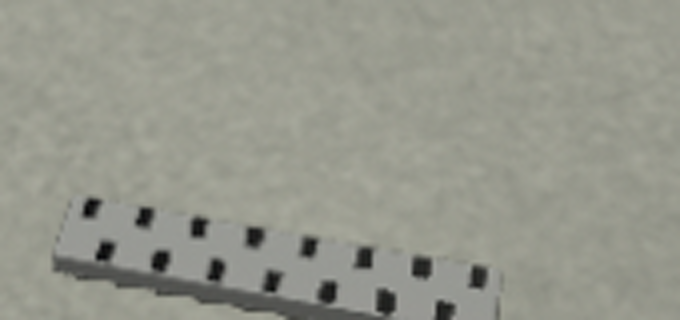

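Run:
```python
from h import *
y=np.radians(81.5); plan([.4554,.4387,.10],Rtool(y))
```

```text
row [0.05, -0.001, 0.003] [0.0133, 0.204, 0.4052] deg 2.9 mm 453.9
```

Call:
step_arm(
  moves=[
    [[0,0,0,-0.05,0,0,0],[0,0,0,-0.09,0,0,0.3],[0.05,0,0,-0.09,0.204,0.405,0.5],[0.05,0,0,-0.09,0.204,0.405,0.5],[0.05,0,0,-0.09,0.204,0.405,0.5],[0.05,0,0,-0.09,0.204,0.405,0.5],[0.05,0,0,-0.09,0.204,0.405,0.5],[0.05,0,0,-0.09,0.204,0.405,0.5],[0.05,0,0,-0.09,0.204,0.405,0.5],[0.05,0,0,-0.09,0.204,0.405,0.5],[0.05,0,0,-0.04,0.204,0.405,0.5],[0.05,0,0,0.01,0.204,0.405,0.5]],
  ],
)

```text
clock: 48.95
tcp_pos: [0.4564, 0.439, 0.1213]
orientation: [0.537, -0.464, 0.532, 0.462]
wrist_force: [0.5, -0.1, -0.5]
finger_gap: 0.0426
```

Run:
```python
from h import *
st()
im,d=env.read_camera("top");save("t_top.png",im,(80,180,260,340),4)
r=env.silhouettes("side","scale")
im,d=env.read_camera("side");save("t_side.png",im,(240,330,460,480),3.5)
r=env.silhouettes("side","scale");print([ (np.round(x["uv"],1),round(x["confidence"],2)) for x in r])
m=r[0]["mask"].astype(np.uint8);c=max(cv2.findContours(m,0,1)[0],key=cv2.contourArea)
P=at_z("side",c[:,0,:],.006)[:,:2].astype(np.float32);q=cv2.minAreaRect(P);print("rect",q)
y=np.radians(81.5); plan([.4554,.4387,.014],Rtool(y))
```

```text
t 48.95 tcp [0.4564 0.439  0.1213] q [ 6.400e-01  4.760e-01 -1.300e-02  1.075e+00 -1.000e-03  7.840e-01] F [ 0.5 -0.1 -0.5] gap 0.0426 z [0.143 0.99  0.004] x [ 0.007  0.003 -1.   ]
[(array([333.1, 448.2]), 0.65), (array([241.4, 305.2]), 0.55)]
rect ((0.48966604471206665, 0.43444058299064636), (0.03415202349424362, 0.15089307725429535), 82.10015106201172)
row [0.001, -0.004, -0.001] [0.1048, 0.0007, 0.0058] deg 0.3 mm 105.0
```

View pics/t_top.png

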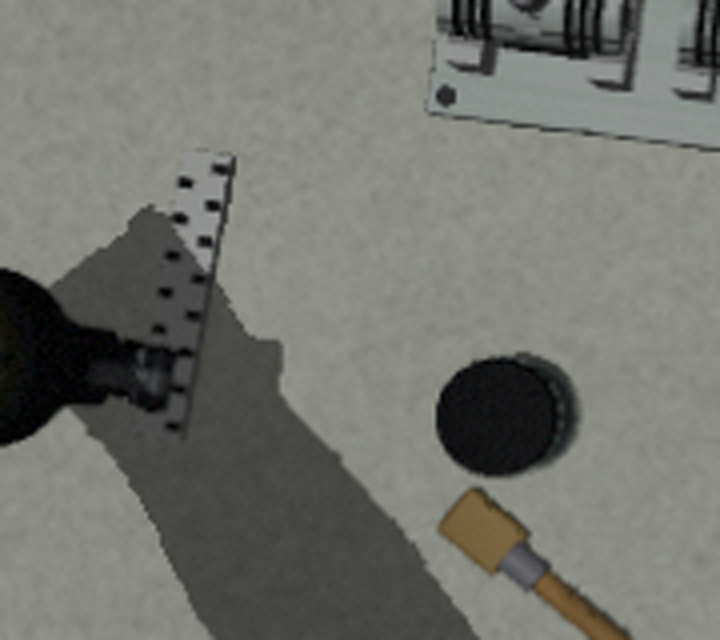

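View pics/t_side.png

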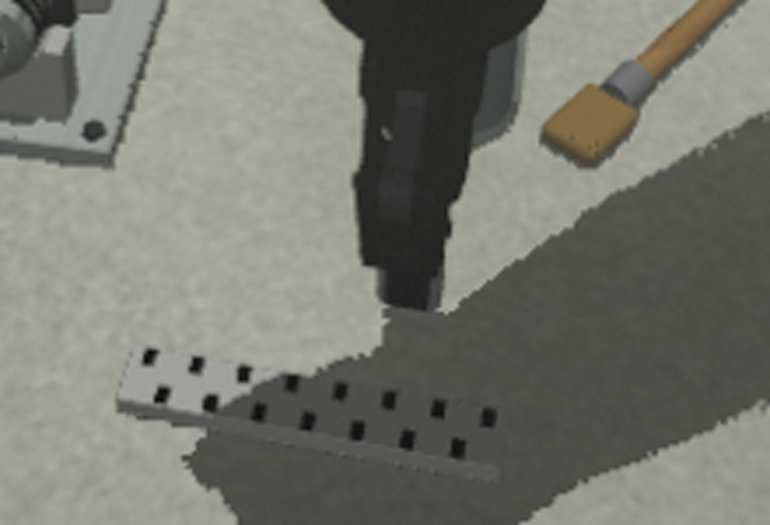

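Run:
```python
from h import *
st()
y=np.radians(81.5); plan([.4554,.4387,.014],Rtool(y)); st()
```

```text
t 49.15 tcp [0.4554 0.4333 0.1189] q [ 0.634  0.477 -0.017  1.08  -0.003  0.781] F [ 0.3 -0.7  0.2] gap 0.0427 z [ 0.147  0.989 -0.004] x [-0.001 -0.004 -1.   ]
row [0.001, -0.004, -0.001] [0.1048, 0.0007, 0.0058] deg 0.3 mm 105.0
t 49.15 tcp [0.4554 0.4333 0.1189] q [ 0.634  0.477 -0.017  1.08  -0.003  0.781] F [ 0.3 -0.7  0.2] gap 0.0427 z [ 0.147  0.989 -0.004] x [-0.001 -0.004 -1.   ]
```

Call:
step_arm(
  moves=[
    [[0,0,0,0.04,0.001,0.006,0.5],[0,0,0,0.08,0.001,0.006,0.5],[0,0,0,0.095,0.001,0.006,0.5],[0,0,0,0.1035,0.001,0.006,0.5],[0,0,0,0.1035,0.001,0.006,0.5]],
  ],
)

```text
clock: 49.65
tcp_pos: [0.4565, 0.4384, 0.0162]
orientation: [0.535, -0.462, 0.537, 0.461]
wrist_force: [-0.3, 0.8, 0.4]
finger_gap: 0.0427
```

Run:
```python
from h import *
st()
y=np.radians(81.5); plan([.4554,.4387,.014],Rtool(y)); st()
```

```text
t 49.65 tcp [0.4565 0.4384 0.0162] q [ 0.64   0.573 -0.132  0.869 -0.003  0.789] F [-0.3  0.8  0.4] gap 0.0427 z [ 0.148  0.989 -0.004] x [-0.    -0.004 -1.   ]
row [-0.001, -0.004, 0.0] [0.0022, 0.0011, 0.0001] deg 0.2 mm 2.5
t 49.65 tcp [0.4565 0.4384 0.0162] q [ 0.64   0.573 -0.132  0.869 -0.003  0.789] F [-0.3  0.8  0.4] gap 0.0427 z [ 0.148  0.989 -0.004] x [-0.    -0.004 -1.   ]
```

Call:
step_arm(
  moves=[
    [[0,0,0,0.004,0.001,0,0.5],[0,0,0,0.0045,0.001,0,0.5],[0,0,0,0.0045,0.001,0,0.15],[0,0,0,0.0045,0.001,0,0.15],[0,0,0,0.0045,0.001,0,0.15],[0,0,0,0.0045,0.001,0,0.15]],
  ],
  force=50,
)

```text
clock: 50.25
tcp_pos: [0.4563, 0.4392, 0.0131]
orientation: [0.536, -0.462, 0.536, 0.46]
wrist_force: [-0.8, -0.6, 6.0]
finger_gap: 0.0243
```

Call:
step_arm(
  moves=[
    [[0,0,0,-0.03,0,0,0.15],[0,0,0,-0.07,0,0,0.15],[0,0,0,-0.1,0,0,0.15],[0,0,0,-0.1,0,0,0.15]],
  ],
)

```text
clock: 50.65
tcp_pos: [0.4586, 0.4415, 0.1185]
orientation: [0.539, -0.463, 0.533, 0.46]
wrist_force: [0.3, 0.5, -1.0]
finger_gap: 0.0243
```

Run:
```python
from h import *
st()
im,d=env.read_camera("side");np.save("sided_s.npy",d);save("u_side.png",im,(220,230,480,470),3)
im,d=env.read_camera("top");np.save("topd_s.npy",d);save("u_top.png",im,(60,160,260,340),4)
```

```text
t 50.65 tcp [0.4586 0.4415 0.1185] q [ 0.642  0.483 -0.009  1.071 -0.003  0.79 ] F [ 0.3  0.5 -1. ] gap 0.0243 z [0.148 0.989 0.004] x [ 0.009  0.003 -1.   ]
```

View pics/u_side.png

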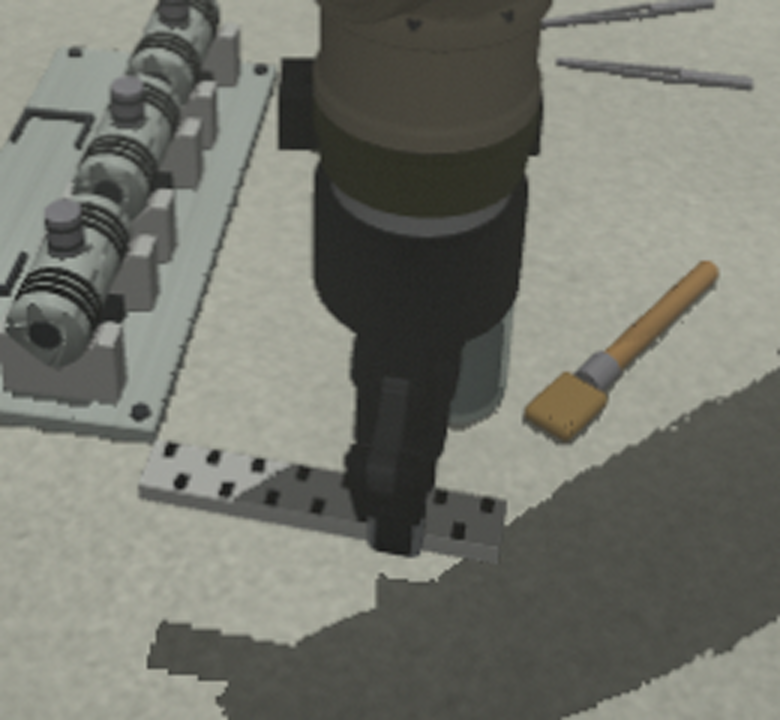

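View pics/u_top.png

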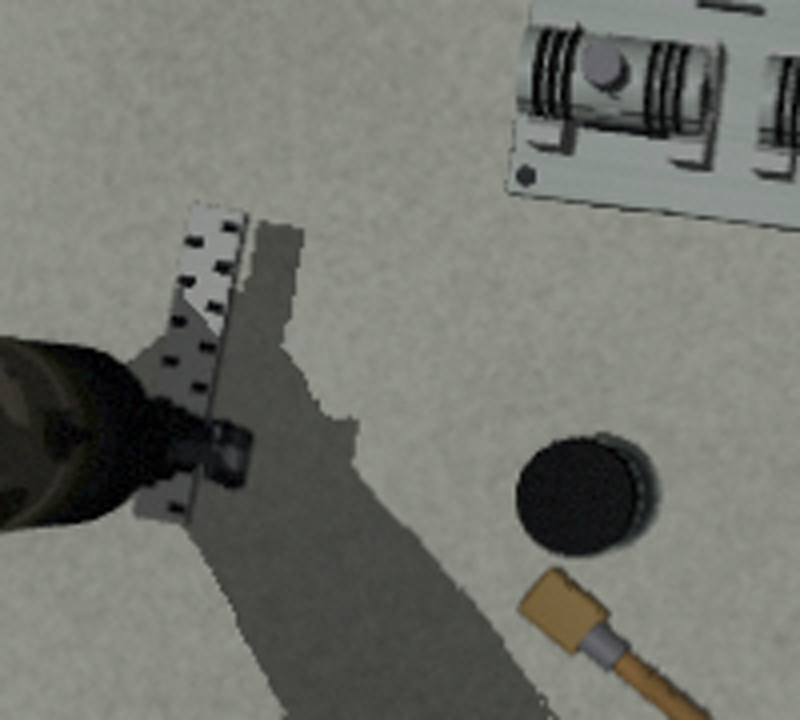

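Run:
```python
from h import *
s,Rc=cur()
z=.115
c=lambda u,v:[(u+.5)/4-.5+60,(v+.5)/4-.5+160]
P=at_z("top",[c(220,209),c(161,519)],z)[:,:2]; L=P[0]-P[1]; print(P,np.linalg.norm(L),np.degrees(np.arctan2(L[1],L[0])))
ce=P.mean(0); u=L/np.linalg.norm(L); q=s["tcp_pos"][:2]-ce; print("centre",ce,"tcp along",q@u,"across",q@np.array([-u[1],u[0]]),"tool y",Rc.as_matrix()[:,1])
m=(0)
d=np.load("topd_s.npy");A,uv=cloud("top",d);q=A[:,:2]-ce;a=q@u;b=q@np.array([-u[1],u[0]]);k=(abs(b)<.016)&(a>-.02)&(a<.08)&(A[:,2]>.08)&(A[:,2]<.13);print(np.polyfit(a[k],A[k][:,2],1),k.sum(),a[k].max())
```

```text
[[0.56426052 0.42394669]
 [0.41772378 0.44543166]] 0.14810341102578017 -8.341181264002428
centre [0.49099215 0.43468918] tcp along -0.0349568133666377 across 3.002060821562303e-06 tool y [-0.98896022  0.14814885 -0.00309733]
[0.00236188 0.11238255] 778 0.07497517336570468
```

Run:
```python
from h import *
print(F(.077,.035,.2))
Rt=Rtool(th); plan([.55,.32,.2],Rt); plan(F(.077,.035,.2),Rt)
```

```text
[np.float64(0.7051279477150184), np.float64(0.15906808945455553), 0.2]
row [1.515, 0.002, 0.003] [-0.0857, -0.1106, -0.1047] deg 86.8 mm 174.7
row [1.515, 0.002, 0.003] [-0.085, -0.2878, -0.2408] deg 86.8 mm 384.8
```

Call:
step_arm(
  moves=[
    [[0,0,0,-0.04,0,0,0.15],[0.15,0,0,-0.085,0,0,0.15],[0.3,0,0,-0.086,-0.02,-0.02,0.15],[0.45,0,0,-0.086,-0.05,-0.05,0.15],[0.6,0,0,-0.086,-0.08,-0.08,0.15],[0.75,0,0,-0.086,-0.11,-0.105,0.15],[0.9,0,0,-0.086,-0.14,-0.13,0.15],[1.05,0,0,-0.086,-0.17,-0.155,0.15],[1.2,0,0,-0.086,-0.2,-0.18,0.15],[1.35,0,0,-0.086,-0.23,-0.2,0.15],[1.515,0.002,0.003,-0.086,-0.26,-0.22,0.15],[1.515,0.002,0.003,-0.086,-0.288,-0.241,0.15]],
  ],
)

```text
clock: 51.95
tcp_pos: [0.7054, 0.1576, 0.1982]
orientation: [0.705, 0.034, 0.708, -0.034]
wrist_force: [-0.2, 1.1, -1.1]
finger_gap: 0.0248
```

Call:
step_arm(
  moves=[
    [[0,0,0,0,0,0,0.15],[0,0,0,0,0,0,0.15]],
  ],
)

```text
clock: 52.15
tcp_pos: [0.7047, 0.1565, 0.1948]
orientation: [0.703, 0.034, 0.71, -0.035]
wrist_force: [-0.0, -0.4, -1.4]
finger_gap: 0.0243
```

Run:
```python
from h import *
st()
Rt=Rtool(th); plan(F(.077,.035,.08),Rt)
im,d=env.read_camera("side");save("v_side.png",im,(150,130,350,330),3.5)
```

```text
t 52.15 tcp [0.7047 0.1565 0.1948] q [ 0.107  0.638  0.443  1.384 -0.     1.777] F [-0.  -0.4 -1.4] gap 0.0243 z [ 0.995 -0.098 -0.009] x [-0.009 -0.001 -1.   ]
row [-0.005, -0.009, 0.002] [0.1147, 0.0029, 0.0012] deg 0.6 mm 114.8
```

View pics/v_side.png

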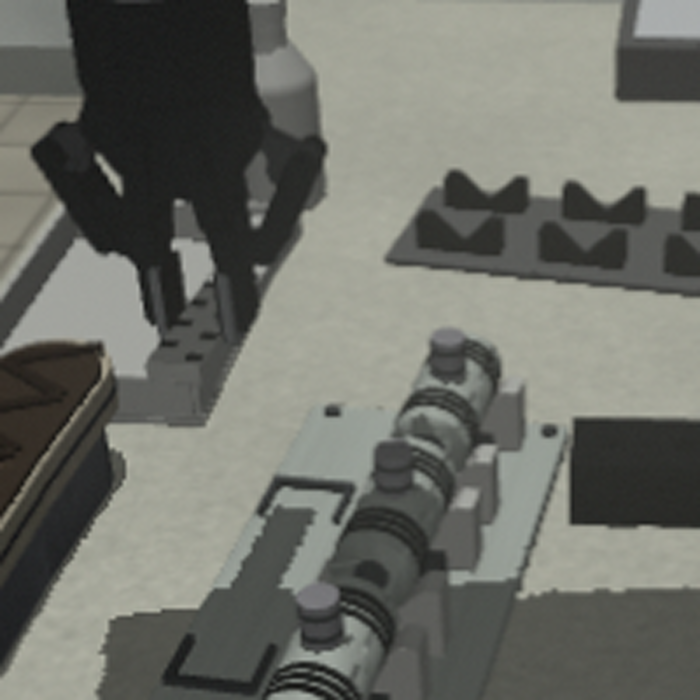

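Run:
```python
from h import *
d=np.load("topd.npy");P,uv=cloud("top",d);f=np.array(F(1,0,0))-F(0,0,0);g=np.array(F(0,1,0))-F(0,0,0);q=P-np.array(F(0,0,0));a=q@f;b=q@g
m=(a>.105)&(a<.22)&(b>0)&(b<.07)&(P[:,2]>.01)
for lo in np.arange(.105,.2,.01):
    k=m&(a>lo)&(a<lo+.01)
    if k.sum(): print(round(lo,3),k.sum(),np.percentile(P[k][:,2],[50,95]).round(3))
```

```text
0.185 180 [0.062 0.074]
0.195 294 [0.074 0.079]
```

Call:
step_arm(
  moves=[
    [[0,-0.009,0,0.04,0.003,0.001,0.15],[0,-0.009,0,0.08,0.003,0.001,0.15],[0,-0.009,0,0.112,0.003,0.001,0.15],[0,-0.009,0,0.112,0.003,0.001,0.15],[0,-0.009,0,0.112,0.003,0.001,0.15]],
  ],
)

```text
clock: 52.7
tcp_pos: [0.7034, 0.1614, 0.0835]
orientation: [0.706, 0.033, 0.707, -0.034]
wrist_force: [-0.2, 0.5, 0.6]
finger_gap: 0.0243
```

Run:
```python
from h import *
st()
Rt=Rtool(th); plan(F(.077,.035,.04),Rt)
im,d=env.read_camera("side");save("w_side.png",im,(150,170,330,350),4)
```

```text
t 52.7 tcp [0.7034 0.1614 0.0835] q [ 0.115  0.675  0.233  1.131 -0.002  1.781] F [-0.2  0.5  0.6] gap 0.0243 z [ 0.995 -0.095 -0.001] x [-0.002 -0.002 -1.   ]
row [-0.002, -0.001, 0.002] [0.0436, -0.0021, 0.002] deg 0.2 mm 43.6
```

View pics/w_side.png

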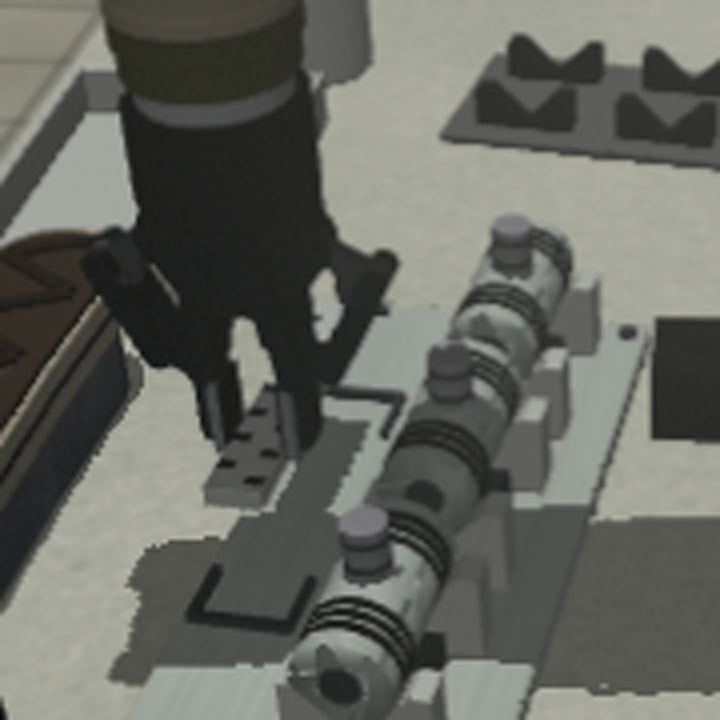

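Call:
step_arm(
  moves=[
    [[0,0,0,0.02,-0.002,0.002,0.15],[0,0,0,0.044,-0.002,0.002,0.15],[0,0,0,0.044,-0.002,0.002,0.15],[0,0,0,0.044,-0.002,0.002,0.15]],
  ],
)

```text
clock: 53.15
tcp_pos: [0.7076, 0.1594, 0.0434]
orientation: [0.708, 0.033, 0.705, -0.034]
wrist_force: [-0.2, 0.4, -0.3]
finger_gap: 0.0244
```

Run:
```python
from h import *
st()
Rt=Rtool(th); plan(F(.077,.035,.026),Rt)
im,d=env.read_camera("side");save("w2_side.png",im,(150,170,330,350),4)
```

```text
t 53.15 tcp [0.7076 0.1594 0.0434] q [ 0.112  0.705  0.186  1.048 -0.002  1.778] F [-0.2  0.4 -0.3] gap 0.0244 z [ 0.995 -0.095  0.004] x [ 0.004 -0.001 -1.   ]
row [-0.002, 0.004, 0.001] [0.0174, -0.0005, -0.0025] deg 0.3 mm 17.6
```

View pics/w2_side.png

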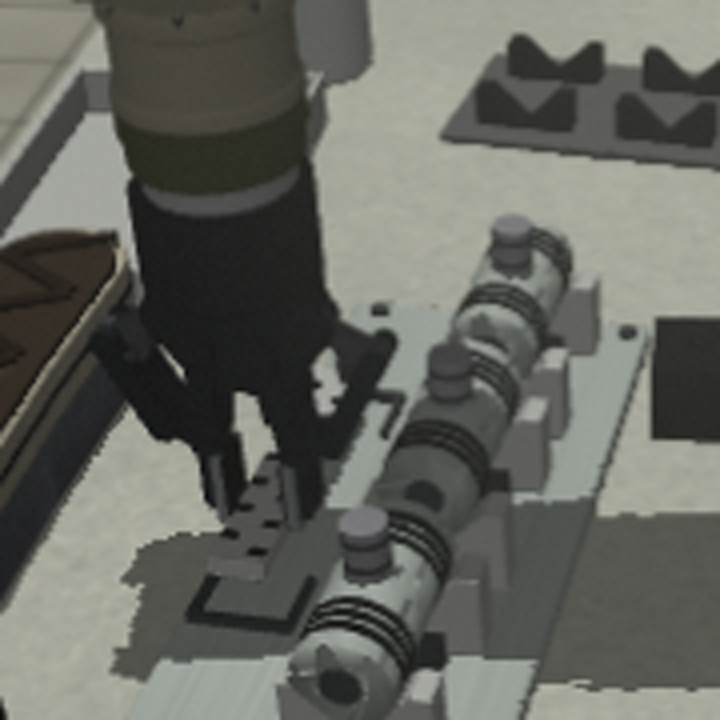

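Call:
step_arm(
  moves=[
    [[0,0.004,0,0.008,0,-0.0025,0.15],[0,0.004,0,0.016,0,-0.0025,0.15],[0,0.004,0,0.018,0,-0.0025,0.15],[0,0.004,0,0.018,0,-0.0025,0.15]],
  ],
)

```text
clock: 53.6
tcp_pos: [0.7054, 0.1596, 0.0255]
orientation: [0.707, 0.033, 0.706, -0.034]
wrist_force: [-0.5, -0.1, -0.5]
finger_gap: 0.0242
```

Run:
```python
from h import *
st()
im,d=env.read_camera("side");save("w3_side.png",im,(170,240,290,350),6)
```

```text
t 53.6 tcp [0.7054 0.1596 0.0255] q [ 1.120e-01  7.180e-01  1.640e-01  1.016e+00 -1.000e-03  1.778e+00] F [-0.5 -0.1 -0.5] gap 0.0242 z [ 0.995 -0.095  0.001] x [ 0.001 -0.001 -1.   ]
```

View pics/w3_side.png

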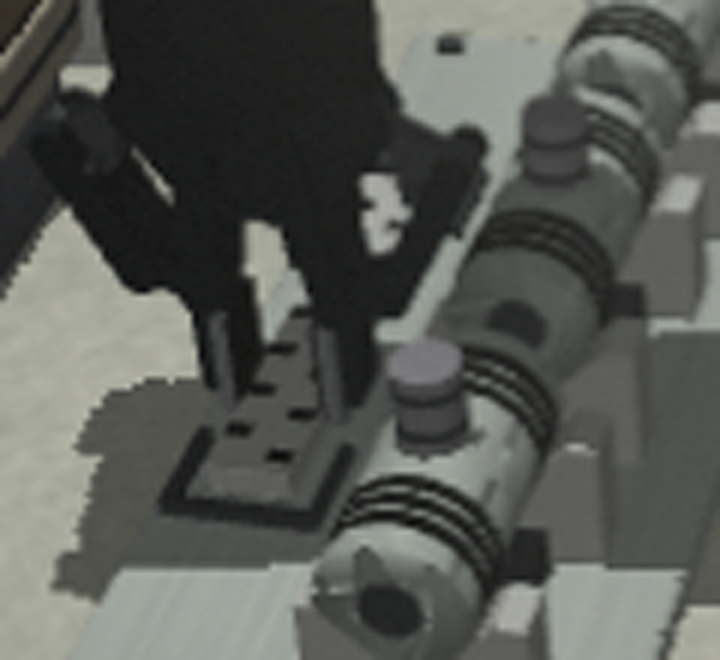

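Call:
step_arm(
  moves=[
    [[0,0,0,0.001,0,0,0.15],[0,0,0,0.002,0,0,0.15],[0,0,0,0.002,0,0,0.15]],
  ],
)

```text
clock: 53.95
tcp_pos: [0.7058, 0.1596, 0.0252]
orientation: [0.707, 0.033, 0.706, -0.034]
wrist_force: [-3.4, -0.8, 6.2]
finger_gap: 0.0245
```

Call:
step_arm(
  moves=[
    [[0,0,0,0,0,0,0.4],[0,0,0,0,0,0,0.4],[0,0,0,0,0,0,0.4],[0,0,0,0,0,0,0.4]],
  ],
)

```text
clock: 54.35
tcp_pos: [0.7057, 0.1596, 0.0249]
orientation: [0.707, 0.033, 0.706, -0.034]
wrist_force: [0.5, 0.8, -0.3]
finger_gap: 0.0344
```

Run:
```python
from h import *
st()
im,d=env.read_camera("side");save("w4_side.png",im,(170,240,290,350),6)
```

```text
t 54.35 tcp [0.7057 0.1596 0.0249] q [ 1.120e-01  7.190e-01  1.630e-01  1.013e+00 -1.000e-03  1.778e+00] F [ 0.5  0.8 -0.3] gap 0.0344 z [ 0.995 -0.095  0.002] x [ 0.001 -0.001 -1.   ]
```

View pics/w4_side.png

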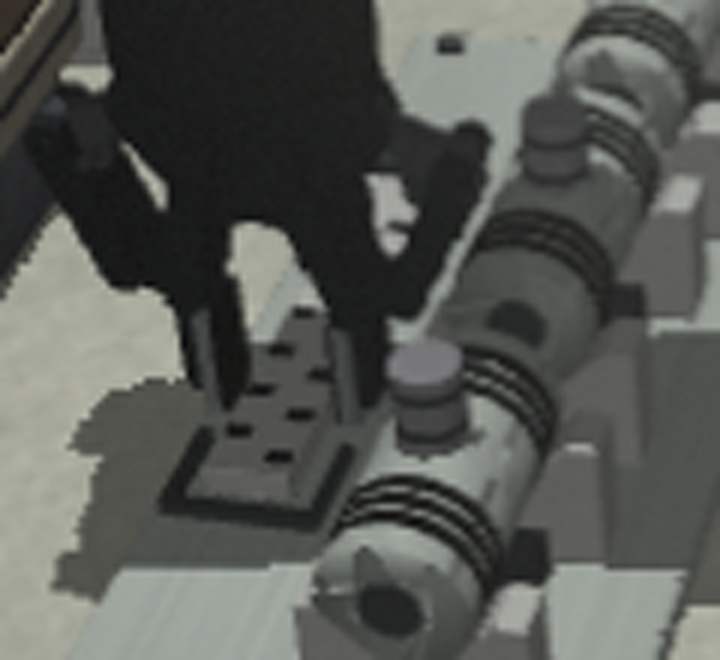

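Released. Rise straight up, then withdraw clear for the final look.

Call:
step_arm(
  moves=[
    [[0,0,0,-0.02,0,0,0.4],[0,0,0,-0.06,0,0,0.4],[0,0,0,-0.1,0,0,0.4],[0,0,0,-0.15,0,0,0.4],[0,0,0,-0.19,0,0,0.4],[0,0,0,-0.19,-0.05,-0.1,0.4],[0,0,0,-0.19,-0.3,-0.3,0.4],[0,0,0,-0.19,-0.3,-0.3,0.4],[0,0,0,-0.19,-0.3,-0.3,0.4],[0,0,0,-0.19,-0.3,-0.3,0.4],[0,0,0,-0.19,-0.3,-0.3,0.4],[0,0,0,-0.19,-0.3,-0.3,0.4]],
  ],
)

```text
clock: 55.6
tcp_pos: [0.434, -0.0597, 0.2147]
orientation: [0.707, 0.033, 0.706, -0.034]
wrist_force: [0.5, -1.2, 0.6]
finger_gap: 0.0339
```

Run:
```python
from h import *
st()
f=np.array(F(1,0,0))-F(0,0,0);g=np.array(F(0,1,0))-F(0,0,0)
im,d=env.read_camera("top");ov("top",im,4,(180,125,370,235),"z_top.png");si,sd=env.read_camera("side");save("z_side.png",si,(170,200,320,380),4)
save("z_full.png",im)
for n,D in(("top",d),("side",sd)):
    P,uv=cloud(n,D);q=P-np.array(F(0,0,0));a=q@f;b=q@g
    for sy in(-.115,0,.115):
        m=(np.hypot(a-.0035,b-sy)<.009)&(P[:,2]>.085)&(P[:,2]<.13);print(n,sy,"head z",np.median(P[m][:,2]).round(4),"c",np.round([a[m].mean(),b[m].mean()-sy],4),m.sum())
    m=(a>.055)&(a<.1)&(abs(b)<.085)&(P[:,2]>.0175)
    print(n,"scale a",np.percentile(a[m],[2,98]).round(4),"b",np.percentile(b[m],[1,99]).round(4),"z",np.percentile(P[m][:,2],[10,50,90]).round(4)); k=np.polyfit(b[m],a[m],1);print("skew deg",np.degrees(k[0]).round(1))
```

```text
t 55.6 tcp [ 0.434  -0.0597  0.2147] q [-3.200e-01  5.900e-02 -3.370e-01  1.173e+00 -1.000e-03  1.345e+00] F [ 0.5 -1.2  0.6] gap 0.0339 z [ 0.996 -0.095  0.002] x [ 0.002 -0.001 -1.   ]
top -0.115 head z 0.1031 c [0.0022 0.0003] 56
top 0 head z 0.1031 c [ 0.0025 -0.0002] 60
top 0.115 head z 0.1033 c [ 0.0027 -0.0004] 78
top scale a [0.0641 0.0971] b [-0.0836  0.0781] z [0.019  0.0218 0.0244]
skew deg -0.3
side -0.115 head z 0.1042 c [0.0034 0.0026] 45
side 0 head z 0.102 c [0.0032 0.0032] 79
side 0.115 head z 0.104 c [0.0034 0.0006] 54
side scale a [0.0636 0.0969] b [-0.0832  0.0792] z [0.0198 0.0226 0.0241]
skew deg 0.1
```

View pics/z_top.png

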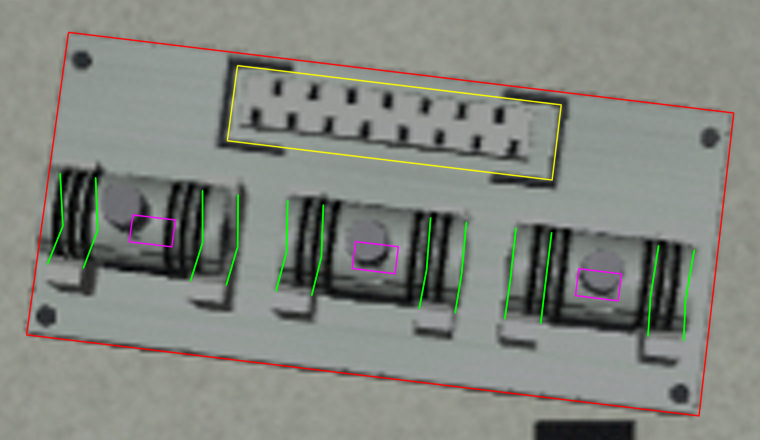

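View pics/z_side.png

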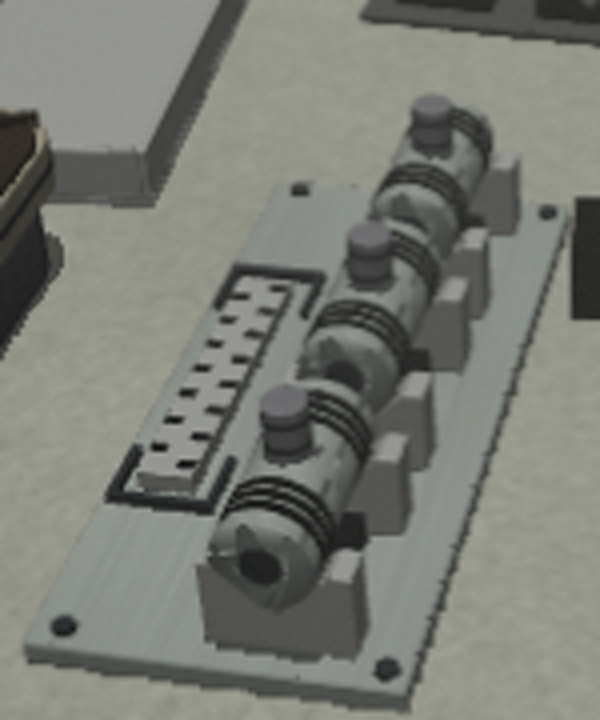

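View pics/z_full.png

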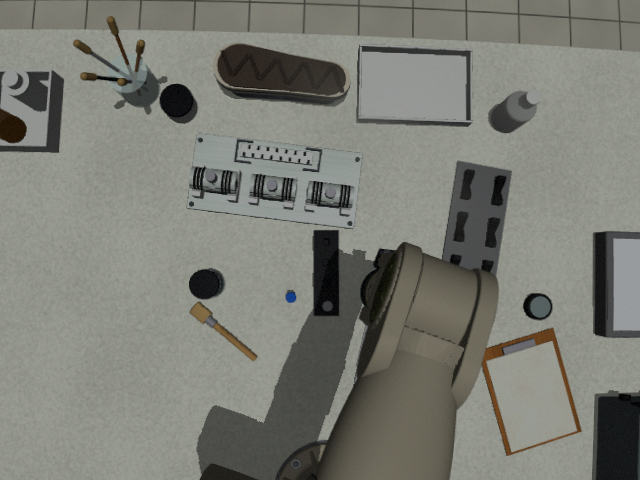

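```bash
python3 -c "
from workcell import env
print(env.hand_in(), env.get_state()['clock'])"
```

```text
the job is handed in; nothing more can be done
the job is handed in; nothing more can be done
```

The job is handed in. All three drums are in their V-groove stations and locked with steel pins, and the photo scale lies in its place on the far ledge. The last clock reading was 55.6 s, and no force I read came near a limit.

- **Drums:** I rolled each one until the finger's downward force vanished. For the left and middle drums the depth fit put the axis 2–3 mm towards the far wall and about 3 mm down (the lock calls for 3.5 and 3.4). The right drum's fit showed the 2.9 mm drop but only 0.4 mm sideways, because the gripper partly hid it. Its cross-hole then showed upright and open all the way through.
- **Pins:** I took three pins from the block and left the blue look-alike alone. Each pin stopped at the expected depth and stayed put under a 15–23 N push on its head. The depth images put the heads at 102–104 mm, against 103.6 mm when fully home.
- **Scale:** It was knocked a few centimetres aside during the run, so I measured it again before picking it up. It now lies flat (top about 22 mm up), inside the lips and square to within 0.3°.
- **Jar:** The last pictures show both black-lidded jars still standing, and nothing has fallen off the table.

**Checks that disagreed:** The overlay line of the gripped pins lay up to about 1.5 pixels off the picture. I lined the pins up by depth and by feel instead, and they went in without resistance. The side view's depth check did not show the holes of the middle and right drums, so those two rest on the top view.

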